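# Load and close the sample pasteuriser

## Robot

A 7-joint arm with a two-finger parallel gripper is mounted at the origin on the work surface. World frame = base frame: x ahead of the robot, y to its left, z up, the work surface at z = 0. Lengths are in m, angles in rad, forces in N, time in s.
With the tool pointing down it reaches from about 0.35 to 0.9 m from the base axis. Payload 8.1 kg.
Tool frame: the origin (TCP) lies at the very end of the fingers, on their centre line; the grasp point (between the pads) lies 19 mm behind it (arm.grasp_offset is the distance from the TCP to the grasp point, in m); z points along the fingers, y is the direction in which the jaws open and shut (so a half turn about z gives the same grasp; the last joint's range is limited). The gripper opens to 92 mm and grips with 3 to 60 N. Pads are 19 mm wide; open, the fingers measure 130 mm over their backs; the gripper's body (75 mm by 190 mm) begins 47 mm behind the grasp point.
Start: joints at [1.049, 0.434, 0.025, 1.573, -0.012, 1.134, -0.075], TCP at [0.254, -0.571, 0.227] pointing down, gripper open.
Joint ranges: [-2.62, 2.62], [-0.44, 2.09], [-1.27, 1.32], [0.08, 2.57], [-1.32, 4.46], [0.12, 2], [-2.74, 2.74]. Speed limits (rad/s): [2.22, 2.22, 3.01, 3.01, 3.14, 3.14, 3.14].

## Interface

Orientations are given as a rotation vector (axis times angle).
In Python, from cell import arm, eyes, workorder gives the robot as it stands.
- The arm moves only by the shell command python3 -m inch 'ROWS' [FORCE]. ROWS is JSON, a list that holds one entry, the list of rows, each a list of 5 numbers: the closure, from 0 (fully open) to 1 (shut), then the shift along the tool's x, y, z in mm, then the turn about the tool's z in degrees. A call has 1 to 12 rows; each row shifts and turns the pose as measured when the row begins, along the tool's axes as they then stand; what a row does not reach is not made up. A row lasts 1/10 s, in which the tool goes at most 50 mm and 8.59 degrees, less where a joint would pass 70% of its speed; a pose out of reach is approached as far as the arm can. A call with a gripper value outside its range is refused whole. The fingers move at their own pace and stop on an object; FORCE is the grip in N (left out, the last holds). Time passes only in rows, so rows that do not move let the fingers close. It gives the time, the measured TCP pose, the force and the opening at its end, in the units of the state.
- arm.observe(): the state, without advancing time (a new reading comes with each control period).
- eyes.get_image(name): name is "scene" or "top" or "wrist"; returns a dict with "frame" (384x512x3 uint8, blue, green, red), "intrinsics" (3x3 intrinsics, pixels), "rvec" (rotation vector, rad) and "tvec" (3), from world to camera coordinates, as OpenCV has them; the wrist camera has in their place "T_tool_cam" (4x4, takes a point from camera to tool coordinates, whose origin is the TCP and whose axes are the flange's). Camera axes: x right, y down, z forward; pixel columns grow to the right and rows downward; lengths in m; the calibration is good to about 2 mm. The wrist camera is an equidistant fisheye: a pixel r from the principal point sees the ray r / f radians off the axis. A picture is of the moment at which its call begins: read the wrist's pose just before it. There is no depth.
- workorder.sign_off(): hands the job in, once; it reports no verdict.
The state is a dict: "clock": time; "joints": joint angles; "dq": joint speeds; "joint_efforts": joint torques, N m; "position": TCP position; "ee_rot": TCP orientation; "force": force on the tool from outside, world axes, zero at the start; "ft_torque": the same for the moment, N m; "width": opening from 0.0 (shut) to 1.0 (fully open).
Only numpy, scipy, OpenCV 4.12 (cv2) and the standard library are available. Lean on these libraries where they do the work, as an engineer would, in place of code of your own. Each camera call takes 0.05 s, during which the arm holds its last target.

## Task

Load and start the tabletop pasteuriser: twist its metal hood counter-clockwise to free it from the blue hooks and stand it on the round green mat, then stand the empty basket in the round dish of the white base and put every small black-lidded sample jar beside it upright into a basket pocket of its own. Lower the hood over the basket again, twist it clockwise until its orange ears are fully home under the hooks, let go and press the green start button all the way down; leave the big jar, the tub and the brush where they are.

Things in the scene. Friction and masses are not known exactly. Their poses are not given: they have to be found in the camera images.
- dish (a point): Centre of the round dish on the fixed white base (250 x 250 x 45 mm), on the deck 45 mm above the table; axes are the base's, z up. Round the dish runs a raised dark rim 10 mm high, inner radius 63, outer 68 mm, rounded on top: the basket stands inside it, the hood fits outside it. The hood is locked when its ears lie along this point's x axis.
- hook0 (a point): Blue hook on the deck, on the dish's +x axis; point on the deck 90 mm from the dish's centre. A post at radius 100 to 112 mm carries an arm inward to radius 84 mm, underside 11 mm and top 18 mm above the deck, dish y from -24 to +16 mm. Open on its counter-clockwise (+y) side, shut by a stop on its clockwise (-y) side, where an ear rests about 0.05 rad past the axis.
- hook1 (a point): The other blue hook, the same turned half round: on the dish's -x axis, open on its counter-clockwise side seen from above, with a stop on its clockwise side.
- basket_center (a point): Loose aluminium basket (0.35 kg): open round shell of outer radius 60 mm with four round pockets and a yellow post in the middle. The point lies on its axis 38 mm above its underside. The post has 16 mm diameter and its top is 76 mm above the underside: grip it from above. Pocket walls and shell are 26 mm high from the underside. z is up.
- pocket0 (a point): Centre of the floor of a basket pocket, 4 mm above the basket's underside and 37 mm from its axis (pockets 90 degrees apart). Inner diameter 39.6 mm, 22 mm deep, open upward; moves with the basket.
- pocket1 (a point): Centre of the floor of a basket pocket, 4 mm above the basket's underside and 37 mm from its axis (pockets 90 degrees apart). Inner diameter 39.6 mm, 22 mm deep, open upward; moves with the basket.
- pocket2 (a point): Centre of the floor of a basket pocket, 4 mm above the basket's underside and 37 mm from its axis (pockets 90 degrees apart). Inner diameter 39.6 mm, 22 mm deep, open upward; moves with the basket.
- pocket3 (a point): Centre of the floor of a basket pocket, 4 mm above the basket's underside and 37 mm from its axis (pockets 90 degrees apart). Inner diameter 39.6 mm, 22 mm deep, open upward; moves with the basket.
- jar0_center (a point): Centre (33 mm up) of a sample jar: upright closed cylinder 32 mm in diameter and 66 mm high, 0.07 to 0.12 kg, black lid, coloured contents, starts standing on the table. From two to four of the four are there in a run. z is its axis, up.
- jar1_center (a point): Centre (33 mm up) of a sample jar: upright closed cylinder 32 mm in diameter and 66 mm high, 0.07 to 0.12 kg, black lid, coloured contents, starts standing on the table. From two to four of the four are there in a run. z is its axis, up.
- jar2_center (a point): Centre (33 mm up) of a sample jar: upright closed cylinder 32 mm in diameter and 66 mm high, 0.07 to 0.12 kg, black lid, coloured contents, starts standing on the table. From two to four of the four are there in a run. z is its axis, up.
- jar3_center (a point): Centre (33 mm up) of a sample jar: upright closed cylinder 32 mm in diameter and 66 mm high, 0.07 to 0.12 kg, black lid, coloured contents, starts standing on the table. From two to four of the four are there in a run. z is its axis, up.
- hood_rim (a point): Centre of the hood's open underside: loose aluminium bell (0.45 kg), outer diameter 150, inner 143, height 95 mm, flat top; starts locked on the base. Two orange ears (20 wide, 6 mm thick, flush with the underside) reach radius 95 mm along its +x and -x. Seated, this point meets the dish point. It goes up or down only with its ears over 0.45 rad off the hooks; locking is clockwise.
- hood_grip (a point): Grip point of the hood's black handle, a bar on its top 66 mm long (along the hood's x, the line of the ears), 20 mm wide (y), 36 mm high, its top 131 mm above the hood's underside; the point is on the axis 117 mm above the underside.
- mat_top (a point): Centre of the top of a round green mat fixed on the table, 200 mm diameter, 3 mm thick: parking place for the hood, standing open side down.
- start (a joint): Green round start button, 30 mm diameter, with a spring: 0 up, 0.006 m fully down (about 5 N); springs back when let go.
- start_top (a point): Centre of the top of the start button, on the base's deck near its corner at (-103, -103) mm from the dish in the base's axes. Press straight down.
- big_jar_mid (a point): Bystander: closed amber jar, 72 mm diameter, 100 mm high; point 50 mm up its axis. Leave alone.
- lid_tub_mid (a point): Bystander: white open tub, 120 mm diameter, 80 mm high; point 40 mm up its axis. Leave alone.
- brush_mid (a point): Bystander: brush lying on the table (length along its x); point on it near its middle. Leave alone.
Mind the look-alikes: they are no part of the job. Leave any red or turquoise look-alike of the part that bears hood_rim alone.

How it is judged:
On the way, in this order (a step that is already met when the one before it is completed fails the run):
1. the hood stands on the mat, let go (horizontal distance between hood_rim and mat_top below 0.05 m and z of hood_rim in the frame of mat_top below 0.006 m and angle between hood_rim's own z axis and vertical below 0.1 rad and contact force between hood and the fingers below 0.05 N), for 0.2 s.
2. the empty basket stands in the dish, let go (horizontal distance between basket_center and dish below 0.006 m and z of basket_center in the frame of dish below 0.0415 m and angle between basket_center's own z axis and vertical below 0.06 rad and contact force between basket and the fingers below 0.05 N), for 0.2 s.
3. every jar present stands in a pocket of its own, let go (horizontal distance between basket_center and dish below 0.006 m and z of basket_center in the frame of dish below 0.0415 m and angle between basket_center's own z axis and vertical below 0.06 rad and angle between each of jar0_center, jar1_center, jar2_center, jar3_center's own z axis and vertical below 0.1 rad and ((horizontal distance between jar0_center and pocket0 below 0.008 m and z of jar0_center in the frame of pocket0 below 0.038 m) or (horizontal distance between jar0_center and pocket1 below 0.008 m and z of jar0_center in the frame of pocket1 below 0.038 m) or (horizontal distance between jar0_center and pocket2 below 0.008 m and z of jar0_center in the frame of pocket2 below 0.038 m) or (horizontal distance between jar0_center and pocket3 below 0.008 m and z of jar0_center in the frame of pocket3 below 0.038 m)) and ((horizontal distance between jar1_center and pocket0 below 0.008 m and z of jar1_center in the frame of pocket0 below 0.038 m) or (horizontal distance between jar1_center and pocket1 below 0.008 m and z of jar1_center in the frame of pocket1 below 0.038 m) or (horizontal distance between jar1_center and pocket2 below 0.008 m and z of jar1_center in the frame of pocket2 below 0.038 m) or (horizontal distance between jar1_center and pocket3 below 0.008 m and z of jar1_center in the frame of pocket3 below 0.038 m)) and ((horizontal distance between jar2_center and pocket0 below 0.008 m and z of jar2_center in the frame of pocket0 below 0.038 m) or (horizontal distance between jar2_center and pocket1 below 0.008 m and z of jar2_center in the frame of pocket1 below 0.038 m) or (horizontal distance between jar2_center and pocket2 below 0.008 m and z of jar2_center in the frame of pocket2 below 0.038 m) or (horizontal distance between jar2_center and pocket3 below 0.008 m and z of jar2_center in the frame of pocket3 below 0.038 m)) and ((horizontal distance between jar3_center and pocket0 below 0.008 m and z of jar3_center in the frame of pocket0 below 0.038 m) or (horizontal distance between jar3_center and pocket1 below 0.008 m and z of jar3_center in the frame of pocket1 below 0.038 m) or (horizontal distance between jar3_center and pocket2 below 0.008 m and z of jar3_center in the frame of pocket2 below 0.038 m) or (horizontal distance between jar3_center and pocket3 below 0.008 m and z of jar3_center in the frame of pocket3 below 0.038 m)) and contact force between each of jar0, jar1, jar2, jar3 and the fingers below 0.05 N), for 0.2 s.
4. the hood is down over the basket and turned under the hooks, let go (horizontal distance between hood_rim and dish below 0.009 m and z of hood_rim in the frame of dish below 0.005 m and angle between hood_rim's own z axis and vertical below 0.05 rad and angle between the x axis of hood_rim and the x axis of dish, either way round below 0.2 rad and contact force between hood and the fingers below 0.05 N), for 0.2 s.
5. the start button is pressed all the way down (horizontal distance between hood_rim and dish below 0.009 m and z of hood_rim in the frame of dish below 0.005 m and angle between hood_rim's own z axis and vertical below 0.05 rad and angle between the x axis of hood_rim and the x axis of dish, either way round below 0.2 rad and value of joint start above 0.005 m), for 0.05 s.
At the end, for the whole second after the job is handed in: Basket in the dish (6 mm, upright); each jar present upright in a pocket (8 mm, on its floor within 5 mm); hood down on the deck (5 mm high, 9 mm off centre), ears within 0.2 rad of the hooks' axis, at rest; start button pressed after locking and let up (horizontal distance between basket_center and dish below 0.006 m and z of basket_center in the frame of dish below 0.0415 m and angle between basket_center's own z axis and vertical below 0.06 rad and angle between each of jar0_center, jar1_center, jar2_center, jar3_center's own z axis and vertical below 0.1 rad and ((horizontal distance between jar0_center and pocket0 below 0.008 m and z of jar0_center in the frame of pocket0 below 0.038 m) or (horizontal distance between jar0_center and pocket1 below 0.008 m and z of jar0_center in the frame of pocket1 below 0.038 m) or (horizontal distance between jar0_center and pocket2 below 0.008 m and z of jar0_center in the frame of pocket2 below 0.038 m) or (horizontal distance between jar0_center and pocket3 below 0.008 m and z of jar0_center in the frame of pocket3 below 0.038 m)) and ((horizontal distance between jar1_center and pocket0 below 0.008 m and z of jar1_center in the frame of pocket0 below 0.038 m) or (horizontal distance between jar1_center and pocket1 below 0.008 m and z of jar1_center in the frame of pocket1 below 0.038 m) or (horizontal distance between jar1_center and pocket2 below 0.008 m and z of jar1_center in the frame of pocket2 below 0.038 m) or (horizontal distance between jar1_center and pocket3 below 0.008 m and z of jar1_center in the frame of pocket3 below 0.038 m)) and ((horizontal distance between jar2_center and pocket0 below 0.008 m and z of jar2_center in the frame of pocket0 below 0.038 m) or (horizontal distance between jar2_center and pocket1 below 0.008 m and z of jar2_center in the frame of pocket1 below 0.038 m) or (horizontal distance between jar2_center and pocket2 below 0.008 m and z of jar2_center in the frame of pocket2 below 0.038 m) or (horizontal distance between jar2_center and pocket3 below 0.008 m and z of jar2_center in the frame of pocket3 below 0.038 m)) and ((horizontal distance between jar3_center and pocket0 below 0.008 m and z of jar3_center in the frame of pocket0 below 0.038 m) or (horizontal distance between jar3_center and pocket1 below 0.008 m and z of jar3_center in the frame of pocket1 below 0.038 m) or (horizontal distance between jar3_center and pocket2 below 0.008 m and z of jar3_center in the frame of pocket2 below 0.038 m) or (horizontal distance between jar3_center and pocket3 below 0.008 m and z of jar3_center in the frame of pocket3 below 0.038 m)) and horizontal distance between hood_rim and dish below 0.009 m and z of hood_rim in the frame of dish below 0.005 m and angle between hood_rim's own z axis and vertical below 0.05 rad and angle between the x axis of hood_rim and the x axis of dish, either way round below 0.2 rad and value of joint start below 0.002 m and linear speed of hood below 0.02 m/s); the robot touches nothing.
It fails at once if the big jar is pushed more than 30 mm (distance of big_jar_mid from where it was at the start of the episode above 0.03 m).
It fails at once if the tub is pushed more than 30 mm (distance of lid_tub_mid from where it was at the start of the episode above 0.03 m).
It fails at once if the brush is pushed more than 30 mm (distance of brush_mid from where it was at the start of the episode above 0.03 m).
Of jar0, jar1, jar2, jar3 only 2 to 4 are there at a start; the rules pass over those that are not, and their reading is None.
At some moment in a run one of basket, hood may be knocked a few centimetres aside while the robot is not near it.
It also fails if it takes over 210 s, if anything falls off the work surface, if the arm or the gripper's body presses on something with over 40 N, if the wrist force passes 120 N, or if a joint passes its speed limit or range.

## Working session

There is one attempt and no reset: what is moved stays moved. The work goes in short steps, Python scripts to look and compute and a shell command to move; the robot and the scene stay as the last step left them, time stands still between calls to the robot, and variables do not carry over. Pictures are saved under pics/ and viewed, and the job is handed in when it is done.

```bash
ls; mkdir -p pics
python3 - <<'E'
from cell import arm, eyes, workorder
import cv2
s=arm.observe()
print(s, arm.grasp_offset)
for n in ["scene","top","wrist"]:
    im=eyes.get_image(n)
    cv2.imwrite(f"pics/{n}0.png",im["frame"])
    print(n,{k:v for k,v in im.items() if k!="frame"})
E
```

```text
pics
{'clock': 0.0, 'joints': array([ 1.04939036,  0.4352433 ,  0.0249551 ,  1.57410786, -0.01163227,
        1.13399048, -0.07511387]), 'dq': array([ 4.65885744e-05,  3.57074600e-04, -1.60938190e-04,  6.54757307e-04,
       -4.45236029e-04, -5.80123262e-04,  9.16239994e-04]), 'joint_efforts': array([ 2.36184405e-04, -6.67862320e+01,  9.84945372e-01, -3.14468801e+01,
       -6.06125663e-02,  4.31261107e-02,  2.09057107e-04]), 'position': array([ 0.25392435, -0.57052585,  0.22592797]), 'ee_rot': array([-3.07148265e+00, -6.52616121e-01,  6.89909758e-04]), 'force': array([ 0.23185257,  0.22260986, -0.10255962]), 'ft_torque': array([ 0.00173634,  0.04174946, -0.03278055]), 'width': 1.0022975659330002} 0.0188
scene {'intrinsics': array([[489.00980156,   0.        , 257.65807923],
       [  0.        , 489.00980156, 193.38736428],
       [  0.        ,   0.        ,   1.        ]]), 'rvec': array([ 2.11034677,  1.15194647, -0.50936213]), 'tvec': array([-0.2402373 , -0.18757189,  1.81398336])}
top {'intrinsics': array([[366.77929067,   0.        , 256.21306437],
       [  0.        , 366.77929067, 191.33898338],
       [  0.        ,   0.        ,   1.        ]]), 'rvec': array([ 2.1239294 , -2.13480855,  0.13489582]), 'tvec': array([-0.00251542,  0.48482003,  1.0995225 ])}
wrist {'intrinsics': array([[297.31863964,   0.        , 258.42814863],
       [  0.        , 297.31863964, 190.93573484],
       [  0.        ,   0.        ,   1.        ]]), 'T_tool_cam': array([[ 1.00820085e-03, -9.51607101e-01, -3.07315651e-01,
         8.30176411e-02],
       [ 9.99999461e-01,  1.03603363e-03,  7.25747310e-05,
        -2.17078664e-04],
       [ 2.49326719e-04, -3.07315559e-01,  9.51607632e-01,
        -1.58785424e-01],
       [ 0.00000000e+00,  0.00000000e+00,  0.00000000e+00,
         1.00000000e+00]])}
```

View pics/scene0.png

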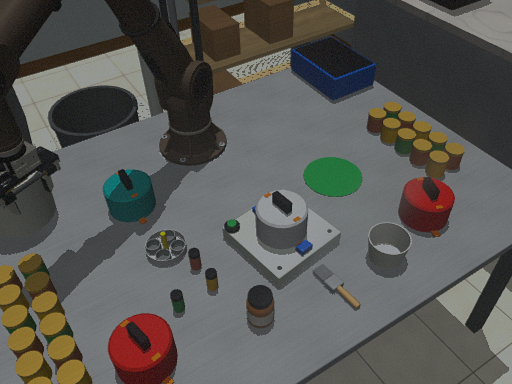

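View pics/top0.png

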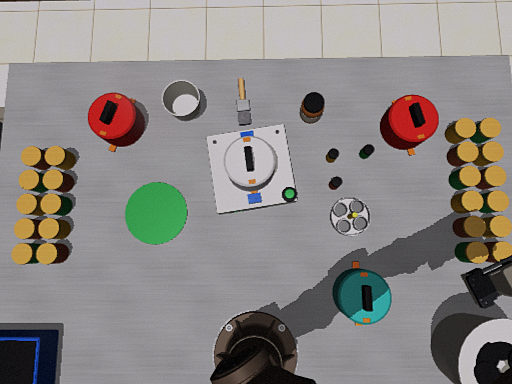

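View pics/wrist0.png

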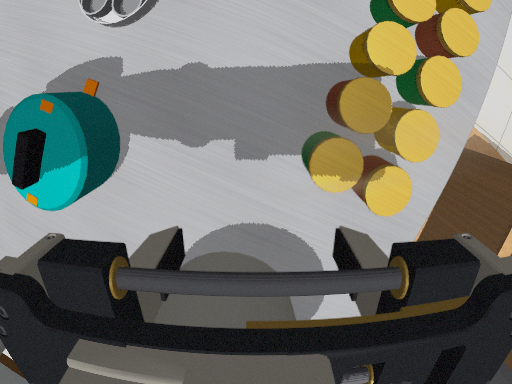

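The top view shows these hood candidates: metal at (249,162), red at (113,118) and (412,118), turquoise at (363,296). The metal one on the white base matches the description. Black-lidded small jars are at (335,183), (333,155) and (367,151). The gold-lidded rows and the amber jar at (312,106) aren't part of the job. The basket is at (350,215), the mat at (156,213) and the button at (289,194).

```bash
cat > h.py <<'E'
import numpy as np, cv2
from scipy.spatial.transform import Rotation as R
from cell import arm, eyes, workorder
class V:
    def __init__(s,name):
        if name=="wrist": o=arm.observe()
        d=eyes.get_image(name); s.im=d["frame"]; s.K=d["intrinsics"]; s.fish=name=="wrist"
        if s.fish:
            T=np.eye(4);T[:3,:3]=R.from_rotvec(o["ee_rot"]).as_matrix();T[:3,3]=o["position"]
            T=T@d["T_tool_cam"]; s.Rc=T[:3,:3]; s.c=T[:3,3]
        else:
            Rw=R.from_rotvec(d["rvec"]).as_matrix(); s.Rc=Rw.T; s.c=-Rw.T@d["tvec"]
        s.hsv=cv2.cvtColor(s.im,cv2.COLOR_BGR2HSV)
    def ray(s,uv):
        x=(np.array(uv,float)-s.K[:2,2])/s.K[0,0]
        if s.fish:
            r=np.hypot(*x); v=np.array([*(x*np.sin(r)/max(r,1e-9)),np.cos(r)])
        else: v=np.array([*x,1.])
        v=s.Rc@v; return v/np.linalg.norm(v)
    def plane(s,uv,z):
        d=s.ray(uv); return s.c+d*(z-s.c[2])/d[2]
    def proj(s,p):
        q=s.Rc.T@(np.array(p,float)-s.c)
        if s.fish:
            t=np.arctan2(np.hypot(q[0],q[1]),q[2]); x=q[:2]/np.hypot(q[0],q[1])*t
        else: x=q[:2]/q[2]
        return x*s.K[0,0]+s.K[:2,2]
    def mask(s,lo,hi):
        return cv2.inRange(s.hsv,np.array(lo),np.array(hi))
    def blobs(s,m,amin=8,amax=1e6):
        n,l,st,c=cv2.connectedComponentsWithStats(m)
        return [(c[i].round(1),int(st[i][4]),st[i][:4].tolist()) for i in range(1,n) if amin<=st[i][4]<=amax]
    def save(s,name,box=None,k=1):
        im=s.im if box is None else s.im[box[1]:box[3],box[0]:box[2]]
        cv2.imwrite(f"pics/{name}.png",cv2.resize(im,None,fx=k,fy=k,interpolation=cv2.INTER_CUBIC))
def tri(a,ua,b,ub):
    d1,d2=a.ray(ua),b.ray(ub)
    t=np.linalg.lstsq(np.c_[d1,-d2],b.c-a.c,rcond=None)[0]
    p,q=a.c+t[0]*d1,b.c+t[1]*d2
    return (p+q)/2,np.linalg.norm(p-q)
BLUE=((105,150,60),(125,255,255)); ORANGE=((5,150,120),(16,255,255)); GREEN=((50,120,60),(75,255,255)); YEL=((22,120,100),(32,255,255))
E
python3 - <<'E'
from h import *
t=V("top");s=V("scene")
print(t.c,s.c)
for n,c in dict(B=BLUE,O=ORANGE,G=GREEN,Y=YEL).items():
    print(n,"top",[b for b in t.blobs(t.mask(*c),4) if n!="Y" or 330<b[0][0]<370])
    print(n,"scene",[b for b in s.blobs(s.mask(*c),4) if n!="Y" or 150<b[0][0]<200])
t.save("t1",(195,90,395,240),4)
s.save("s1",(140,150,350,330),3.5)
E
```

```text
[ 0.31130558 -0.03481945  1.16012196] [ 1.34797153 -0.54054846  1.1288104 ]
B top [(array([246.6, 133.5]), 54, [241, 131, 12, 6]), (array([254. , 197.6]), 106, [248, 193, 13, 10]), (array([ 28.9, 351.4]), 332, [0, 337, 41, 47])]
B scene [(array([343.5,  44. ]), 4, [342, 43, 4, 3]), (array([345.1,  76.7]), 686, [292, 49, 84, 51]), (array([364.5,  57. ]), 4, [363, 56, 4, 3]), (array([253.6, 207.8]), 5, [253, 207, 2, 3]), (array([303.7, 245.4]), 101, [296, 240, 16, 12])]
O top [(array([117.9,  96.1]), 25, [115, 94, 7, 5]), (array([407.7,  97.8]), 31, [404, 96, 8, 5]), (array([132.4, 100.1]), 13, [130, 98, 5, 5]), (array([393.9, 101. ]), 8, [392, 100, 5, 3]), (array([102.7, 132.7]), 27, [99, 130, 8, 6]), (array([420.6, 136. ]), 30, [417, 134, 8, 5]), (array([246.1, 139. ]), 24, [243, 137, 7, 5]), (array([112.1, 147.7]), 35, [109, 144, 7, 8]), (array([410.7, 151.2]), 34, [408, 148, 7, 7]), (array([251.4, 181.1]), 21, [249, 179, 6, 5]), (array([253.5, 191.6]), 12, [251, 191, 6, 3]), (array([355.5, 264.5]), 36, [353, 262, 6, 6]), (array([363.8, 274. ]), 20, [361, 273, 7, 3]), (array([366.3, 319.7]), 23, [363, 318, 7, 4]), (array([359. , 324.5]), 6, [357, 324, 5, 2])]
O scene [(array([419.6, 178.7]), 16, [417, 177, 6, 4]), (array([267.1, 194.6]), 16, [264, 193, 7, 4]), (array([438.9, 206.3]), 19, [436, 205, 8, 4]), (array([296.3, 218.8]), 19, [293, 217, 8, 5]), (array([123.7, 323.3]), 42, [119, 320, 10, 8]), (array([155.8, 356.1]), 32, [151, 352, 10, 10]), (array([170.3, 381.6]), 7, [169, 380, 4, 4])]
G top [(array([155.6, 212.8]), 2984, [125, 182, 62, 62]), (array([289.2, 193.3]), 79, [284, 189, 11, 10])]
G scene [(array([332.5, 176.4]), 1785, [304, 157, 58, 40]), (array([231.5, 222.8]), 55, [227, 220, 10, 7])]
Y top [(array([354.1, 214.3]), 25, [352, 212, 6, 6])]
Y scene [(array([162.2, 233.3]), 16, [160, 232, 5, 4])]
```

View pics/t1.png

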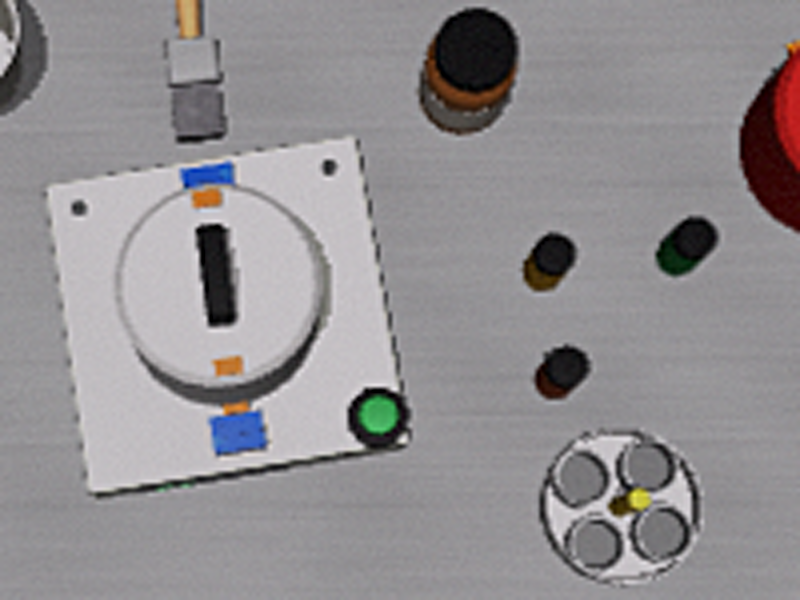

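View pics/s1.png

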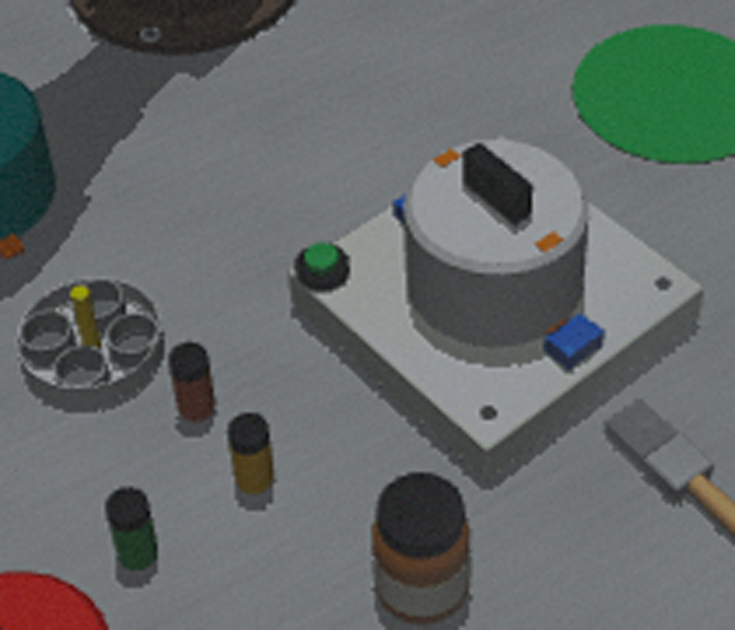

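The crops confirm the metal hood with orange marks at top (246,139) and (251,181), blue hooks at (247,133) and (254,198), and three jars. Next I'll triangulate.

Run:
```python
from h import *
np.set_printoptions(precision=4,suppress=True)
t=V("top");s=V("scene")
def P(n,a,b):
    p,e=tri(t,a,s,b); print(n,p,"gap",round(e,4)); return p
a=P("mark+x",(246.1,139),(296.3,218.8)); b=P("mark-x",(251.4,181.1),(267.1,194.6))
print("hood centre",(a+b)/2,"yaw",np.degrees(np.arctan2(*(a-b)[[1,0]])),"mark sep",np.linalg.norm(a-b))
m=P("mat",(155.6,212.8),(332.5,176.4))
P("button",(289.2,193.3),(231.5,222.8))
P("post",(354.1,214.3),(162.2,233.3))
# jar lids from crops
tl=[(195+551/4,90+256/4),(195+689/4,90+238/4),(195+567/4,90+368/4)]
sl=[(140+249/3.5,150+430/3.5),(140+128/3.5,150+504/3.5),(140+188/3.5,150+358/3.5)]
for i in range(3): P("jar%d"%i,tl[i],sl[i]); print(t.plane(tl[i],.066),s.plane(sl[i],.066))
# hooks tops on plane .063
for u in [(246.6,133.5),(254,197.6)]: print("hook top plane",t.plane(u,.063))
print("mat top plane",t.plane((155.6,212.8),.003),"btn",t.plane((289.2,193.3),.055))
# base corners from crop
c=np.array([(47,187),(357,137),(407,440),(92,494)])/4+[195,90]
W=np.array([t.plane(u,.045)[:2] for u in c]);print(W,W.mean(0))
```

```text
mark+x [0.6224 0.0207 0.1368] gap 0.001
mark-x [0.4986 0.0055 0.1369] gap 0.001
hood centre [0.5605 0.0131 0.1368] yaw 7.0139690082861375 mark sep 0.12469614028104474
mat [ 0.4241  0.32   -0.0071] gap 0.0001
button [ 0.4745 -0.1054  0.0603] gap 0.0001
post [ 0.4086 -0.2959  0.0701] gap 0.0013
jar0 [ 0.5972 -0.2411  0.0545] gap 0.0015
[ 0.5939 -0.2396  0.066 ] [ 0.6055 -0.2437  0.066 ]
jar1 [ 0.6093 -0.3481  0.0561] gap 0.0013
[ 0.6069 -0.3447  0.066 ] [ 0.6158 -0.3505  0.066 ]
jar2 [ 0.5092 -0.2494  0.0566] gap 0.0023
[ 0.5071 -0.2486  0.066 ] [ 0.5172 -0.2509  0.066 ]
hook top plane [0.6628 0.0236 0.063 ]
hook top plane [0.4617 0.0011 0.063 ]
mat top plane [0.4232 0.317  0.003 ] btn [ 0.4753 -0.1058  0.055 ]
[[ 0.6594  0.1507]
 [ 0.6975 -0.0945]
 [ 0.4559 -0.1291]
 [ 0.4159  0.1119]] [0.5571 0.0098]
```

```bash
cat >> h.py <<'E'
def toolyaw():
    o=arm.observe(); M=R.from_rotvec(o["ee_rot"]).as_matrix()
    return np.degrees(np.arctan2(M[1,0],M[0,0])),M,o
def plan(p,yaw=None):
    y,M,o=toolyaw(); d=np.array(p)-o["position"]
    if yaw is None: yaw=y
    t=((y-yaw+90)%180)-90
    M2=M@R.from_euler('z',t,degrees=True).as_matrix()
    print("t %.1f pos"%o["clock"],o["position"].round(4),"yaw %.1f tilt %.2f"%(y,np.degrees(np.arccos(-M[2,2]))),"w %.3f"%o["width"],"F",o["force"].round(1))
    print(" turn %.1f; shift before turn"%t,(M.T@d*1e3).round(1)," after turn",(M2.T@d*1e3).round(1))
if __name__=="__main__":
    import sys
    a=[float(x) for x in sys.argv[1:]]
    plan(a[:3],a[3] if len(a)>3 else None) if a else print(arm.observe())
E
python3 h.py 0.46 -0.20 0.32 7
```

```text
t 0.3 pos [ 0.2541 -0.5709  0.2265] yaw 24.0 tilt 0.02 w 1.001 F [-0.5 -0.4  1. ]
 turn 17.0; shift before turn [ 338.9 -255.2  -93.4]  after turn [ 249.5 -343.1  -93.4]
```

```bash
python3 -m inch '[[[0,0,0,-46,8.5],[0,0,0,-46,8.5],[0,25,-34,0,0],[0,25,-34,0,0],[0,25,-34,0,0],[0,25,-34,0,0],[0,25,-34,0,0],[0,25,-34,0,0],[0,25,-34,0,0],[0,25,-34,0,0],[0,25,-34,0,0],[0,25,-34,0,0]]]'
python3 - <<'E'
from h import *
plan([.46,-.2,.32],7)
w=V("wrist"); w.save("w1",None,1.5)
E
```

```text
clock: 1.55
position: [0.4692, -0.199, 0.3222]
ee_rot: [3.135, 0.151, 0.001]
force: [0.4, -0.1, 0.2]
width: 1.003
t 1.6 pos [ 0.4692 -0.199   0.3222] yaw 5.5 tilt 0.20 w 1.003 F [ 0.4 -0.1  0.2]
 turn -1.5; shift before turn [-9.2  0.1  2.2]  after turn [-9.2 -0.1  2.2]
```

View pics/w1.png

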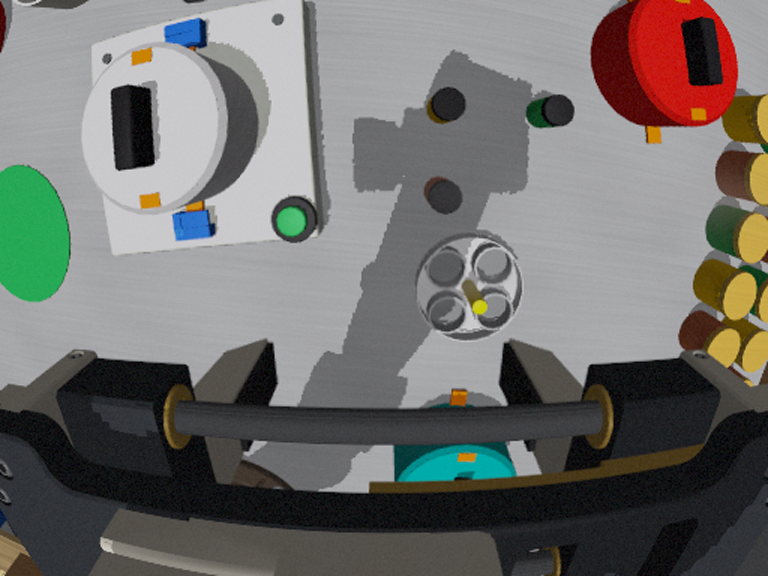

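The wrist view shows everything: hood handle at about (88,84) (unscaled px), button (194,147), basket post (320,205), jar lids at (298,69), (295,130), (370,73), mat at left.

Run:
```python
from h import *
np.set_printoptions(precision=4,suppress=True)
w=V("wrist");t=V("top");s=V("scene")
print("O",[b for b in w.blobs(w.mask(*ORANGE),15) if b[0][0]<200])
print("G",[b for b in w.blobs(w.mask(*GREEN),40)])
print("B",[b for b in w.blobs(w.mask(*BLUE),15)])
print("Y",[b for b in w.blobs(w.mask((25,150,100),(32,255,255)),8) if b[0][0]<340])
k=cv2.inRange(w.hsv,(0,0,0),(180,255,70)); k[225:]=0
print("K",w.blobs(cv2.inRange(w.im,(0,0,0),(52,52,52))&k,80))
```

```text
O []
G [(array([363.1,  81.5]), 125, [357, 71, 15, 19]), (array([ 22.7, 155.8]), 3806, [0, 110, 50, 91]), (array([200., 150.]), 332, [190, 140, 21, 21]), (array([482.8, 164.6]), 222, [474, 155, 20, 21]), (array([504.3, 185.6]), 51, [496, 182, 16, 10])]
B [(array([130.7,  23.4]), 411, [116, 14, 28, 19]), (array([133.9, 151.7]), 433, [121, 142, 28, 20]), (array([  1. , 344.9]), 29, [0, 339, 4, 12])]
Y [(array([324.1, 208.1]), 76, [320, 203, 9, 11])]
K [(array([473.2,  40.8]), 950, [460, 18, 27, 46]), (array([94.7, 86. ]), 1395, [81, 58, 29, 57]), (array([305.1,  73.6]), 395, [294, 63, 23, 22]), (array([376.9,  78.4]), 349, [367, 69, 21, 20]), (array([300.3, 138.2]), 152, [292, 124, 20, 23])]
```

```bash
python3 -m inch '[[[0,0,0,0,0],[0,0,0,0,0]]]'
cat > look.py <<'E'
from h import *
np.set_printoptions(precision=4,suppress=True)
OW=((6,150,150),(18,255,255))
if __name__=="__main__":
    w=V("wrist");t=V("top");s=V("scene"); plan([.56,.012,.3],7)
    print("O",[b for b in w.blobs(w.mask(*OW),15) if b[0][0]<200])
    print("G",[b for b in w.blobs(w.mask(*GREEN),200) if b[0][0]<250])
    print("B",[b for b in w.blobs(w.mask(*BLUE),100)])
    print("Y",[b for b in w.blobs(w.mask((25,150,100),(32,255,255)),8) if b[0][0]<340])
    w.save("w2",(60,0,400,240),2.3)
E
python3 look.py
```

```text
clock: 1.95
position: [0.4678, -0.2022, 0.3218]
ee_rot: [3.134, 0.149, -0.001]
force: [-0.4, 0.7, 0.2]
width: 1.002
t 2.1 pos [ 0.4678 -0.202   0.3218] yaw 5.5 tilt 0.23 w 1.000 F [-0.1 -0.6 -0.1]
 turn -1.5; shift before turn [ 112.1 -204.4   20.9]  after turn [ 117.6 -201.3   20.9]
O []
G [(array([ 19.9, 155.7]), 3417, [0, 109, 45, 91]), (array([191.7, 145.7]), 327, [182, 136, 21, 21])]
B [(array([122.1,  21.1]), 399, [108, 11, 27, 20]), (array([126.1, 148.7]), 429, [113, 139, 29, 20])]
Y [(array([317.4, 202.7]), 77, [313, 198, 10, 10])]
```

View pics/w2.png

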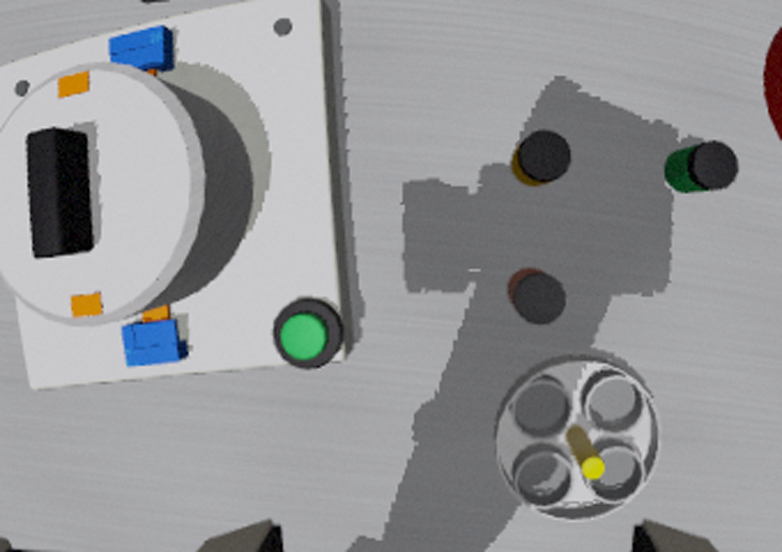

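Run:
```python
from look import *
w=V("wrist");t=V("top");s=V("scene")
q=lambda x,y:(60+x/2.3,y/2.3)
def P(n,uw,ut,us,z):
    a,e=tri(w,uw,t,ut); b,f=tri(w,uw,s,us)
    print(n,"w+t",a,round(e,4),"w+s",b,round(f,4)); print("    plane w",w.plane(uw,z)," t",t.plane(ut,z))
P("mark+x",q(74,84),(246.1,139),(296.3,218.8),.14)
P("mark-x",q(87,305),(251.4,181.1),(267.1,194.6),.14)
P("button",(191.7,145.7),(289.2,193.3),(231.5,222.8),.055)
P("post",(317.4,202.7),(354.1,214.3),(162.2,233.3),.076)
tl=[(195+551/4,90+256/4),(195+689/4,90+238/4),(195+567/4,90+368/4)]
sl=[(140+249/3.5,150+430/3.5),(140+128/3.5,150+504/3.5),(140+188/3.5,150+358/3.5)]
for i,u in enumerate([q(545,156),q(715,165),q(539,298)]): P("jar%d"%i,u,tl[i],sl[i],.066)
print("basket rim",w.plane(q(578,437),.026))
for u in [(122.1,21.1),(126.1,148.7)]: print("hook",w.plane(u,.06))
```

```text
mark+x w+t [0.6225 0.0211 0.1378] 0.0002 w+s [0.6226 0.0205 0.1376] 0.0013
    plane w [0.6221 0.0198 0.14  ]  t [0.6217 0.021  0.14  ]
mark-x w+t [0.4985 0.0057 0.1373] 0.0006 w+s [0.4982 0.0054 0.1368] 0.0007
    plane w [0.4987 0.004  0.14  ]  t [0.4983 0.0058 0.14  ]
button w+t [ 0.4745 -0.1054  0.0603] 0.0001 w+s [ 0.4746 -0.1053  0.0603] 0.0
    plane w [ 0.4736 -0.1042  0.055 ]  t [ 0.4753 -0.1058  0.055 ]
post w+t [ 0.4088 -0.2959  0.0714] 0.0018 w+s [ 0.4088 -0.2968  0.0709] 0.0005
    plane w [ 0.4104 -0.2957  0.076 ]  t [ 0.4084 -0.2939  0.076 ]
jar0 w+t [ 0.603  -0.2472  0.0296] 0.0016 w+s [ 0.5999 -0.243   0.0589] 0.003
    plane w [ 0.5984 -0.2435  0.066 ]  t [ 0.5939 -0.2396  0.066 ]
jar1 w+t [ 0.6079 -0.3461  0.0707] 0.0066 w+s [ 0.612  -0.3509  0.062 ] 0.0031
    plane w [ 0.6106 -0.3508  0.066 ]  t [ 0.6069 -0.3447  0.066 ]
jar2 w+t [ 0.5101 -0.2517  0.0494] 0.0003 w+s [ 0.5114 -0.2496  0.0592] 0.0014
    plane w [ 0.5116 -0.2494  0.066 ]  t [ 0.5071 -0.2486  0.066 ]
basket rim [ 0.4139 -0.2947  0.026 ]
hook [0.6597 0.0188 0.06  ]
hook [ 0.4634 -0.0006  0.06  ]
```

Hood top centre is (0.560, 0.0125) at z≈0.1375, against 0.140 from the text, and yaw is 7°. The views agree, so I'll approach it.

```bash
python3 -m inch '[[[0,20,-34,12,-1.5],[0,20,-34,12,0],[0,20,-34,12,0],[0,20,-34,12,0],[0,20,-34,12,0],[0,17,-31,12,0],[0,0,0,0,0],[0,0,0,0,0]]]'
python3 - <<'E'
from h import *
plan([.5604,.0125,.25],7)
w=V("wrist"); w.save("w3",None,1.5)
E
```

```text
clock: 3.05
position: [0.565, 0.0159, 0.2464]
ee_rot: [3.131, 0.182, 0.003]
force: [0.3, -1.0, 1.0]
width: 1.001
t 3.0 pos [0.565  0.0159 0.2464] yaw 6.7 tilt 0.32 w 1.001 F [ 0.3 -1.   1. ]
 turn -0.3; shift before turn [-4.9  2.9 -3.6]  after turn [-5.   2.8 -3.6]
```

View pics/w3.png

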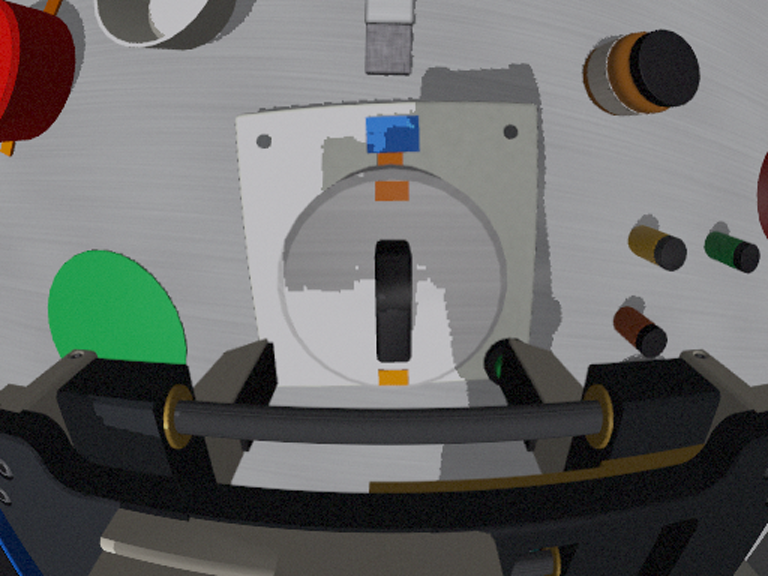

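The handle at (393,300 in the scaled picture) sits centred between the fingers and aligned with them. Descending and gripping.

```bash
python3 -m inch '[[[0,-5,3,0,-0.3],[0,0,0,35,0],[0,0,0,35,0],[0,0,0,25,0],[0,0,0,0,0]]]'; python3 h.py .5604 .0125 .149 7; python3 -m inch '[[[1,0,0,0,0],[1,0,0,0,0],[1,0,0,0,0],[1,0,0,0,0],[1,0,0,0,0],[1,0,0,0,0],[1,0,0,0,0],[1,0,0,0,0]]]' 45; python3 h.py .5604 .0125 .149 7
```

```text
clock: 3.6
position: [0.5605, 0.0038, 0.1526]
ee_rot: [3.129, 0.177, 0.013]
force: [-0.6, 0.1, 0.2]
width: 1.0
t 3.6 pos [0.5605 0.0038 0.1526] yaw 6.5 tilt 0.66 w 1.000 F [-0.6  0.1  0.2]
 turn -0.5; shift before turn [ 0.9 -8.7  3.6]  after turn [ 1.  -8.7  3.6]
clock: 4.4
position: [0.5632, 0.0025, 0.1595]
ee_rot: [3.129, 0.173, 0.027]
force: [-1.2, 4.3, 3.1]
width: 0.352
t 4.4 pos [0.5632 0.0025 0.1595] yaw 6.3 tilt 1.09 w 0.352 F [-1.2  4.3  3.1]
 turn -0.7; shift before turn [ -1.9 -10.3  10.3]  after turn [ -1.8 -10.3  10.3]
```

```bash
python3 -m inch '[[[0.6,0,-5,5,-0.5],[0.6,0,-5,5,0]]]'; python3 h.py .5604 .0125 .149 7
```

```text
clock: 4.6
position: [0.5626, 0.0124, 0.1492]
ee_rot: [3.128, 0.186, 0.029]
force: [0.5, -0.7, -0.2]
width: 0.399
t 4.6 pos [0.5626 0.0124 0.1492] yaw 6.8 tilt 1.15 w 0.399 F [ 0.5 -0.7 -0.2]
 turn -0.2; shift before turn [-2.2 -0.4  0.2]  after turn [-2.2 -0.4  0.2]
```

```bash
python3 -m inch '[[[1,-2,0,0.5,0],[1,0,0,0.5,0],[1,0,0,0.5,0],[1,0,0,0.5,0]]]' 45; python3 h.py .5604 .0125 .149 7;python3 -m inch '[[[1,0,0,0.5,0],[1,0,0,0.5,0]]]' 45; python3 h.py .5604 .0125 .149 7
```

```text
clock: 5.0
position: [0.5599, 0.0118, 0.1465]
ee_rot: [3.126, 0.187, 0.026]
force: [-4.2, 0.1, 11.1]
width: 0.211
t 5.0 pos [0.5599 0.0118 0.1465] yaw 6.8 tilt 1.10 w 0.211 F [-4.2  0.1 11.1]
 turn -0.2; shift before turn [ 0.6 -0.6 -2.5]  after turn [ 0.6 -0.6 -2.5]
clock: 5.2
position: [0.5599, 0.0119, 0.1466]
ee_rot: [3.127, 0.186, 0.027]
force: [-2.0, -0.3, 5.9]
width: 0.217
t 5.2 pos [0.5599 0.0119 0.1466] yaw 6.8 tilt 1.11 w 0.217 F [-2.  -0.3  5.9]
 turn -0.2; shift before turn [ 0.6 -0.5 -2.4]  after turn [ 0.6 -0.5 -2.4]
```

```bash
python3 -m inch '[[[1,0,0,0,-4],[1,0,0,0,-4],[1,0,0,0,-5],[1,0,0,0,-5]]]'; python3 h.py .5604 .0125 .147 41
```

```text
clock: 5.6
position: [0.5612, 0.0135, 0.1471]
ee_rot: [3.056, 0.686, 0.03]
force: [1.8, 1.3, -1.5]
width: 0.215
t 5.6 pos [0.5612 0.0135 0.1471] yaw 25.3 tilt 1.22 w 0.215 F [ 1.8  1.3 -1.5]
 turn -15.7; shift before turn [-1.2  0.6  0. ]  after turn [-1.3  0.2  0. ]
```

```bash
python3 -m inch '[[[1,0,0,0,-5],[1,0,0,0,-5],[1,0,0,0,-5],[1,0,0,0,-1]]]'
python3 - <<'E'
from h import *
plan([.5604,.0125,.147],42)
w=V("wrist"); w.save("w4",None,1.5)
E
```

```text
clock: 6.0
position: [0.5612, 0.0148, 0.147]
ee_rot: [2.925, 1.12, 0.029]
force: [-0.2, -1.0, 1.7]
width: 0.214
t 6.0 pos [0.5612 0.0148 0.147 ] yaw 41.9 tilt 1.17 w 0.214 F [-0.2 -1.   1.7]
 turn -0.1; shift before turn [-2.1  1.2 -0.1]  after turn [-2.1  1.2 -0.1]
```

View pics/w4.png

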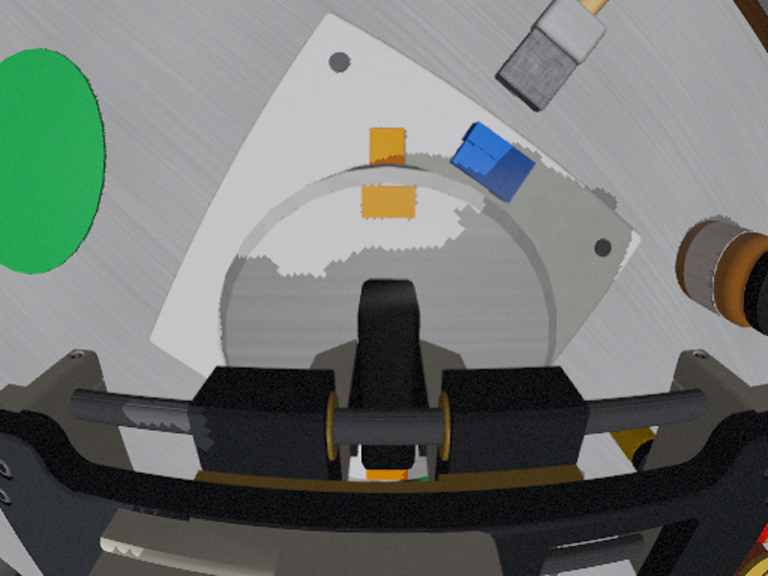

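The ear at (388,145) has turned well clear of the hook at (490,160). Lifting.

```bash
python3 -m inch '[[[1,0,0,-8,0],[1,0,0,-12,0],[1,0,0,-20,0],[1,0,0,-25,0],[1,0,0,-25,0],[1,0,0,-15,0]]]'; python3 h.py .4235 .318 .25 42
```

```text
clock: 6.65
position: [0.5559, 0.0144, 0.2551]
ee_rot: [2.932, 1.108, 0.016]
force: [0.5, 0.7, -5.3]
width: 0.217
t 6.7 pos [0.5559 0.0144 0.2551] yaw 41.4 tilt 0.73 w 0.217 F [ 0.5  0.7 -5.3]
 turn -0.6; shift before turn [ 101.5 -315.3    2.5]  after turn [ 104.7 -314.3    2.5]
```

```bash
python3 -m inch '[[[1,6,-18,0,0],[1,10,-32,0,0],[1,11,-36,0,0],[1,11,-36,0,0],[1,11,-36,0,0],[1,11,-36,0,0],[1,11,-36,0,0],[1,11,-32,0,0],[1,11,-30,0,0],[1,6,-12,0,0],[1,0,0,0,0]]]'; python3 h.py .4235 .318 .105 42
```

```text
clock: 7.75
position: [0.4262, 0.3184, 0.2631]
ee_rot: [2.936, 1.085, 0.033]
force: [0.9, -0.3, -5.0]
width: 0.217
t 7.8 pos [0.4262 0.3184 0.2631] yaw 40.6 tilt 1.36 w 0.217 F [ 0.9 -0.3 -5. ]
 turn -1.4; shift before turn [ -4.8  -4.2 158. ]  after turn [ -4.7  -4.4 158. ]
```

```bash
python3 -m inch '[[[1,-1,-2,25,0],[1,-1,-2,30,0],[1,0,0,30,0],[1,0,0,30,0],[1,0,0,18,0],[1,0,0,10,0],[1,0,0,4,0]]]'; python3 h.py .4235 .318 .105 42
```

```text
clock: 8.45
position: [0.4306, 0.3144, 0.116]
ee_rot: [2.938, 1.068, 0.043]
force: [-0.4, -0.5, -3.7]
width: 0.213
t 8.4 pos [0.4306 0.3144 0.116 ] yaw 40.0 tilt 1.80 w 0.213 F [-0.4 -0.5 -3.7]
 turn -2.0; shift before turn [-3.4 -7.6 10.7]  after turn [-3.1 -7.7 10.7]
```

```bash
python3 -m inch '[[[1,-2,-5,3,0],[1,0,0,4,0],[1,0,0,3,0],[1,0,0,3,0]]]'; python3 h.py .4235 .318 .105 42
```

```text
clock: 8.85
position: [0.4287, 0.3176, 0.1054]
ee_rot: [2.939, 1.065, 0.052]
force: [2.4, -6.9, 18.5]
width: 0.211
t 8.8 pos [0.4287 0.3176 0.1054] yaw 39.9 tilt 2.09 w 0.211 F [ 2.4 -6.9 18.5]
 turn -2.1; shift before turn [-3.7 -3.6  0.2]  after turn [-3.6 -3.8  0.2]
```

```bash
python3 -m inch '[[[0.5,0,0,0,0],[0.3,0,0,0,0],[0.3,0,0,0,0]]]'; python3 h.py .4235 .318 .2 42;  python3 -m inch '[[[0.3,0,0,-20,0],[0.3,0,0,-35,0],[0.3,0,0,-35,0],[0.3,0,0,-40,0],[0,0,0,-40,0],[0,0,0,-40,0],[0,0,0,-20,0],[0,0,0,0,0]]]'
python3 - <<'E'
from h import *
plan([.409,-.296,.3],None)
V("top").save("t2",(90,80,410,290),2.4)
V("scene").save("s2")
E
```

```text
clock: 9.15
position: [0.4303, 0.319, 0.1072]
ee_rot: [2.94, 1.065, 0.059]
force: [0.7, -0.2, 0.3]
width: 0.423
t 9.2 pos [0.4303 0.319  0.1072] yaw 39.8 tilt 2.30 w 0.423 F [ 0.7 -0.2  0.3]
 turn -2.2; shift before turn [ -3.   -1.3 -93. ]  after turn [ -2.9  -1.4 -93. ]
clock: 9.95
position: [0.4191, 0.3208, 0.3478]
ee_rot: [2.941, 1.072, 0.061]
force: [1.4, 0.2, -0.4]
width: 0.987
t 9.9 pos [0.4191 0.3208 0.3478] yaw 40.1 tilt 2.32 w 0.987 F [ 1.4  0.2 -0.4]
 turn 0.0; shift before turn [-406.1  464.6   45.3]  after turn [-406.1  464.6   45.3]
```

View pics/t2.png

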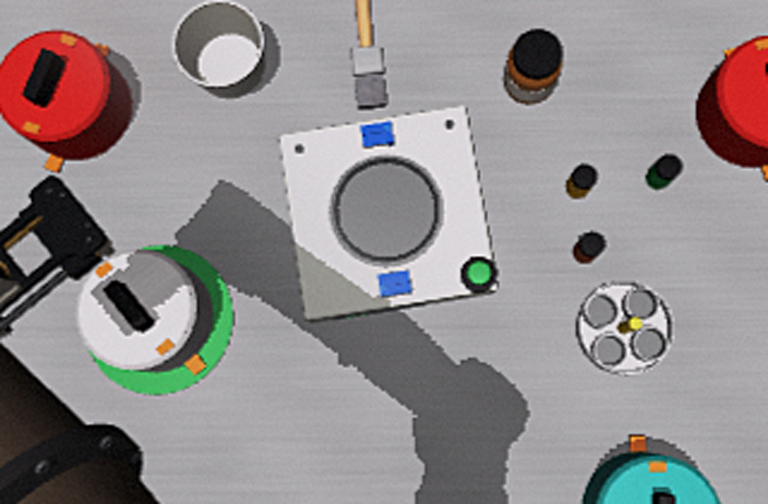

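View pics/s2.png

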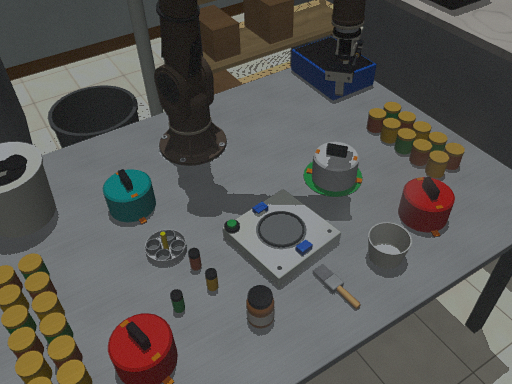

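The hood is standing on the mat (2.4x top crop, (140,303)), and the dish rim is visible at crop (386,210). Next is the basket.

```bash
python3 h.py .395 -.296 .3 6
```

```text
t 10.1 pos [0.4185 0.3198 0.3449] yaw 40.1 tilt 2.14 w 0.998 F [-0.4  0.5 -0.5]
 turn 34.1; shift before turn [-415.5  455.3   43.5]  after turn [-89.2 609.9  43.5]
```

```bash
python3 -m inch '[[[0,0,0,0,8.5],[0,0,0,0,8.5],[0,0,0,0,8.5],[0,0,0,0,8.5],[0,-7,48,3,0],[0,-7,48,3,0],[0,-7,48,3,0],[0,-7,48,3,0],[0,-7,48,3,0],[0,-7,48,3,0],[0,-7,48,3,0],[0,-7,48,3,0]]]'; python3 h.py .395 -.296 .3 6
```

```text
clock: 11.25
position: [0.3888, -0.0746, 0.3022]
ee_rot: [3.131, 0.154, 0.015]
force: [1.6, -0.4, 0.8]
width: 1.001
t 11.2 pos [ 0.3888 -0.0746  0.3022] yaw 5.6 tilt 0.67 w 1.001 F [ 1.6 -0.4  0.8]
 turn -0.4; shift before turn [-15.6 220.9   3.6]  after turn [-17.  220.8   3.6]
```

```bash
python3 -m inch '[[[0,-2,42,0,0],[0,-2,42,0,0],[0,-2,42,0,0],[0,-2,42,0,0],[0,-2,42,0,0],[0,0,5,0,0],[0,0,0,0,0],[0,0,0,0,0]]]'
python3 - <<'E'
from h import *
plan([.409,-.296,.3],None)
w=V("wrist");w.save("w5",None,1.5)
print("Y",[b for b in w.blobs(w.mask((22,120,80),(32,255,255)),8) ])
t=V("top");t.save("t3",(205,90,405,240),4)
E
```

```text
clock: 12.05
position: [0.3894, -0.3028, 0.2909]
ee_rot: [3.137, 0.137, -0.016]
force: [-0.1, -0.9, 0.6]
width: 1.003
t 12.1 pos [ 0.3894 -0.3028  0.2909] yaw 5.0 tilt 0.59 w 1.003 F [-0.1 -0.9  0.6]
 turn 0.0; shift before turn [20.  -5.1 -9.3]  after turn [20.  -5.1 -9.3]
Y [(array([466.6,  19.9]), 619, [453, 0, 37, 36]), (array([490.5,  14.3]), 666, [476, 0, 28, 32]), (array([229. ,  15.1]), 113, [219, 9, 19, 12]), (array([510.1,  23.1]), 57, [508, 13, 4, 22]), (array([488.1,  78.6]), 1887, [471, 37, 40, 84]), (array([509.5,  66.2]), 102, [507, 53, 5, 28]), (array([507.5, 111.6]), 262, [502, 94, 10, 36]), (array([477. , 147.8]), 862, [458, 129, 35, 38]), (array([254.4, 142.6]), 174, [249, 134, 12, 18]), (array([503.5, 154.5]), 523, [493, 137, 19, 35]), (array([469.7, 189.7]), 987, [452, 170, 43, 41]), (array([495.3, 195.7]), 604, [483, 179, 25, 34]), (array([454.6, 228. ]), 394, [439, 218, 30, 22]), (array([485.1, 231.7]), 416, [473, 219, 23, 28])]
```

View pics/w5.png

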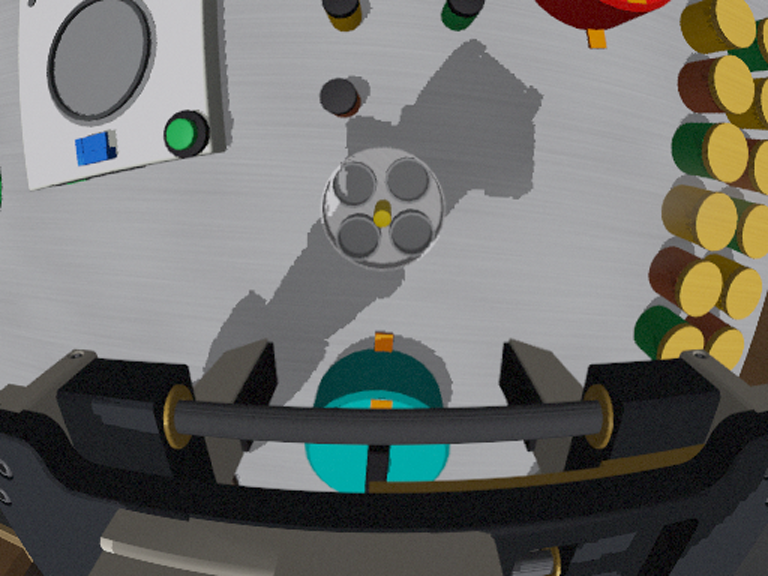

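View pics/t3.png

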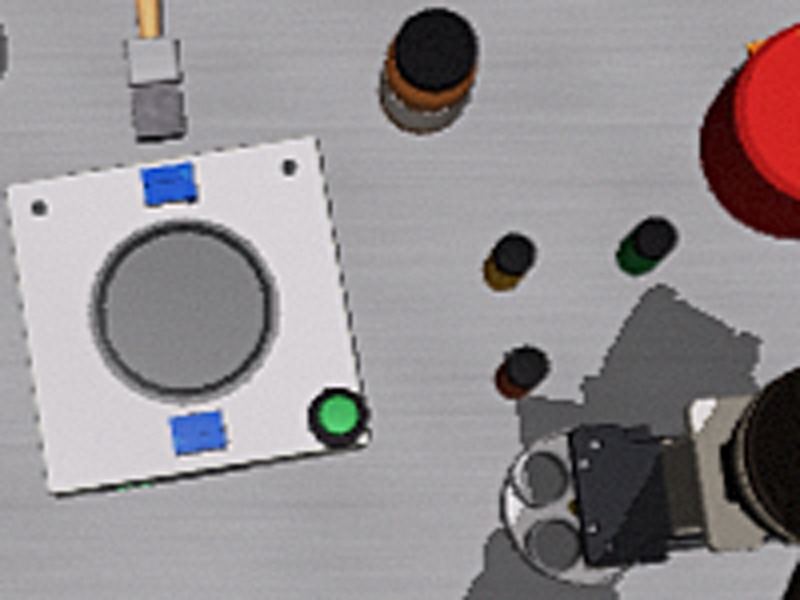

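The wrist view has the post top at scaled (382,220) and the pockets at (354,184), (407,179), (359,236), (411,232). The dish rim is at top crop (185,311).

Run:
```python
from look import *
w=V("wrist");t=V("top");s=V("scene")
u=np.array([382,219])/1.5
print("post plane",w.plane(u,.076)); p,e=tri(w,u,t,(354.1,214.3));print("tri wt",p,e); p,e=tri(w,u,s,(162.2,233.0));print("tri ws",p,e)
for q in [(354,184),(407,179),(359,236),(411,232)]: print("pocket top",w.plane(np.array(q)/1.5,.026))
print("mean",np.mean([w.plane(np.array(q)/1.5,.026) for q in [(354,184),(407,179),(359,236),(411,232)]],0))
def dish(v,box,thr,name):
    g=cv2.cvtColor(v.im,cv2.COLOR_BGR2GRAY)
    x0,y0,x1,y1=box; m=np.zeros_like(g); m[y0:y1,x0:x1]=(g[y0:y1,x0:x1]<thr)*255
    cs,_=cv2.findContours(m,cv2.RETR_LIST,cv2.CHAIN_APPROX_NONE)
    for c in cs:
        if len(c)>50:
            e=cv2.fitEllipse(c); print(name,np.round(e[0],1),np.round(e[1],1),len(c),"plane.053",v.plane(e[0],.053))
    for c in v.blobs(v.mask(*BLUE),40): print("  hook",c[0],v.plane(c[0],.063))
    return
dish(t,(222,140,280,192),110,"top")
dish(s,(250,205,312,253),75,"scene")
dish(w,(20,0,110,85),85,"wrist")
b=np.array([w.plane(u,.063)[:2] for u in []])
print("btn",w.plane((186.5/1.5,134/1.5),.055), t.plane((289.2,193.3),.055))
```

```text
post plane [ 0.4094 -0.2958  0.076 ]
tri wt [ 0.4086 -0.2956  0.0702] 0.0007452989868184454
tri ws [ 0.4085 -0.2961  0.0715] 0.0005083812587657095
pocket top [ 0.4322 -0.2666  0.026 ]
pocket top [ 0.4414 -0.3161  0.026 ]
pocket top [ 0.3821 -0.2752  0.026 ]
pocket top [ 0.3906 -0.325   0.026 ]
mean [ 0.4116 -0.2958  0.026 ]
top [250.7 167.3] [39.5 40.6] 113 plane.053 [0.5575 0.0113 0.053 ]
top [250.5 167. ] [42.8 43.5] 123 plane.053 [0.5587 0.0119 0.053 ]
  hook [246.9 135.6] [0.656  0.0227 0.063 ]
  hook [254.  197.6] [0.4617 0.0011 0.063 ]
  hook [ 28.8 351.3] [0.019  0.6515 0.063 ]
scene [303.7 246.6] [10.2 15.2] 67 plane.053 [0.6595 0.023  0.053 ]
scene [280.8 228.8] [31.2 42.7] 106 plane.053 [0.5684 0.0065 0.053 ]
scene [280.8 229. ] [35.3 46. ] 118 plane.053 [0.5689 0.0061 0.053 ]
  hook [347.1  76.7] [0.038  0.6953 0.063 ]
  hook [259.8 207. ] [ 0.468  -0.0022  0.063 ]
  hook [303.6 245.3] [0.6618 0.0203 0.063 ]
wrist [66.2 37.7] [61.4 84.1] 388 plane.053 [0.5585 0.0034 0.053 ]
  hook [62.9 99.1] [ 0.4629 -0.0039  0.063 ]
btn [ 0.4746 -0.1075  0.055 ] [ 0.4753 -0.1058  0.055 ]
```

```bash
python3 h.py .4092 -.2958 .055; python3 -m inch '[[[0,10,-2,20,0],[0,10,-2,40,0],[0,0,0,40,0],[0,0,0,40,0],[0.2,0,0,40,0],[0.4,0,0,20,0]]]'; python3 h.py .4092 -.2958 .052
```

```text
t 12.3 pos [ 0.3902 -0.3025  0.2922] yaw 5.1 tilt 0.48 w 0.997 F [-0.6 -0.2  0.1]
 turn 0.0; shift before turn [ 21.5  -5.5 237. ]  after turn [ 21.5  -5.5 237. ]
clock: 12.9
position: [0.4159, -0.2958, 0.0921]
ee_rot: [3.128, 0.15, 0.011]
force: [0.0, 1.3, 0.6]
width: 0.87
t 12.9 pos [ 0.4159 -0.2958  0.0921] yaw 5.5 tilt 0.68 w 0.870 F [0.  1.3 0.6]
 turn 0.0; shift before turn [-6.9 -1.  40. ]  after turn [-6.9 -1.  40. ]
```

```bash
python3 -m inch '[[[0.4,-6,-1,14,0],[0.4,-1,0,14,0],[0.4,0,0,8,0],[0.4,0,0,2,0]]]'; python3 h.py .4092 -.2958 .052
```

```text
clock: 13.3
position: [0.4089, -0.2924, 0.0505]
ee_rot: [3.131, 0.157, 0.007]
force: [0.0, -0.2, -0.1]
width: 0.604
t 13.3 pos [ 0.4089 -0.2924  0.0505] yaw 5.8 tilt 0.48 w 0.604 F [ 0.  -0.2 -0.1]
 turn 0.0; shift before turn [-0.   3.4 -1.5]  after turn [-0.   3.4 -1.5]
```

```bash
python3 -m inch '[[[0.5,0,3,0,0],[0.8,0,0,0,0],[1,0,0,0,0],[1,0,0,0,0],[1,0,0,0,0],[1,0,0,0,0],[1,0,0,0,0]]]' 40; python3 h.py .4092 -.2958 .052
```

```text
clock: 14.0
position: [0.4115, -0.2963, 0.0532]
ee_rot: [3.128, 0.158, 0.014]
force: [0.2, -0.6, -1.8]
width: 0.161
t 14.0 pos [ 0.4115 -0.2963  0.0532] yaw 5.8 tilt 0.74 w 0.161 F [ 0.2 -0.6 -1.8]
 turn 0.0; shift before turn [-2.2 -0.7  1.2]  after turn [-2.2 -0.7  1.2]
```

```bash
python3 -m inch '[[[1,0,0,-10,0],[1,0,0,-25,0],[1,0,0,-35,0],[1,0,0,-40,0],[1,0,0,-40,0],[1,0,0,-5,0]]]'; python3 h.py .5610 .0118 .2
```

```text
clock: 14.6
position: [0.4069, -0.2933, 0.2139]
ee_rot: [3.133, 0.158, 0.003]
force: [1.0, -0.7, -2.8]
width: 0.166
t 14.6 pos [ 0.4069 -0.2933  0.2139] yaw 5.8 tilt 0.30 w 0.166 F [ 1.  -0.7 -2.8]
 turn 0.0; shift before turn [ 184.1 -288.1   12.7]  after turn [ 184.1 -288.1   12.7]
```

```bash
python3 -m inch '[[[1,10,-14,0,0],[1,17,-26,0,0],[1,20,-32,0,0],[1,20,-32,2,0],[1,20,-32,2,0],[1,20,-32,2,0],[1,20,-32,2,0],[1,20,-32,2,0],[1,18,-28,0,0],[1,10,-16,0,0],[1,4,-5,0,0],[1,0,0,0,0]]]'
python3 - <<'E'
from h import *
plan([.561,.0118,.13],None)
w=V("wrist");w.save("w6",None,1.5)
t=V("top");t.save("t4",(205,90,405,240),4)
s=V("scene");s.save("s4",(200,130,370,290),4)
E
```

```text
clock: 15.8
position: [0.5544, 0.0141, 0.1961]
ee_rot: [3.132, 0.15, -0.017]
force: [0.5, -0.2, -3.9]
width: 0.164
t 15.8 pos [0.5544 0.0141 0.1961] yaw 5.5 tilt 0.70 w 0.164 F [ 0.5 -0.2 -3.9]
 turn 0.0; shift before turn [ 7.1  2.5 66.1]  after turn [ 7.1  2.5 66.1]
```

View pics/w6.png

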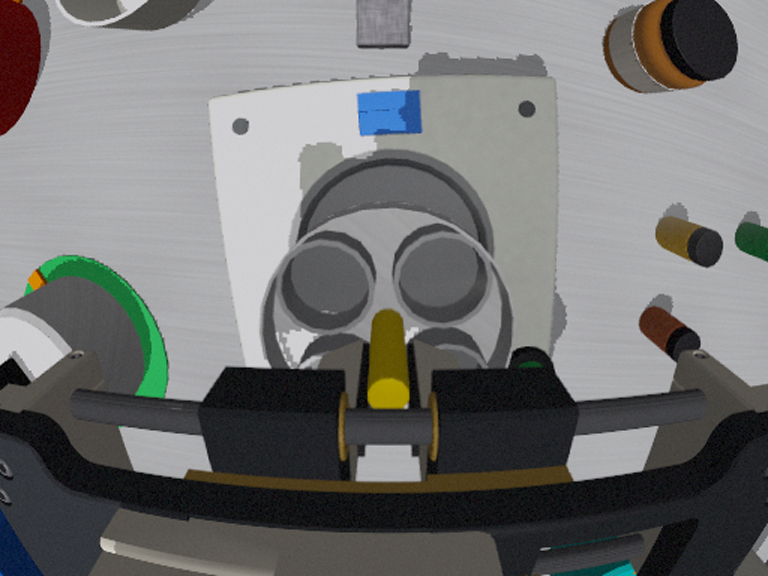

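View pics/s4.png

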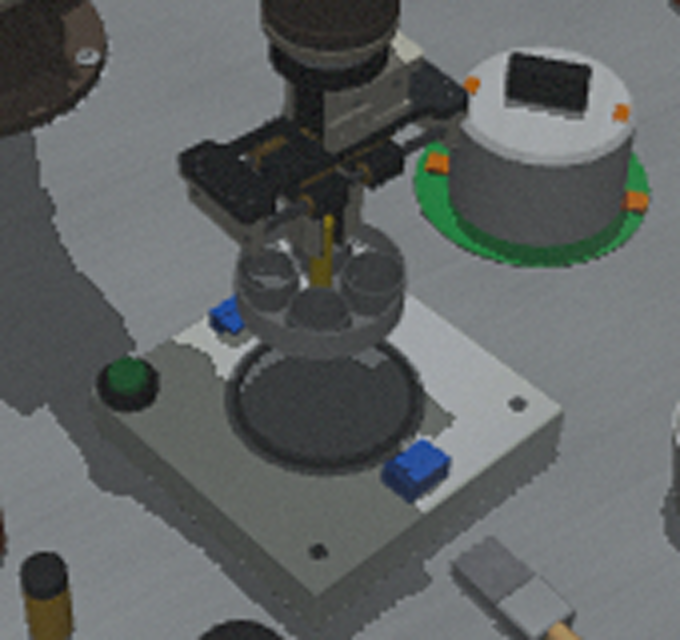

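Run:
```python
from h import *
w=V("wrist");w.save("w7",(165,85,345,255),4.3)
np.savez("w7.npz",Rc=w.Rc,c=w.c,K=w.K); print(w.c)
```

```text
[0.63826687 0.02065782 0.35442763]
```

View pics/w7.png

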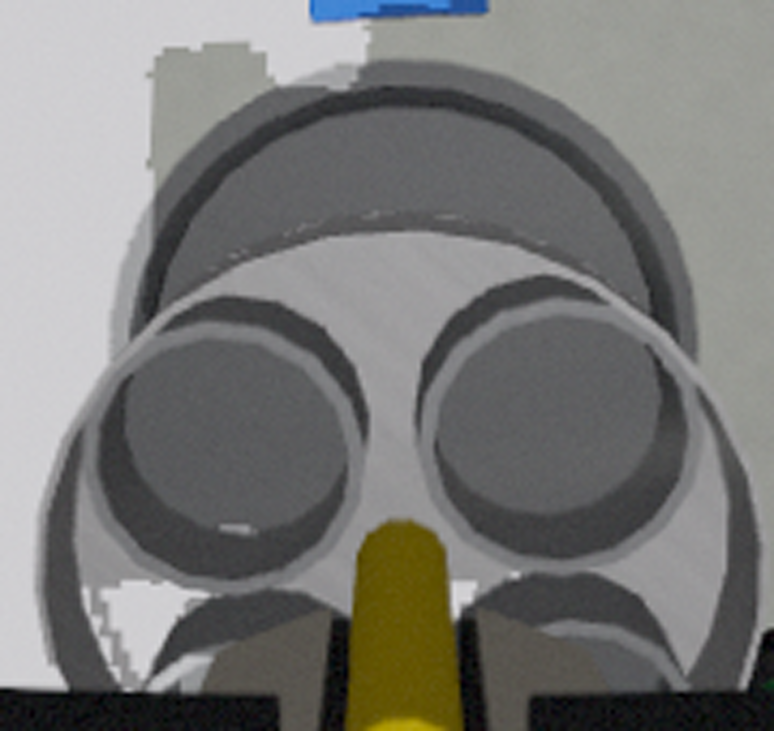

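Run:
```python
from look import *
from scipy.optimize import least_squares
w=V("wrist")
def fit(pts,z,r,n):
    W=np.array([w.plane((165+x/4.3,85+y/4.3),z)[:2] for x,y in pts])
    f=least_squares(lambda p:np.hypot(*(W-p).T)-r,W.mean(0)); g=least_squares(lambda p:np.hypot(*(W-p[:2]).T)-p[2],[*W.mean(0),r])
    print(n,"fixed r",f.x,"rms",np.sqrt((f.fun**2).mean()),"free",g.x)
plan([.56,.012,.13])
fit([(425,62),(560,113),(640,195),(692,310),(112,330),(140,230),(200,145)],.045,.068,"rim outer base")
fit([(400,107),(560,170),(640,270),(165,290),(250,165)],.046,.063,"rim inner base")
zb=arm.observe()["position"][2]-.0532
fit([(410,230),(240,258),(115,352),(45,500),(40,580),(757,480),(762,560),(640,300)],zb+.026,.060,"basket rim")
fit([(145,345),(100,430),(130,530),(230,585),(330,530),(362,430),(250,325)],zb+.026,.021,"pocketL")
fit([(430,390),(420,460),(470,550),(560,572),(650,540),(695,430),(640,320)],zb+.026,.021,"pocketR")
```

```text
t 16.1 pos [0.5543 0.0118 0.1969] yaw 5.3 tilt 0.67 w 0.167 F [-0.5 -0.6 -3.7]
 turn 0.0; shift before turn [ 6.3 -0.1 66.8]  after turn [ 6.3 -0.1 66.8]
rim outer base fixed r [0.5672 0.0124] rms 0.0028768756247090303 free [0.5599 0.0112 0.0735]
rim inner base fixed r [0.5593 0.0104] rms 0.0007575407830952695 free [0.5601 0.0105 0.0624]
basket rim fixed r [0.5521 0.0111] rms 0.0007393731038558934 free [0.5535 0.0113 0.0589]
pocketL fixed r [0.5745 0.0401] rms 0.000653387534052424 free [0.5745 0.0402 0.0208]
pocketR fixed r [ 0.5808 -0.0103] rms 0.0009182058268920739 free [ 0.5812 -0.0103  0.0219]
```

```bash
python3 -m inch '[[[1,7,0,15,0],[1,0,0,25,0],[1,0,0,25,0],[1,0,0,8,0],[1,0,0,2,0]]]'; python3 h.py .5615 .0115 .1
```

```text
clock: 16.55
position: [0.5624, 0.0078, 0.1181]
ee_rot: [3.131, 0.135, -0.01]
force: [0.0, 0.5, -3.4]
width: 0.161
t 16.6 pos [0.5624 0.0078 0.1181] yaw 4.9 tilt 0.58 w 0.161 F [ 0.   0.5 -3.4]
 turn 0.0; shift before turn [-0.4 -3.9 18. ]  after turn [-0.4 -3.9 18. ]
```

```bash
python3 -m inch '[[[1,-0.5,-4,0,0],[1,0,0,0,0]]]'
python3 - <<'E'
from h import *
plan([.5615,.0115,.1])
w=V("wrist");w.save("w8",(165,85,345,255),4.3)
E
```

```text
clock: 16.75
position: [0.5619, 0.0116, 0.1184]
ee_rot: [3.131, 0.134, -0.01]
force: [-0.6, 0.4, -2.6]
width: 0.164
t 16.8 pos [0.5619 0.0116 0.1184] yaw 4.9 tilt 0.58 w 0.164 F [-0.6  0.4 -2.6]
 turn 0.0; shift before turn [-0.3 -0.  18.4]  after turn [-0.3 -0.  18.4]
```

View pics/w8.png

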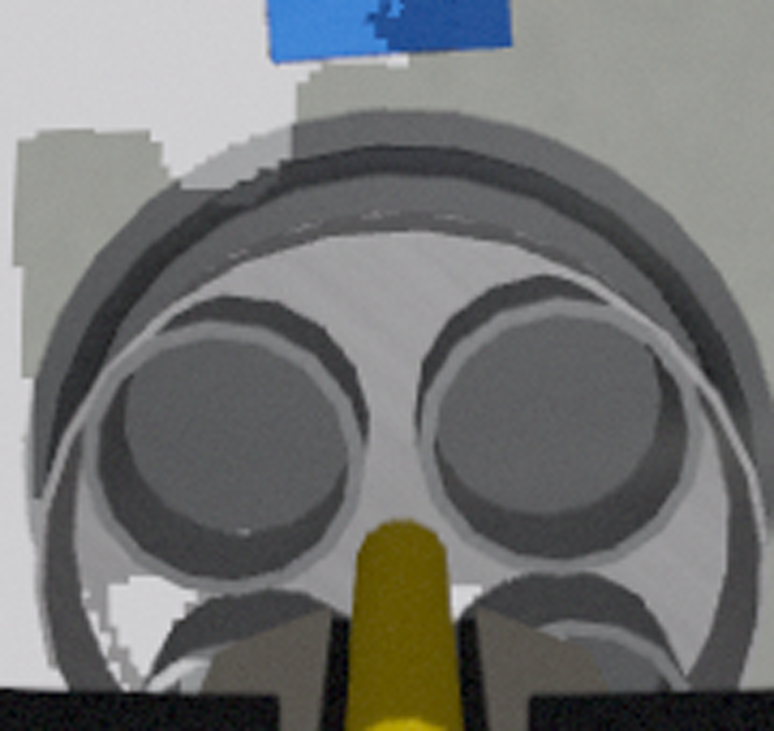

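```bash
python3 -m inch '[[[1,0,-0.5,6,0],[1,0,-0.5,5,0],[1,0,-0.5,4,0],[1,0,0,3,0]]]'; python3 h.py .5615 .0115 .099; python3 -m inch '[[[1,0,0,2,0],[1,0,0,2,0]]]'; python3 h.py .5615 .0115 .099
```

```text
clock: 17.2
position: [0.5635, 0.013, 0.1015]
ee_rot: [3.131, 0.134, -0.002]
force: [-0.0, -0.9, -3.2]
width: 0.164
t 17.2 pos [0.5635 0.013  0.1015] yaw 4.9 tilt 0.46 w 0.164 F [-0.  -0.9 -3.2]
 turn 0.0; shift before turn [-2.1  1.3  2.5]  after turn [-2.1  1.3  2.5]
clock: 17.4
position: [0.5633, 0.0128, 0.098]
ee_rot: [3.131, 0.134, -0.003]
force: [-12.2, -1.7, 33.8]
width: 0.164
t 17.4 pos [0.5633 0.0128 0.098 ] yaw 4.9 tilt 0.48 w 0.164 F [-12.2  -1.7  33.8]
 turn 0.0; shift before turn [-1.9  1.2 -1. ]  after turn [-1.9  1.2 -1. ]
```

```bash
python3 -m inch '[[[1,-1.5,0,-2,0],[0.6,0,0,0,0],[0.4,0,0,0,0],[0.4,0,0,0,0],[0.4,0,0,-20,0],[0.4,0,0,-35,0],[0.4,0,0,-40,0],[0,0,0,-40,0],[0,0,0,-40,0],[0,0,0,0,0]]]'
python3 - <<'E'
from h import *
plan([.5,.0,.3])
w=V("wrist");w.save("w9",None,1.5)
E
```

```text
clock: 18.4
position: [0.5627, 0.0142, 0.2817]
ee_rot: [3.131, 0.134, -0.002]
force: [0.5, -0.1, 0.1]
width: 0.811
t 18.4 pos [0.5627 0.0142 0.2817] yaw 4.9 tilt 0.45 w 0.811 F [ 0.5 -0.1  0.1]
 turn 0.0; shift before turn [-63.7   9.  -18.2]  after turn [-63.7   9.  -18.2]
```

View pics/w9.png

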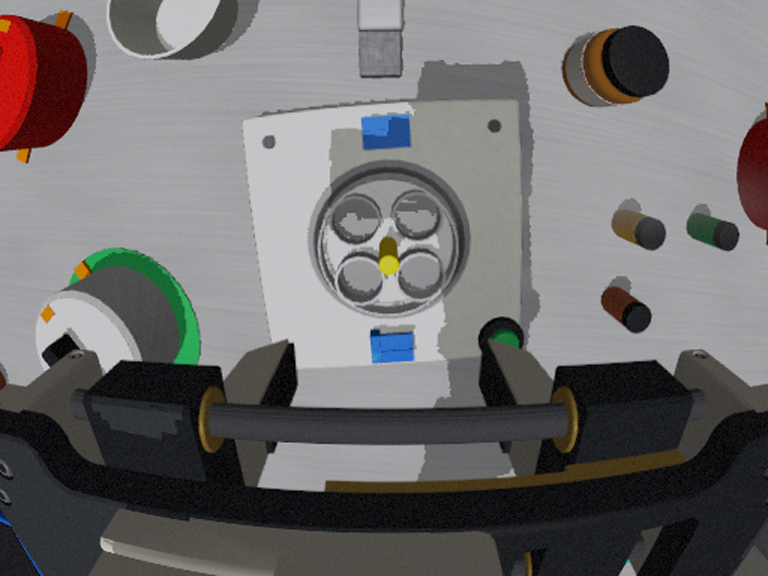

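The basket sits flat in the dish, with pockets at scaled (357,219), (417,214), (361,278), (421,275).

```bash
python3 -m inch '[[[0,0,0,0,0]]]'
python3 - <<'E'
from look import *
w=V("wrist");w.save("w10",(195,90,325,225),5.5); plan([.5,0,.3])
E
```

```text
clock: 18.55
position: [0.5612, 0.014, 0.2784]
ee_rot: [3.131, 0.134, -0.008]
force: [-0.5, 0.3, -0.0]
width: 0.939
t 18.6 pos [0.5614 0.014  0.2785] yaw 4.9 tilt 0.55 w 0.977 F [-0.1  0.6 -0.4]
 turn 0.0; shift before turn [-62.5   8.9 -21.1]  after turn [-62.5   8.9 -21.1]
```

View pics/w10.png

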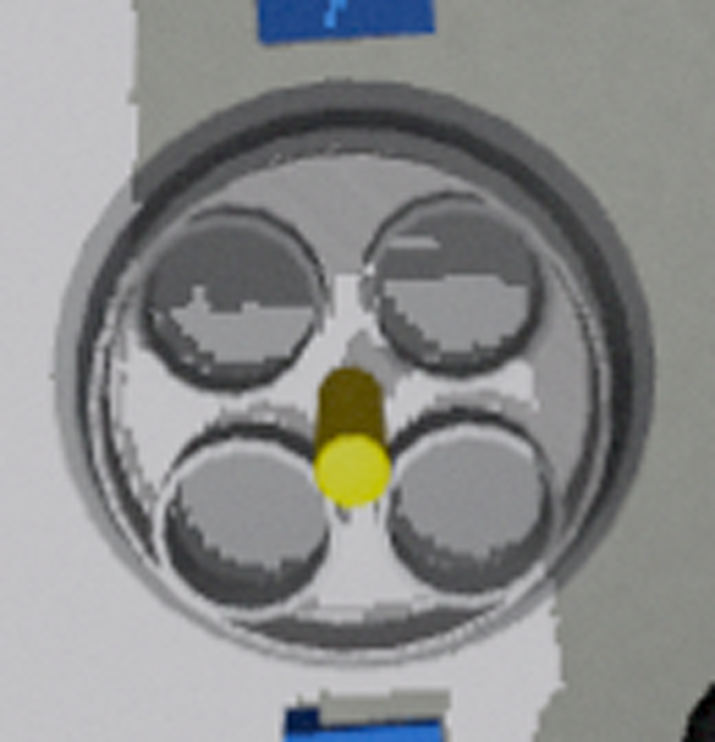

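Run:
```python
from look import *
w=V("wrist")
f=lambda x,y,z:w.plane((195+x/5.5,90+y/5.5),z)
P=np.array([f(*q,.071) for q in [(235,297),(455,285),(246,517),(470,505)]])[:,:2]
c=P.mean(0);print(P,"c",c,"post",f(352,471,.121))
d=P-c;print(np.hypot(*d.T)); a=np.degrees(np.arctan2(d[:,1],d[:,0]))-[45,-45,135,-135];a=(a+180)%360-180;print(a)
# jars from here and two views
for u in [(649,233),(726,235),(635,315)]: print("jar lid",w.plane(np.array(u)/1.5,.066))
```

```text
[[ 0.5842  0.0401]
 [ 0.5912 -0.0091]
 [ 0.5326  0.034 ]
 [ 0.5399 -0.0179]] c [0.562  0.0118] post [0.5593 0.0119 0.121 ]
[0.0361 0.0359 0.0369 0.037 ]
[6.8828 9.4308 7.8994 8.3865]
jar lid [ 0.5983 -0.2362  0.066 ]
jar lid [ 0.6106 -0.3428  0.066 ]
jar lid [ 0.5142 -0.2421  0.066 ]
```

```bash
python3 h.py .513 -.246 .22 53; python3 -m inch '[[[0,0,0,0,-8],[0,0,0,0,-8],[0,0,0,0,-8],[0,0,0,0,-8],[0,0,0,0,-8],[0,0,0,0,-8]]]';python3 h.py .513 -.246 .22 53
```

```text
t 18.6 pos [0.5612 0.014  0.2781] yaw 4.9 tilt 0.58 w 0.990 F [-0.3  0.3  0.6]
 turn -48.1; shift before turn [-69.8 254.5  60.5]  after turn [-236.1  117.9   60.5]
clock: 19.25
position: [0.5575, 0.0137, 0.2691]
ee_rot: [-2.791, -1.442, 0.035]
force: [-0.1, -0.9, -0.1]
width: 1.006
t 19.2 pos [0.5575 0.0137 0.2691] yaw 54.6 tilt 1.28 w 1.006 F [-0.1 -0.9 -0.1]
 turn 1.6; shift before turn [-236.6  114.6   52.6]  after turn [-233.2  121.3   52.6]
```

```bash
python3 -m inch '[[[0,-40,20,0,1.5],[0,-40,20,8,0],[0,-40,20,8,0],[0,-40,20,8,0],[0,-40,20,8,0],[0,-20,10,8,0],[0,-8,4,0,0],[0,0,0,0,0],[0,0,0,0,0]]]'
python3 - <<'E'
from h import *
plan([.513,-.246,.22],53)
w=V("wrist");w.save("w11",None,1.5)
E
```

```text
clock: 20.15
position: [0.5077, -0.2425, 0.2191]
ee_rot: [-2.789, -1.414, 0.054]
force: [0.4, 0.2, 0.4]
width: 0.999
t 20.1 pos [ 0.5077 -0.2425  0.2191] yaw 53.8 tilt 2.16 w 0.999 F [0.4 0.2 0.4]
 turn 0.8; shift before turn [ 0.2  6.3 -1.1]  after turn [ 0.3  6.3 -1.1]
```

View pics/w11.png

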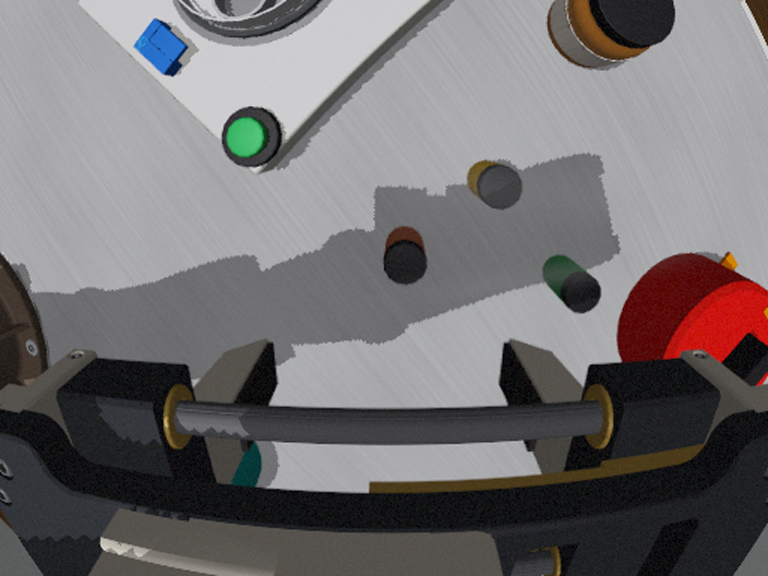

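The red-content jar's lid is at scaled (406,262), the yellow one at (499,186), the green one at (579,291).

Run:
```python
from look import *
w=V("wrist");s=V("scene");t=V("top")
tl=[(195+551/4,90+256/4),(195+689/4,90+238/4),(195+567/4,90+368/4)]
sl=[(140+249/3.5,150+430/3.5),(140+128/3.5,150+504/3.5),(140+188/3.5,150+358/3.5)]
for i,u in enumerate([(499,186),(579,291),(406,262)]):
    u=np.array(u)/1.5; print(i,"plane",w.plane(u,.066),"w+s",*tri(w,u,s,sl[i]),"w+t",*tri(w,u,t,tl[i]))
j=w.plane(np.array((406,262))/1.5,.066); plan([j[0],j[1],.1],53)
```

```text
0 plane [ 0.599  -0.2418  0.066 ] w+s [ 0.6003 -0.2425  0.0593] 0.0018027443958855106 w+t [ 0.6023 -0.247   0.035 ] 0.0031801842152175456
1 plane [ 0.6101 -0.3463  0.066 ] w+s [ 0.6112 -0.3495  0.0598] 0.0005638410511965583 w+t [ 0.6086 -0.3456  0.0656] 0.0033462672990060734
2 plane [ 0.5131 -0.2493  0.066 ] w+s [ 0.5127 -0.25    0.061 ] 0.0012361882367407245 w+t [ 0.5103 -0.2527  0.0487] 0.001444566431358985
t 20.4 pos [ 0.5083 -0.2422  0.2198] yaw 53.9 tilt 2.08 w 0.995 F [-0.1  0.4  0.2]
 turn 0.9; shift before turn [  0.   11.3 119.6]  after turn [  0.2  11.3 119.6]
```

```bash
python3 -m inch '[[[0,0,11,30,0.5],[0,0,0,40,0],[0,0,0,35,0],[0.3,0,0,5,0]]]'; python3 h.py .513 -.2493 .04 53
```

```text
clock: 20.75
position: [0.5186, -0.2457, 0.1106]
ee_rot: [-2.796, -1.416, 0.041]
force: [-0.9, 0.7, 0.4]
width: 0.953
t 20.8 pos [ 0.5186 -0.2457  0.1106] yaw 53.7 tilt 1.56 w 0.953 F [-0.9  0.7  0.4]
 turn 0.7; shift before turn [-4.8 -1.1 70.7]  after turn [-4.8 -1.  70.7]
```

```bash
python3 -m inch '[[[0.3,-4,-2,25,0.5],[0.3,-1,0,25,0],[0.4,0,0,16,0],[0.4,0,0,4,0]]]'; python3 h.py .513 -.2493 .04 53
```

```text
clock: 21.15
position: [0.5168, -0.2468, 0.0438]
ee_rot: [-2.803, -1.412, 0.033]
force: [-0.1, 0.2, 0.1]
width: 0.624
t 21.1 pos [ 0.5168 -0.2468  0.0438] yaw 53.5 tilt 1.23 w 0.624 F [-0.1  0.2  0.1]
 turn 0.5; shift before turn [-4.2 -1.5  3.9]  after turn [-4.2 -1.5  3.9]
```

```bash
python3 -m inch '[[[0.5,-4,-1,3,0],[0.7,0,0,0,0],[0.8,0,0,0,0],[0.9,0,0,0,0],[0.9,0,0,0,0],[0.9,0,0,0,0]]]' 25; python3 h.py .513 -.2493 .04 53
```

```text
clock: 21.75
position: [0.5168, -0.2498, 0.0459]
ee_rot: [2.804, 1.414, -0.026]
force: [0.2, -0.6, -0.8]
width: 0.343
t 21.8 pos [ 0.5168 -0.2498  0.0459] yaw 53.5 tilt 0.95 w 0.343 F [ 0.2 -0.6 -0.8]
 turn 0.5; shift before turn [-1.8 -3.3  5.9]  after turn [-1.8 -3.3  5.9]
```

```bash
python3 -m inch '[[[0.9,0,0,-10,0],[0.9,0,0,-30,0],[0.9,0,0,-40,0],[0.9,0,0,-45,0],[0.9,0,0,-35,0],[0.9,0,0,-5,0]]]'
python3 - <<'E'
from h import *
plan([.5383,-.0178,.21],53)
w=V("wrist");w.save("w12",None,1.5)
E
```

```text
clock: 22.35
position: [0.5179, -0.2476, 0.2189]
ee_rot: [-2.803, -1.415, 0.029]
force: [1.1, 0.1, -1.4]
width: 0.343
t 22.4 pos [ 0.5179 -0.2476  0.2189] yaw 53.6 tilt 1.06 w 0.343 F [ 1.1  0.1 -1.4]
 turn 0.6; shift before turn [ 197.1 -119.9    6.9]  after turn [ 195.9 -121.9    6.9]
```

View pics/w12.png

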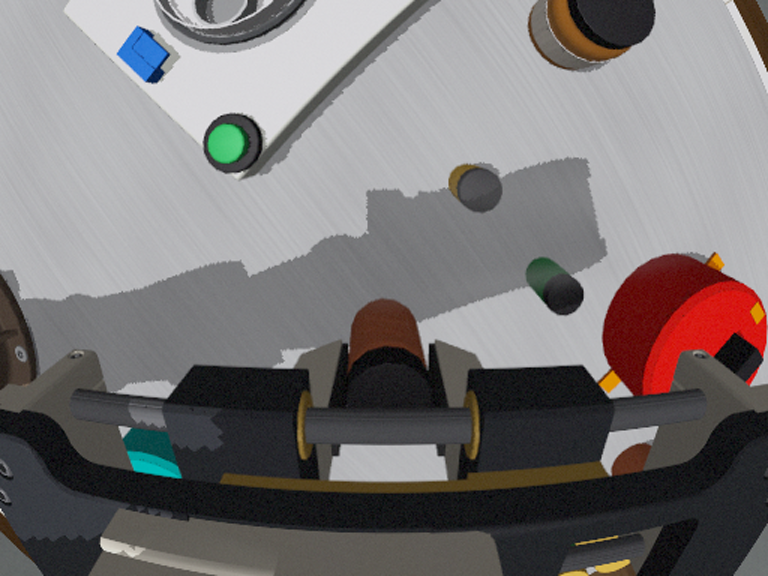

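```bash
cat >> h.py <<'E'
def tooloff(px,ztool,T=None):
    d=eyes.get_image("wrist"); T=d["T_tool_cam"]; K=d["intrinsics"]
    x=(np.array(px,float)-K[:2,2])/K[0,0]; r=np.hypot(*x); v=T[:3,:3]@np.array([*(x*np.sin(r)/r),np.cos(r)])
    return T[:3,3]+v*(ztool-T[2,3])/v[2]
E
python3 - <<'E'
from h import *
p=tooloff((257,199.5),.0455);print("front bottom",p,"centre x",p[0]-.016)
p=tooloff((257,243),-.0205);print("front top",p,"centre x",p[0]-.016)
w=V("wrist");w.save("w13",(220,185,300,270),7)
E
```

```text
front bottom [ 0.01069429 -0.0015359   0.0455    ] centre x -0.005305712472320673
front top [ 0.0099096  -0.00122607 -0.0205    ] centre x -0.006090400197053453
```

View pics/w13.png

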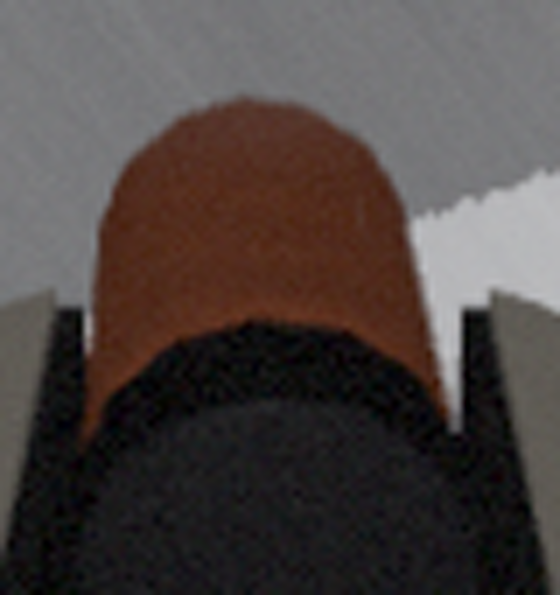

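The jar is held with its base about 46 mm beyond the TCP. Its centre lies 2–6 mm behind the TCP along tool x, and the estimates differ. I'll settle that relative to the basket in one picture.

```bash
python3 h.py .5410 -.0142 .2 53; python3 -m inch '[[[0.9,15,-9,0,0.5],[0.9,25,-15,0,0],[0.9,30,-18,0,0],[0.9,30,-18,0,0],[0.9,30,-18,2,0],[0.9,30,-18,2,0],[0.9,25,-15,2,0],[0.9,12,-7,2,0],[0.9,3,-3,0,0],[0.9,0,0,0,0]]]'; python3 h.py .5410 -.0142 .19 53
```

```text
t 22.6 pos [ 0.515  -0.2467  0.2126] yaw 53.6 tilt 1.50 w 0.341 F [-1.1 -1.  -1.7]
 turn 0.6; shift before turn [ 202.7 -116.9   11. ]  after turn [ 201.5 -118.9   11. ]
clock: 23.55
position: [0.5279, -0.0083, 0.1847]
ee_rot: [-2.792, -1.385, 0.082]
force: [0.4, 0.0, -0.2]
width: 0.346
t 23.6 pos [ 0.5279 -0.0083  0.1847] yaw 52.8 tilt 3.33 w 0.346 F [ 0.4  0.  -0.2]
 turn -0.2; shift before turn [ 3.  13.7 -6.1]  after turn [ 3.  13.7 -6.1]
```

```bash
python3 -m inch '[[[0.9,2,7,0,0],[0.9,1,6,0,0],[0.9,0,0,0,0],[0.9,0,0,0,0]]]'
python3 - <<'E'
from h import *
plan([.5410,-.0142,.19],53); print(toolyaw()[1][:,2])
w=V("wrist");w.save("w14",(110,60,400,270),2.7)
E
```

```text
clock: 23.95
position: [0.5411, -0.0205, 0.1835]
ee_rot: [-2.798, -1.376, 0.085]
force: [-0.2, -0.2, -0.8]
width: 0.342
t 23.9 pos [ 0.5411 -0.0205  0.1835] yaw 52.4 tilt 3.37 w 0.342 F [-0.2 -0.2 -0.8]
 turn -0.6; shift before turn [ 4.6 -4.2 -6.5]  after turn [ 4.7 -4.2 -6.5]
[-0.05860423 -0.00396967 -0.9982734 ]
```

View pics/w14.png

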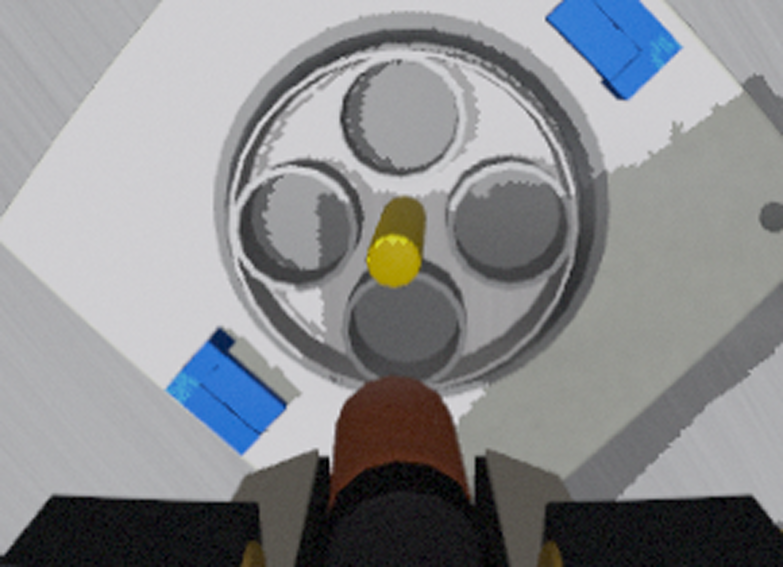

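```bash
cat > rel.py <<'E'
from look import *
def rel(pk,front,ztool=.0455,k=2.7,off=(110,60),ztop=.071,rim=None):
    """pk: crop px of pocket rims (name->px); front: crop px of jar bottom front edge"""
    w=V("wrist"); g=lambda q:(off[0]+q[0]/k,off[1]+q[1]/k)
    y,M,o=toolyaw()
    for n,q in pk.items(): print(n,w.plane(g(q),ztop)[:2])
    pts=np.array([w.plane(g(q),ztop)[:2] for q in pk.values()])
    p=tooloff(g(front),ztool); c=p-[.016,0,0]; W=o["position"]+M@c
    print("jar bottom centre tool",c,"world",W); return pts,W,M
E
python3 - <<'E'
from rel import *
pts,W,M=rel(dict(P0=(402,117),P1=(513,220),P2=(300,222),P3=(405,326)),(398,378))
c=pts.mean(0);d=pts-c;print(c,np.hypot(*d.T),np.degrees(np.arctan2(d[:,1],d[:,0])))
plan([0.54,-.015,.19])
E
```

```text
P0 [0.5824 0.0412]
P1 [ 0.5912 -0.0089]
P2 [0.533  0.0342]
P3 [ 0.5388 -0.017 ]
jar bottom centre tool [-0.0057 -0.0013  0.0455] world [ 0.5338 -0.0241  0.1383]
[0.5613 0.0124] [0.0357 0.0367 0.0358 0.037 ] [  53.8684  -35.5338  142.3656 -127.422 ]
t 24.1 pos [ 0.5409 -0.0197  0.1835] yaw 52.5 tilt 3.37 w 0.342 F [-0.2 -0.7 -0.6]
 turn 0.0; shift before turn [ 3.  -3.8 -6.4]  after turn [ 3.  -3.8 -6.4]
```

```bash
python3 h.py .5458 -.0128 .130; python3 -m inch '[[[0.9,8,0,8,0],[0.9,2,3,15,0],[0.9,0,0,15,0],[0.9,0,0,8,0],[0.9,0,0,2,0]]]'
python3 - <<'E'
from h import *
plan([.5458,-.0128,.130]); print(toolyaw()[1][:,2])
w=V("wrist");w.save("w15",(110,60,400,270),2.7)
E
```

```text
t 24.1 pos [ 0.5409 -0.0197  0.1835] yaw 52.5 tilt 3.37 w 0.342 F [-0.2 -0.7 -0.6]
 turn 0.0; shift before turn [10.6  2.1 53.1]  after turn [10.6  2.1 53.1]
clock: 24.6
position: [0.5478, -0.0108, 0.1327]
ee_rot: [-2.796, -1.38, 0.081]
force: [0.5, -1.0, -0.8]
width: 0.34
t 24.6 pos [ 0.5478 -0.0108  0.1327] yaw 52.6 tilt 3.25 w 0.340 F [ 0.5 -1.  -0.8]
 turn 0.0; shift before turn [-2.7 -0.2  2.9]  after turn [-2.7 -0.2  2.9]
[-0.05657991 -0.00266979 -0.9983945 ]
```

View pics/w15.png

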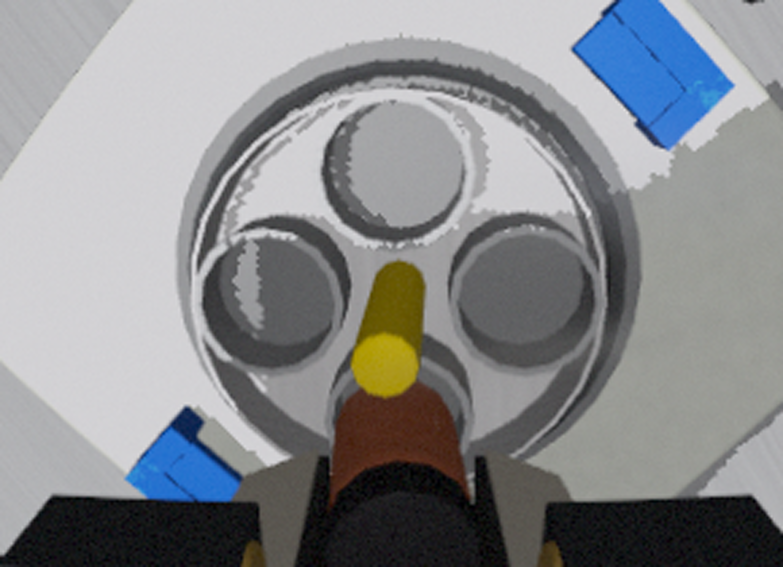

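Run:
```python
from rel import *
pts,W,M=rel(dict(P0=(398,172),P1=(525,297),P2=(276,297)),(398,378))
c=(pts[1]+pts[2])/2; print("c",c, "P3",2*c-pts[0], W[:2]-(2*c-pts[0]))
```

```text
P0 [0.5824 0.0409]
P1 [ 0.5896 -0.0084]
P2 [0.5329 0.0339]
jar bottom centre tool [-0.0057 -0.0013  0.0455] world [ 0.5411 -0.0148  0.0883]
c [0.5613 0.0127] P3 [ 0.5402 -0.0155] [0.0009 0.0007]
```

```bash
python3 h.py .5461 -.0124 .110;  python3 -m inch '[[[0.9,-1.5,0.5,10,0],[0.9,0.5,0.5,9,0],[0.9,0,0,3,0]]]'; python3 h.py .5461 -.0124 .095
```

```text
t 24.8 pos [ 0.5485 -0.011   0.134 ] yaw 52.5 tilt 3.15 w 0.344 F [-0.3 -0.2 -1.4]
 turn 0.0; shift before turn [-1.7 -0.  24.1]  after turn [-1.7 -0.  24.1]
clock: 25.05
position: [0.5484, -0.012, 0.1137]
ee_rot: [-2.798, -1.38, 0.074]
force: [-11.4, 2.2, 32.6]
width: 0.343
t 25.1 pos [ 0.5484 -0.012   0.1137] yaw 52.5 tilt 2.96 w 0.343 F [-11.4   2.2  32.6]
 turn 0.0; shift before turn [-1.1 -0.9 18.8]  after turn [-1.1 -0.9 18.8]
```

```bash
python3 -m inch '[[[0.9,0,0,-6,0],[0.9,-1.5,-2,0,0]]]'; python3 h.py .5455 -.0128 .095;  python3 - <<'E'
from h import *
w=V("wrist");w.save("w16",(160,110,360,270),4)
E
```

```text
clock: 25.25
position: [0.5463, -0.0118, 0.1197]
ee_rot: [-2.798, -1.38, 0.073]
force: [-0.9, 0.8, -1.0]
width: 0.34
t 25.2 pos [ 0.5463 -0.0118  0.1197] yaw 52.5 tilt 2.94 w 0.340 F [-0.9  0.8 -1. ]
 turn 0.0; shift before turn [-0.5  0.9 24.7]  after turn [-0.5  0.9 24.7]
```

View pics/w16.png

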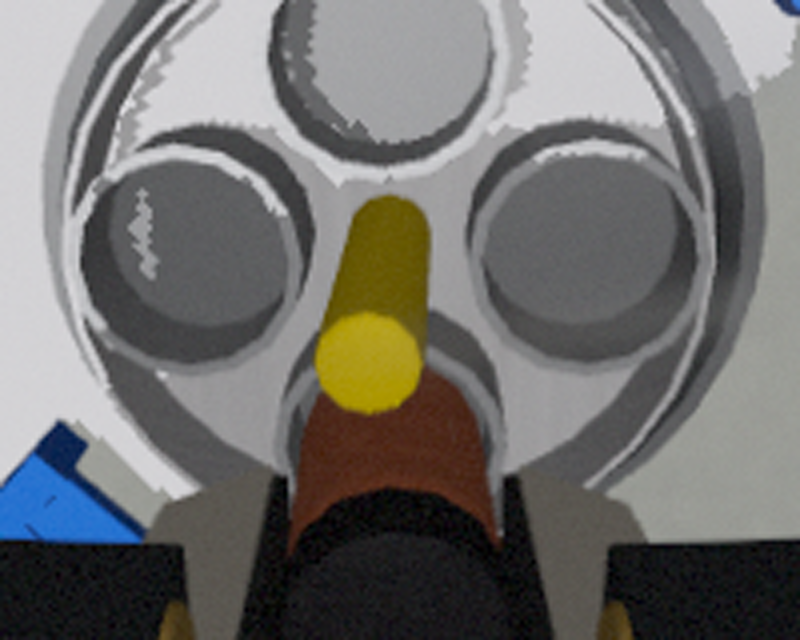

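Run:
```python
from rel import *
pts,W,M=rel(dict(P1=(591,256),P2=(193,258)),(389.6,360),k=4,off=(160,110))
c=pts.mean(0); d=pts[0]-pts[1]; a=np.degrees(np.arctan2(d[1],d[0])); print(c,a,np.hypot(*d)/2)
P3=c+.037*np.array([np.cos(np.radians(a-90)),np.sin(np.radians(a-90))]); P3b=np.array([.5605,.0118])
print("P3",P3,"err",W[:2]-P3, "tool",(M.T@np.array([*(W[:2]-P3),0])*1e3).round(1))
w=V("wrist")
# project P3 rim inner circle front and jar circle
t=np.linspace(0,2*np.pi,9)[:-1]
for r,p,z in [(.0198,P3,.071)]:
    print([tuple(((w.proj([p[0]+r*np.cos(x),p[1]+r*np.sin(x),z])-[160,110])*4).round(0)) for x in t])
```

```text
P1 [ 0.5887 -0.0094]
P2 [0.5308 0.0334]
jar bottom centre tool [-0.0057 -0.0013  0.0455] world [ 0.5383 -0.0158  0.0737]
[0.5598 0.012 ] -36.48403996007697 0.03598514277575378
P3 [ 0.5378 -0.0177] err [0.0006 0.002 ] tool [ 1.9 -0.7 -0. ]
[(np.float64(478.0), np.float64(386.0)), (np.float64(408.0), np.float64(347.0)), (np.float64(328.0), np.float64(366.0)), (np.float64(290.0), np.float64(429.0)), (np.float64(313.0), np.float64(498.0)), (np.float64(380.0), np.float64(533.0)), (np.float64(455.0), np.float64(517.0)), (np.float64(496.0), np.float64(457.0))]
```

```bash
python3 -m inch '[[[0.9,-2,1,3,0],[0.9,0,0.3,5,0],[0.9,0,0.3,5,0]]]'; python3 h.py .5453 -.0138 .095
```

```text
clock: 25.75
position: [0.545, -0.015, 0.1049]
ee_rot: [-2.798, -1.379, 0.075]
force: [0.5, 0.6, -0.7]
width: 0.344
t 25.8 pos [ 0.545  -0.015   0.1049] yaw 52.5 tilt 3.02 w 0.344 F [ 0.5  0.6 -0.7]
 turn 0.0; shift before turn [ 1.5 -0.   9.8]  after turn [ 1.5 -0.   9.8]
```

```bash
python3 -m inch '[[[0.9,0.5,0.2,5,0],[0.9,0,0.2,4,0],[0.9,0,0,2,0]]]'; python3 h.py .5453 -.0138 .095
```

```text
clock: 26.05
position: [0.5445, -0.0149, 0.0921]
ee_rot: [-2.797, -1.379, 0.077]
force: [-6.1, 1.7, 26.7]
width: 0.342
t 26.1 pos [ 0.5445 -0.0149  0.0921] yaw 52.5 tilt 3.10 w 0.342 F [-6.1  1.7 26.7]
 turn 0.0; shift before turn [ 1.2 -0.2 -2.9]  after turn [ 1.2 -0.2 -2.9]
```

```bash
python3 -m inch '[[[0.9,0,0,-2,0],[0.5,0,0,0,0],[0.5,0,0,0,0],[0.5,0,0.5,-15,0],[0.5,0,1,-30,0],[0.5,0,0,-40,0],[0.5,0,0,-40,0],[0,0,0,-15,0],[0,0,0,0,0]]]'
python3 - <<'E'
from h import *
plan([.61,-.347,.23],-37); print(toolyaw()[1][:,2], arm.observe()["joints"].round(2))
w=V("wrist");w.save("w17",None,1.5)
E
```

```text
clock: 26.95
position: [0.5532, -0.0153, 0.2381]
ee_rot: [-2.796, -1.379, 0.08]
force: [-0.5, -0.4, 0.2]
width: 0.627
t 26.9 pos [ 0.5532 -0.0153  0.2381] yaw 52.5 tilt 3.21 w 0.627 F [-0.5 -0.4  0.2]
 turn 89.5; shift before turn [-228.4  247.2    5.6]  after turn [245.4 230.3   5.6]
[-0.05590735 -0.00199981 -0.99843396] [ 0.07  0.35 -0.18  1.67  0.06  1.18 -0.79]
```

View pics/w17.png

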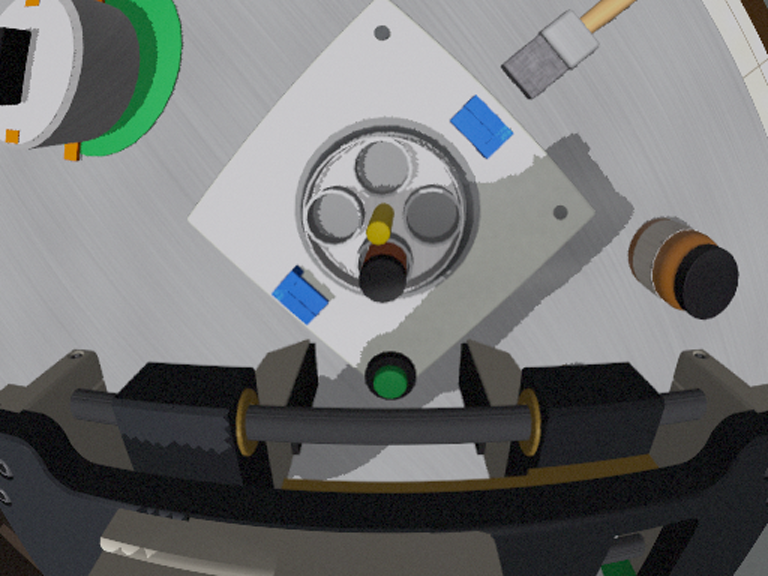

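Jar one stands upright in its pocket (lid at scaled (383,278)). Next is the green jar, using yaw −37.

```bash
python3 -m inch '[[[0,0,0,0,8.2],[0,0,0,0,8.2],[0,0,0,0,8.2],[0,0,0,0,8.2],[0,0,0,0,8.2],[0,0,0,0,8.2],[0,0,0,0,8.2],[0,0,0,0,8.2],[0,0,0,0,8.2],[0,0,0,0,8.2],[0,0,0,0,7]]]'; python3 h.py .61 -.347 .23 -37
```

```text
clock: 28.1
position: [0.543, -0.0169, 0.2175]
ee_rot: [2.917, -1.064, -0.12]
force: [0.5, -0.6, -0.5]
width: 0.998
t 28.1 pos [ 0.543  -0.0169  0.2175] yaw -40.2 tilt 4.82 w 0.998 F [ 0.5 -0.6 -0.5]
 turn -3.2; shift before turn [262.9 210.4 -16.2]  after turn [250.8 224.6 -16.2]
```

```bash
cat >> h.py <<'E'
def zt(): print("toolz*1e3",(toolyaw()[1][:2,2]*1e3).round(1))
E
python3 -c "
from h import *
zt()"; python3 -m inch '[[[0,20,18,-4,-3],[0,40,36,-4,0],[0,40,36,0,0],[0,40,36,0,0],[0,40,36,0,0]]]'; python3 -c "
from h import *
zt(); plan([.61,-.347,.23],-37)"; python3 -m inch '[[[0,35,30,0,0],[0,20,16,0,0],[0,8,6,0,0],[0,0,0,0,0],[0,0,0,0,0]]]'; python3 -c "
from h import *
zt(); plan([.61,-.347,.23],-37)
w=V('wrist');w.save('w18',None,1.5)"
```

```text
toolz*1e3 [-83.9  -5.5]
clock: 28.6
position: [0.5846, -0.2411, 0.2133]
ee_rot: [2.951, -0.969, -0.142]
force: [1.6, 0.9, 0.1]
width: 0.999
toolz*1e3 [-96.5  -1.9]
t 28.6 pos [ 0.5846 -0.2411  0.2133] yaw -36.5 tilt 5.54 w 0.999 F [1.6 0.9 0.1]
 turn 0.5; shift before turn [ 81.8  71.3 -18.8]  after turn [ 82.5  70.5 -18.8]
clock: 29.1
position: [0.5991, -0.3304, 0.2012]
ee_rot: [2.942, -0.982, -0.162]
force: [-0.1, -0.2, -1.1]
width: 1.001
toolz*1e3 [-110.    -1.2]
t 29.1 pos [ 0.5991 -0.3304  0.2012] yaw -37.1 tilt 6.31 w 1.001 F [-0.1 -0.2 -1.1]
 turn -0.1; shift before turn [ 16.1   8.7 -29.8]  after turn [ 16.1   8.7 -29.8]
```

View pics/w18.png

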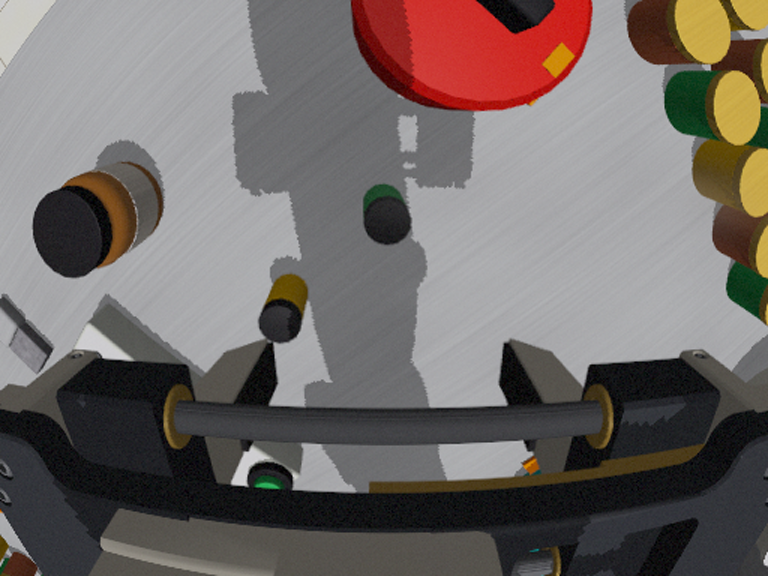

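```bash
cat > z.py <<'E'
from h import *
y,M,o=toolyaw(); print("t %.2f"%o["clock"],o["position"].round(4),"yaw %.1f"%y,"z",(M[:2,2]*1e3).round(1),"j",o["joints"].round(3),"tau",o["joint_efforts"].round(1)[[1,3,5]])
E
python3 z.py; python3 -m inch '[[[0,0,0,0,0],[0,0,0,0,0],[0,0,0,0,0],[0,0,0,0,0]]]' >/dev/null; python3 z.py;  python3 -m inch '[[[0,0,0,-30,0],[0,0,0,-30,0],[0,0,0,-30,0],[0,0,0,-30,0]]]' >/dev/null; python3 z.py;  python3 -m inch '[[[0,0,0,30,0],[0,0,0,30,0],[0,0,0,30,0],[0,0,0,30,0]]]' >/dev/null; python3 z.py
```

```text
t 29.15 [ 0.5991 -0.33    0.2013] yaw -37.1 z [-110.1   -1.1] j [ 0.273  0.616  0.221  1.353 -0.08   1.284 -1.727] tau [-80.  -32.3   0.5]
t 29.55 [ 0.6005 -0.3242  0.2023] yaw -36.7 z [-108.5    0.5] j [ 0.267  0.612  0.219  1.356 -0.081  1.284 -1.728] tau [-78.7 -31.4   0.5]
t 29.95 [ 0.6119 -0.3217  0.3211] yaw -36.6 z [-116.3    4.3] j [ 0.261  0.578  0.236  1.129 -0.08   1.554 -1.734] tau [-78.9 -31.   -0.8]
t 30.35 [ 0.6051 -0.3234  0.2113] yaw -36.4 z [-94.9  -4.8] j [ 0.264  0.603  0.218  1.349 -0.081  1.286 -1.728] tau [-81.1 -33.6   1.9]
```

```bash
python3 -m inch '[[[0,0,0,-12,0],[0,0,0,-12,0],[0,0,0,-12,0],[0,0,0,-12,0],[0,0,0,-12,0],[0,0,0,-12,0],[0,0,0,-12,0],[0,0,0,-12,0],[0,0,0,-12,0],[0,0,0,-12,0]]]' >/dev/null; python3 z.py;  python3 -m inch '[[[0,0,0,50,0],[0,0,0,50,0],[0,0,0,20,0],[0,0,0,0,0]]]' >/dev/null; python3 z.py
```

```text
t 31.35 [ 0.618  -0.3223  0.3458] yaw -36.4 z [-91.1  -6.2] j [ 0.259  0.564  0.239  1.092 -0.08   1.578 -1.735] tau [-78.3 -33.   -0.2]
t 31.75 [ 0.61   -0.3245  0.2295] yaw -36.4 z [-82.5 -10.2] j [ 0.262  0.591  0.22   1.324 -0.08   1.309 -1.73 ] tau [-77.9 -31.6  -0.5]
```

```bash
python3 -m inch '[[[0,0,0,-12,0],[0,0,0,-12,0],[0,0,0,-12,0],[0,0,0,-12,0],[0,0,0,-12,0],[0,0,0,-12,0],[0,0,0,-12,0],[0,0,0,-12,0],[0,0,0,-12,0],[0,0,0,-12,0]]]' >/dev/null; python3 z.py;  python3 -m inch '[[[0,0,0,30,0],[0,0,0,30,0],[0,0,0,30,0],[0,0,0,30,0]]]' >/dev/null; python3 z.py; python3 -m inch '[[[0,0,0,-30,0],[0,0,0,-30,0],[0,0,0,-30,0],[0,0,0,-30,0]]]' >/dev/null; python3 z.py;  python3 -m inch '[[[0,0,0,30,0],[0,0,0,30,0],[0,0,0,30,0],[0,0,0,30,0]]]' >/dev/null; python3 z.py
```

```text
t 32.75 [ 0.6225 -0.3239  0.368 ] yaw -36.3 z [-73.3 -14.3] j [ 0.259  0.557  0.241  1.051 -0.081  1.606 -1.735] tau [-78.  -33.2  -0.3]
t 33.15 [ 0.6182 -0.3278  0.2556] yaw -36.3 z [-58.9 -20.8] j [ 0.261  0.574  0.224  1.287 -0.079  1.337 -1.731] tau [-80.  -34.8   1.7]
t 33.55 [ 0.6201 -0.3228  0.3677] yaw -36.4 z [-81.9 -10.5] j [ 0.259  0.559  0.242  1.049 -0.081  1.615 -1.735] tau [-77.8 -31.   -1.1]
t 33.95 [ 0.6166 -0.327   0.2591] yaw -36.3 z [-62.2 -19.4] j [ 0.261  0.572  0.225  1.283 -0.078  1.347 -1.731] tau [-80.  -35.    1.7]
```

```bash
python3 -m inch '[[[0,0,0,-12,0],[0,0,0,-12,0],[0,0,0,-12,0],[0,0,0,-12,0],[0,0,0,-12,0],[0,0,0,-12,0],[0,0,0,-12,0],[0,0,0,-12,0],[0,0,0,-12,0],[0,0,0,-6,0]]]' >/dev/null; python3 z.py;  python3 -m inch '[[[0,0,0,30,0],[0,0,0,30,0],[0,0,0,30,0],[0,0,0,30,0]]]' >/dev/null; python3 z.py; python3 -m inch '[[[0,0,0,-12,0],[0,0,0,-12,0],[0,0,0,-12,0],[0,0,0,-12,0],[0,0,0,-12,0],[0,0,0,-12,0],[0,0,0,-12,0],[0,0,0,-12,0],[0,0,0,-12,0],[0,0,0,-6,0]]]' >/dev/null; python3 z.py;  python3 -m inch '[[[0,0,0,30,0],[0,0,0,30,0],[0,0,0,30,0],[0,0,0,30,0]]]' >/dev/null; python3 z.py
```

```text
t 34.95 [ 0.6271 -0.3254  0.4056] yaw -36.2 z [-41.9 -28.9] j [ 0.259  0.541  0.246  0.988 -0.081  1.65  -1.736] tau [-75.4 -33.3  -0.1]
t 35.35 [ 0.628  -0.3317  0.2999] yaw -36.2 z [-19.2 -39.2] j [ 0.258  0.544  0.23   1.231 -0.076  1.379 -1.732] tau [-78.4 -35.8   1.4]
t 36.35 [ 0.6326 -0.3274  0.4548] yaw -36.1 z [ 11.4 -53.4] j [ 0.258  0.517  0.252  0.912 -0.082  1.691 -1.737] tau [-73.5 -33.2  -0.5]
t 36.75 [ 0.6392 -0.3364  0.3512] yaw -36.1 z [ 36.2 -64.6] j [ 0.255  0.51   0.236  1.168 -0.073  1.415 -1.734] tau [-76.6 -36.7   1. ]
```

```bash
python3 -m inch '[[[0,0,0,12,0],[0,0,0,12,0],[0,0,0,12,0],[0,0,0,12,0],[0,0,0,12,0],[0,0,0,12,0],[0,0,0,12,0],[0,0,0,12,0]]]' >/dev/null; python3 z.py;  python3 -m inch '[[[0,0,0,-40,0],[0,0,0,-40,0],[0,0,0,-40,0]]]' >/dev/null; python3 z.py; python3 -m inch '[[[0,0,0,12,0],[0,0,0,12,0],[0,0,0,12,0],[0,0,0,12,0],[0,0,0,12,0],[0,0,0,12,0],[0,0,0,12,0],[0,0,0,12,0]]]' >/dev/null; python3 z.py
```

```text
t 37.55 [ 0.6453 -0.3439  0.2557] yaw -36.0 z [ 43.  -67.6] j [ 0.264  0.556  0.221  1.318 -0.079  1.21  -1.727] tau [-77.9 -34.2   0. ]
t 37.85 [ 0.637  -0.3342  0.3653] yaw -36.1 z [ 24.8 -59.9] j [ 0.254  0.511  0.238  1.132 -0.073  1.462 -1.735] tau [-75.1 -31.8  -2.1]
t 38.65 [ 0.6415 -0.3415  0.2652] yaw -36.1 z [ 30.8 -62.6] j [ 0.262  0.552  0.223  1.302 -0.078  1.244 -1.728] tau [-77.5 -34.2   0.1]
```

```bash
python3 -m inch '[[[0,0,0,-40,0],[0,0,0,-40,0],[0,0,0,-40,0],[0,0,0,12,0],[0,0,0,12,0],[0,0,0,12,0],[0,0,0,12,0],[0,0,0,12,0],[0,0,0,12,0],[0,0,0,12,0],[0,0,0,12,0],[0,0,0,12,0]]]' >/dev/null; python3 z.py;   python3 -m inch '[[[0,0,0,-40,0],[0,0,0,-40,0],[0,0,0,-40,0],[0,0,0,12,0],[0,0,0,12,0],[0,0,0,12,0],[0,0,0,12,0],[0,0,0,12,0],[0,0,0,12,0],[0,0,0,12,0],[0,0,0,12,0],[0,0,0,12,0]]]' >/dev/null; python3 z.py; python3 -m inch '[[[0,0,0,-40,0],[0,0,0,-40,0],[0,0,0,-40,0],[0,0,0,12,0],[0,0,0,12,0],[0,0,0,12,0],[0,0,0,12,0],[0,0,0,12,0],[0,0,0,12,0],[0,0,0,12,0],[0,0,0,12,0],[0,0,0,12,0]]]' >/dev/null; python3 z.py
```

```text
t 39.85 [ 0.6382 -0.3397  0.2611] yaw -36.1 z [ 18.4 -57.4] j [ 0.262  0.556  0.223  1.305 -0.077  1.251 -1.729] tau [-77.6 -34.1   0.2]
t 41.05 [ 0.6352 -0.3382  0.2586] yaw -36.1 z [  7.4 -52.9] j [ 0.261  0.559  0.223  1.305 -0.077  1.26  -1.729] tau [-77.7 -34.    0.3]
t 42.25 [ 0.6321 -0.3367  0.256 ] yaw -36.1 z [ -3.8 -48.2] j [ 0.261  0.562  0.223  1.306 -0.077  1.268 -1.729] tau [-77.8 -33.9   0.4]
```

Run:
```python
from h import *
plan([.61,-.347,.12],-37)
w=V('wrist');w.save('w19',None,1.5)
```

```text
t 42.2 pos [ 0.6321 -0.3367  0.256 ] yaw -36.1 tilt 2.77 w 0.997 F [-0.3 -0.2 -0.2]
 turn 0.9; shift before turn [-15.3  15.8 136.4]  after turn [-15.   16.  136.4]
```

View pics/w19.png

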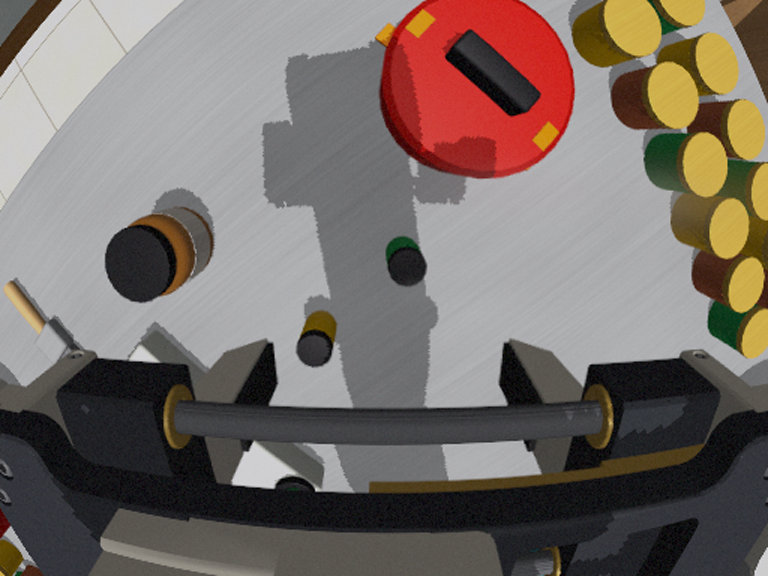

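```bash
python3 - <<'E'
from look import *
w=V("wrist")
j=w.plane(np.array((406,266))/1.5,.066); print(j, w.plane(np.array((315,348))/1.5,.066)); plan([j[0],j[1],.12],-37)
E
python3 -m inch '[[[0,-8,8,15,0.5],[0,-8,8,20,0],[0,0,0,25,0],[0,0,0,25,0],[0,0,0,25,0],[0.3,0,0,15,0]]]';python3 h.py .61 -.3475 .045 -37; python3 z.py
```

```text
[ 0.6115 -0.3506  0.066 ] [ 0.5994 -0.2463  0.066 ]
t 42.4 pos [ 0.6313 -0.3362  0.2546] yaw -36.1 tilt 2.72 w 0.999 F [ 0.   0.  -0.5]
 turn 0.9; shift before turn [-10.4  17.6 135.3]  after turn [-10.2  17.8 135.3]
clock: 42.95
position: [0.6118, -0.3478, 0.1325]
ee_rot: [2.937, -0.972, 0.032]
force: [-0.4, 0.2, 0.2]
width: 0.955
t 43.0 pos [ 0.6118 -0.3478  0.1325] yaw -36.6 tilt 2.99 w 0.955 F [-0.4  0.2  0.2]
 turn 0.4; shift before turn [-4.7 -2.6 87.3]  after turn [-4.7 -2.6 87.3]
t 42.95 [ 0.6118 -0.3478  0.1325] yaw -36.6 z [  4.5 -51.9] j [ 0.291  0.627  0.205  1.507 -0.09   0.992 -1.706] tau [-79.6 -30.2  -0.1]
```

```bash
python3 h.py .611 -.3495 .045 -37; python3 -m inch '[[[0.3,-1,-1,25,0.5],[0.3,-1,0,25,0],[0.4,-1,0,20,0],[0.4,0,0,10,0]]]';python3 h.py .611 -.3495 .045 -37; python3 z.py
```

```text
t 43.0 pos [ 0.6118 -0.3478  0.1325] yaw -36.6 tilt 2.99 w 0.955 F [-0.4  0.2  0.2]
 turn 0.4; shift before turn [-2.7 -1.6 87.5]  after turn [-2.7 -1.6 87.5]
clock: 43.35
position: [0.6128, -0.3505, 0.0516]
ee_rot: [2.932, -0.985, 0.04]
force: [0.6, -1.3, 0.1]
width: 0.629
t 43.4 pos [ 0.6128 -0.3505  0.0516] yaw -37.1 tilt 3.13 w 0.629 F [ 0.6 -1.3  0.1]
 turn -0.1; shift before turn [-2.3  0.1  6.5]  after turn [-2.3  0.   6.5]
t 43.35 [ 0.6128 -0.3505  0.0516] yaw -37.1 z [  8.9 -53.8] j [ 0.303  0.713  0.189  1.569 -0.106  0.839 -1.705] tau [-81.6 -26.8  -0.4]
```

```bash
python3 -m inch '[[[0.5,-2,0,6,0],[0.7,0,0,1,0],[0.8,0,0,1,0],[0.9,0,0,0,0],[0.9,0,0,0,0],[0.9,0,0,0,0]]]' 25; python3 h.py .611 -.3495 .04;python3 z.py
```

```text
clock: 43.95
position: [0.6135, -0.3506, 0.0462]
ee_rot: [2.932, -0.985, 0.047]
force: [-0.3, -0.4, 0.5]
width: 0.344
t 44.0 pos [ 0.6135 -0.3506  0.0462] yaw -37.1 tilt 3.28 w 0.344 F [-0.3 -0.4  0.5]
 turn 0.0; shift before turn [-2.9  0.4  6.1]  after turn [-2.9  0.4  6.1]
t 43.95 [ 0.6135 -0.3506  0.0462] yaw -37.1 z [ 13.1 -55.7] j [ 0.304  0.718  0.188  1.576 -0.107  0.823 -1.704] tau [-81.3 -26.6  -0.3]
```

```bash
python3 -m inch '[[[0.9,0,0,-8,0],[0.9,0,0,-14,0],[0.9,0,0,-18,0],[0.9,0,0,-18,0],[0.9,0,0,-18,0],[0.9,0,0,-18,0],[0.9,0,0,-18,0],[0.9,0,0,-18,0],[0.9,0,0,-18,0],[0.9,0,0,-8,0]]]'; python3 z.py;  python3 h.py .537 .029 .2 -37
```

```text
clock: 44.95
position: [0.6114, -0.3416, 0.2192]
ee_rot: [2.931, -0.986, 0.056]
force: [1.0, -0.1, -1.0]
width: 0.343
t 44.95 [ 0.6114 -0.3416  0.2192] yaw -37.1 z [ 18.9 -58. ] j [ 0.271  0.541  0.223  1.435 -0.078  1.135 -1.728] tau [-73.7 -31.8  -0.3]
t 45.0 pos [ 0.6114 -0.3416  0.2192] yaw -37.1 tilt 3.50 w 0.343 F [ 1.  -0.1 -1. ]
 turn -0.1; shift before turn [-283.6 -250.6   -3.7]  after turn [-283.1 -251.2   -3.7]
```

```bash
python3 -m inch '[[[0.9,-12,-11,0,0],[0.9,-25,-22,0,0],[0.9,-28,-25,-1,0],[0.9,-28,-25,-1,0],[0.9,-28,-25,-1,0],[0.9,-28,-25,-1,0],[0.9,-28,-25,-1,0],[0.9,-28,-25,-1,0],[0.9,-26,-22,0,0],[0.9,-20,-18,0,0],[0.9,-10,-10,0,0],[0.9,0,0,0,0]]]'; python3 z.py;  python3 h.py .537 .029 .19 -37
```

```text
clock: 46.15
position: [0.5296, 0.0269, 0.1976]
ee_rot: [2.935, -0.972, 0.043]
force: [-0.6, 0.7, -0.9]
width: 0.34
t 46.15 [0.5296 0.0269 0.1976] yaw -36.6 z [ 10.8 -55.6] j [-0.293  0.305  0.13   1.857  0.022  0.981 -2.392] tau [-54.2 -29.3  -0.1]
t 46.1 pos [0.5296 0.0269 0.1976] yaw -36.6 tilt 3.25 w 0.340 F [-0.6  0.7 -0.9]
 turn 0.4; shift before turn [ 4.3 -6.4  7.5]  after turn [ 4.3 -6.4  7.5]
```

```bash
python3 -m inch '[[[0.9,0,0,0,0],[0.9,0,0,0,0]]]'
python3 - <<'E'
from h import *
plan([.537,.029,.19],-37)
w=V("wrist");w.save("w20",(110,60,400,270),2.7)
E
```

```text
clock: 46.35
position: [0.5285, 0.0265, 0.197]
ee_rot: [2.934, -0.971, 0.041]
force: [0.4, -0.3, -1.8]
width: 0.345
t 46.4 pos [0.5285 0.0265 0.197 ] yaw -36.6 tilt 3.27 w 0.345 F [ 0.4 -0.3 -1.8]
 turn 0.4; shift before turn [ 5.1 -7.4  6.9]  after turn [ 5.  -7.4  6.9]
```

View pics/w20.png

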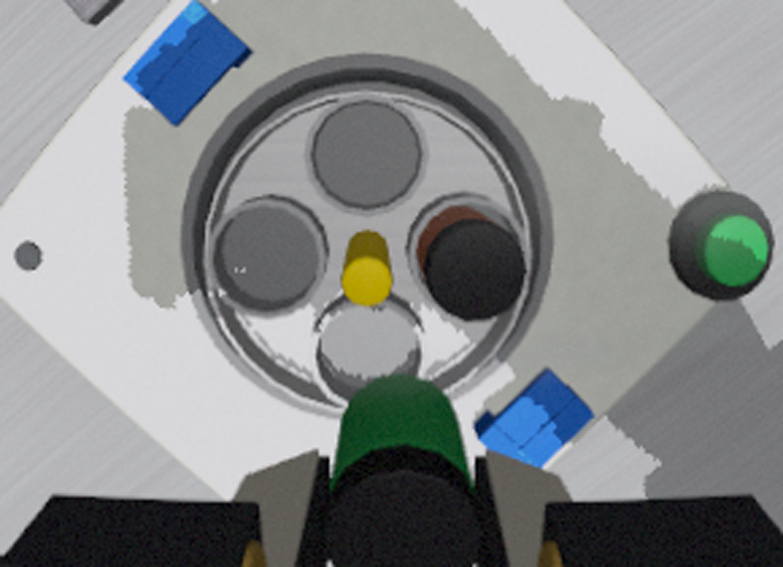

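Run:
```python
from rel import *
pts,W,M=rel(dict(P1=(367,154),P0=(270,254),P2=(369,349)),(400,377))
P2=np.array([.531,.034]); print("c from P1P2",(pts[0]+pts[2])/2)
for p in (pts[2],P2): 
    e=p-W[:2]; print("need",e,"TCP target",arm.observe()["position"][:2]+e)
```

```text
P1 [ 0.5886 -0.0106]
P0 [0.5812 0.0392]
P2 [0.5309 0.0321]
jar bottom centre tool [-0.0055  0.0003  0.0455] world [0.5246 0.0263 0.1515]
c from P1P2 [0.5598 0.0108]
need [0.0063 0.0058] TCP target [0.5352 0.0317]
need [0.0064 0.0077] TCP target [0.5353 0.0336]
```

```bash
python3 h.py .5353 .0325 .130; python3 -m inch '[[[0.9,1,-4,8,0],[0.9,1,-3,14,0],[0.9,1,-1,16,0],[0.9,0,-1,15,0],[0.9,0,0,8,0],[0.9,0,0,2,0]]]'
python3 - <<'E'
from h import *
plan([.5353,.0325,.130]);zt()
w=V("wrist");w.save("w21",(160,110,360,270),4)
E
```

```text
t 46.5 pos [0.5289 0.0259 0.1972] yaw -36.6 tilt 3.28 w 0.339 F [-0.1  0.2 -1.2]
 turn 0.0; shift before turn [ -1.6 -11.7  66.8]  after turn [ -1.6 -11.7  66.8]
clock: 47.1
position: [0.5395, 0.0248, 0.1303]
ee_rot: [2.931, -0.982, 0.044]
force: [-0.8, 0.2, -0.7]
width: 0.342
t 47.1 pos [0.5395 0.0248 0.1303] yaw -37.0 tilt 3.32 w 0.342 F [-0.8  0.2 -0.7]
 turn 0.0; shift before turn [-8.  -3.6 -0.2]  after turn [-8.  -3.6 -0.2]
toolz*1e3 [ 11.3 -56.7]
```

View pics/w21.png

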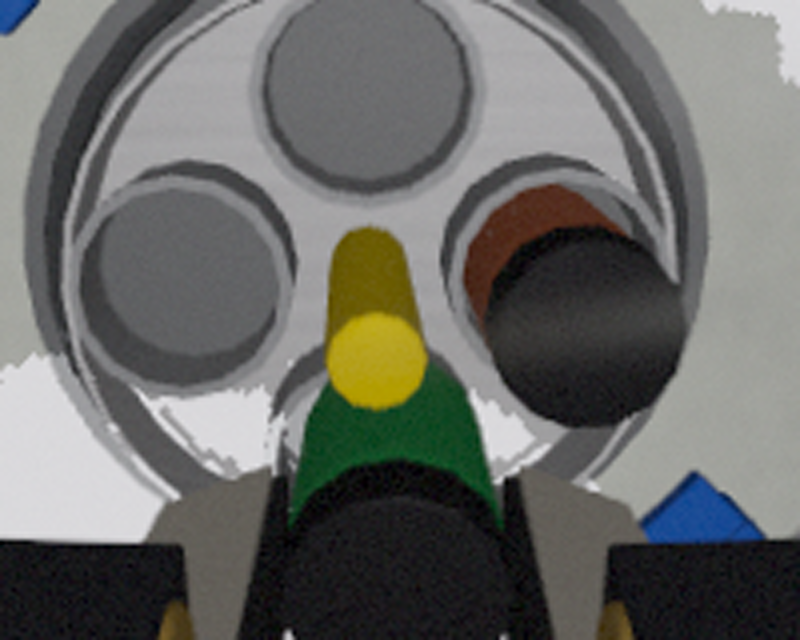

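Needs about −8 in x and −3.6 in y. I'll correct, then look again.

```bash
python3 -m inch '[[[0.9,-4,-2,0,0],[0.9,-3,-1.5,2,0],[0.9,0,0,0,0]]]'
python3 - <<'E'
from h import *
plan([.5353,.0325,.130]);zt()
w=V("wrist");w.save("w22",(160,110,360,270),4)
E
```

```text
clock: 47.45
position: [0.5369, 0.0322, 0.129]
ee_rot: [2.932, -0.983, 0.048]
force: [0.6, -1.0, -0.6]
width: 0.34
t 47.5 pos [0.5369 0.0322 0.129 ] yaw -37.0 tilt 3.33 w 0.340 F [ 0.6 -1.  -0.6]
 turn 0.0; shift before turn [-1.4  0.7 -1.1]  after turn [-1.4  0.7 -1.1]
toolz*1e3 [ 13.6 -56.4]
```

View pics/w22.png

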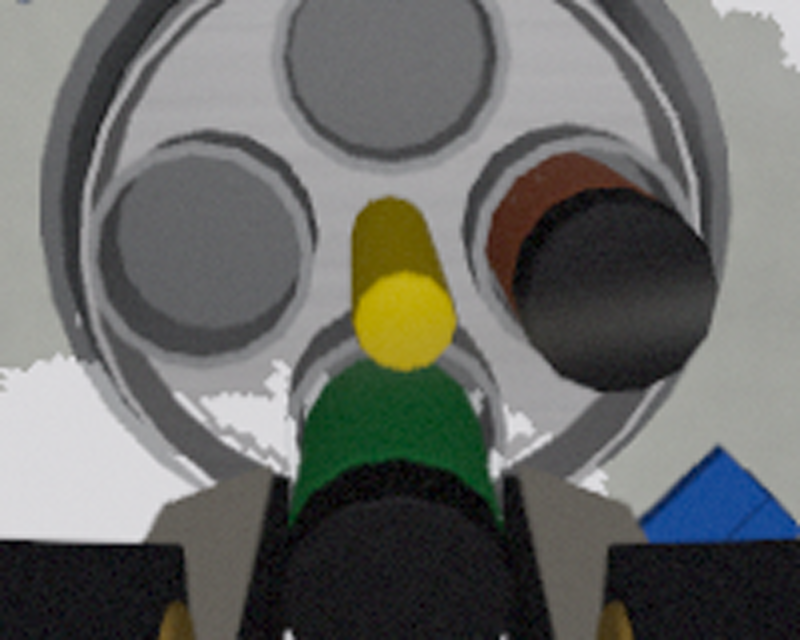

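Run:
```python
from rel import *
pts,W,M=rel(dict(P0=(205,250),P1=(391,58)),(389.6,358),k=4,off=(160,110))
w=V("wrist"); print("post",w.plane((160+405/4,110+320/4),.121))
P2=np.array([.531,.0335]); o=arm.observe()["position"]
d=P2-W[:2]; print("need",d,"tool",M.T@np.array([*d,0])*1e3,"TCP",o[:2]+d)
```

```text
P0 [0.5814 0.0401]
P1 [ 0.5887 -0.0097]
jar bottom centre tool [-0.0054 -0.0002  0.0455] world [0.5336 0.0326 0.0835]
post [0.5594 0.0116 0.121 ]
need [-0.0026  0.0009] tool [-2.6564  0.8222 -0.0903] TCP [0.5345 0.0324]
```

```bash
python3 -m inch '[[[0.9,-2.5,0,7,0],[0.9,-0.4,-0.3,9,0],[0.9,-0.4,-0.3,7,0]]]'; python3 h.py .5345 .0324 .092
```

```text
clock: 47.95
position: [0.5367, 0.0333, 0.1076]
ee_rot: [2.934, -0.985, 0.054]
force: [-9.4, 0.9, 31.3]
width: 0.342
t 48.0 pos [0.5367 0.0333 0.1076] yaw -37.1 tilt 3.33 w 0.342 F [-9.4  0.9 31.3]
 turn 0.0; shift before turn [-1.9  1.5 15.6]  after turn [-1.9  1.5 15.6]
```

```bash
python3 -m inch '[[[0.9,0,0,-14,0],[0.9,-1.5,0.5,0,0],[0.9,0,0,0,0]]]'
python3 - <<'E'
from h import *
plan([.5340,.0324,.110]);zt()
w=V("wrist");w.save("w23",(160,110,360,270),4)
E
```

```text
clock: 48.25
position: [0.5338, 0.0346, 0.1195]
ee_rot: [2.933, -0.984, 0.051]
force: [0.2, -0.4, -0.1]
width: 0.339
t 48.2 pos [0.5338 0.0346 0.1195] yaw -37.1 tilt 3.31 w 0.339 F [ 0.2 -0.4 -0.1]
 turn 0.0; shift before turn [1.1 1.3 9.6]  after turn [1.1 1.3 9.6]
toolz*1e3 [ 16.  -55.5]
```

View pics/w23.png

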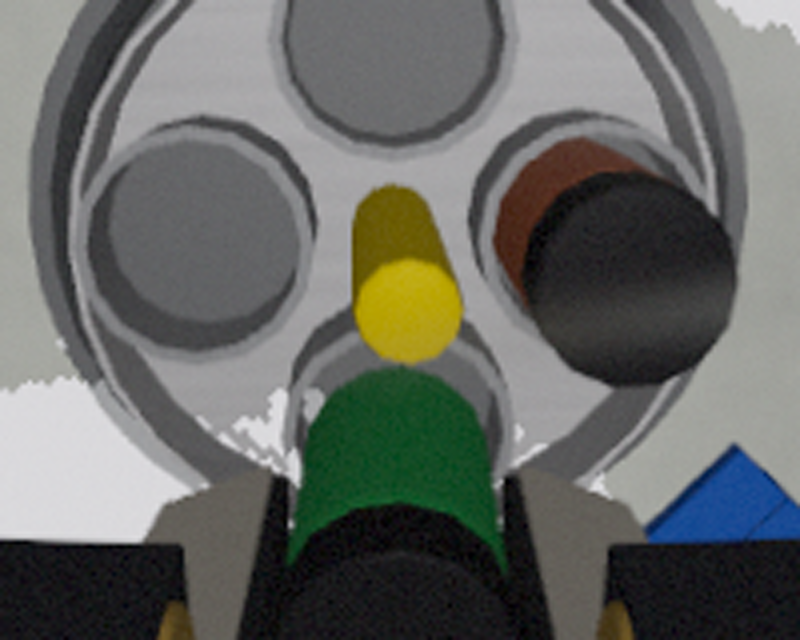

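Run:
```python
from rel import *
g=lambda x,y:(160+x/4,110+y/4)
for z in (.0455,.0365): print("bottom front at",z,tooloff(g(400,367),z)*1e3)
for z in (-.0205,-.0295): print("lid top front",z,tooloff(g(398,552),z)*1e3)
w=V("wrist");w.save("w24",(220,185,300,270),7)
pts,W,M=rel(dict(P0=(198,240),P1=(394,42)),(400,367),ztool=.037,k=4,off=(160,110))
P0,P1=pts; v=P0-P1; P2=P0+np.array([-v[1],v[0]]); print("P2",P2, np.hypot(*v)); d=P2-W[:2]; print("need tool",M.T@np.array([*d,0])*1e3)
```

```text
bottom front at 0.0455 [ 8.8927  1.702  45.5   ]
bottom front at 0.0365 [12.1662  1.6485 36.5   ]
lid top front -0.0205 [  6.8558   1.1239 -20.5   ]
lid top front -0.0295 [ 11.8242   1.0823 -29.5   ]
P0 [0.5817 0.0405]
P1 [ 0.5884 -0.0093]
jar bottom centre tool [-0.004   0.0017  0.037 ] world [0.5307 0.0336 0.083 ]
P2 [0.532  0.0338] 0.050201571999136586
need tool [ 0.8521 -0.8706  0.0101]
```

View pics/w24.png

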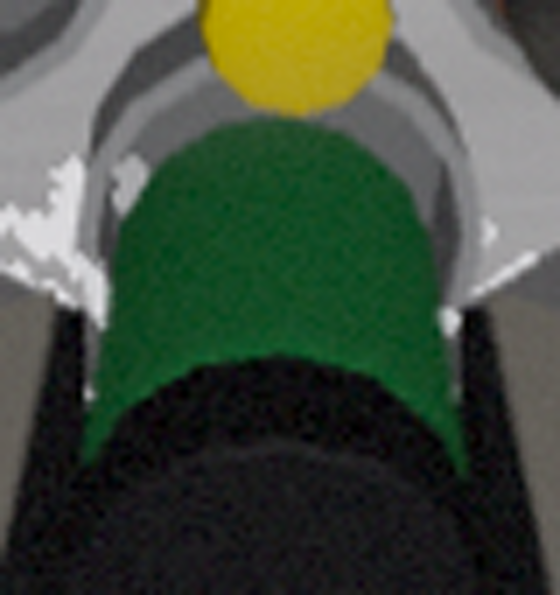

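```bash
python3 -m inch '[[[0.9,0,-1,8,0],[0.9,-0.4,-0.4,8,0]]]'; python3 h.py .5345 .0324 .086; python3 z.py
```

```text
clock: 48.85
position: [0.536, 0.0353, 0.1044]
ee_rot: [2.934, -0.985, 0.055]
force: [-1.9, -1.0, 1.3]
width: 0.348
t 48.9 pos [0.536  0.0353 0.1044] yaw -37.1 tilt 3.33 w 0.348 F [-1.9 -1.   1.3]
 turn 0.0; shift before turn [-0.3  2.6 18.5]  after turn [-0.3  2.6 18.5]
t 48.85 [0.536  0.0353 0.1044] yaw -37.1 z [ 18.7 -54.9] j [-0.295  0.425  0.12   1.949  0.012  0.762 -2.414] tau [-52.8 -23.5  -1.5]
```

```bash
python3 -m inch '[[[0.9,-1,1.5,2,0],[0.9,-0.5,0.5,5,0],[0.9,-0.5,0,5,0]]]'; python3 h.py .5345 .0332 .086; python3 z.py
```

```text
clock: 49.15
position: [0.5326, 0.0341, 0.0902]
ee_rot: [2.933, -0.985, 0.053]
force: [0.1, -0.7, -1.1]
width: 0.342
t 49.1 pos [0.5326 0.0341 0.0902] yaw -37.1 tilt 3.32 w 0.342 F [ 0.1 -0.7 -1.1]
 turn 0.0; shift before turn [ 1.8 -0.6  4.3]  after turn [ 1.8 -0.6  4.3]
t 49.15 [0.5326 0.0341 0.0902] yaw -37.1 z [ 17.2 -55.3] j [-0.293  0.441  0.118  1.969  0.011  0.727 -2.413] tau [-60.  -23.8   0.2]
```

Inside without any contact load. Seating and releasing.

```bash
python3 -m inch '[[[0.9,0.5,0,4,0],[0.9,0,0,3,0]]]'; python3 z.py; python3 -m inch '[[[0.9,0,0,-1,0],[0.5,0,0,0,0],[0.5,0,0,0,0],[0.5,-0.5,-0.5,-12,0],[0.5,0,0,-15,0],[0.5,0,0,-18,0],[0.5,0,0,-18,0],[0.5,0,0,-18,0],[0,0,0,-18,0],[0,0,0,-18,0],[0,0,0,-18,0],[0,0,0,0,0]]]'
python3 - <<'E'
from h import *
plan([.599,-.243,.25],-37); zt()
w=V("wrist");w.save("w25",None,1.5)
E
```

```text
clock: 49.35
position: [0.535, 0.032, 0.0844]
ee_rot: [2.933, -0.986, 0.058]
force: [-3.7, -6.1, 29.7]
width: 0.343
t 49.35 [0.535  0.032  0.0844] yaw -37.1 z [ 20.7 -56.4] j [-0.29   0.451  0.119  1.971  0.012  0.712 -2.411] tau [-44.5 -18.   -2.1]
clock: 50.55
position: [0.5314, 0.042, 0.23]
ee_rot: [2.935, -0.985, 0.059]
force: [0.7, -1.1, -0.2]
width: 0.801
t 50.5 pos [0.5314 0.042  0.23  ] yaw -37.1 tilt 3.41 w 0.801 F [ 0.7 -1.1 -0.2]
 turn -0.1; shift before turn [226.4 186.9  -2.7]  after turn [226.2 187.1  -2.7]
toolz*1e3 [ 21.6 -55.4]
```

View pics/w25.png

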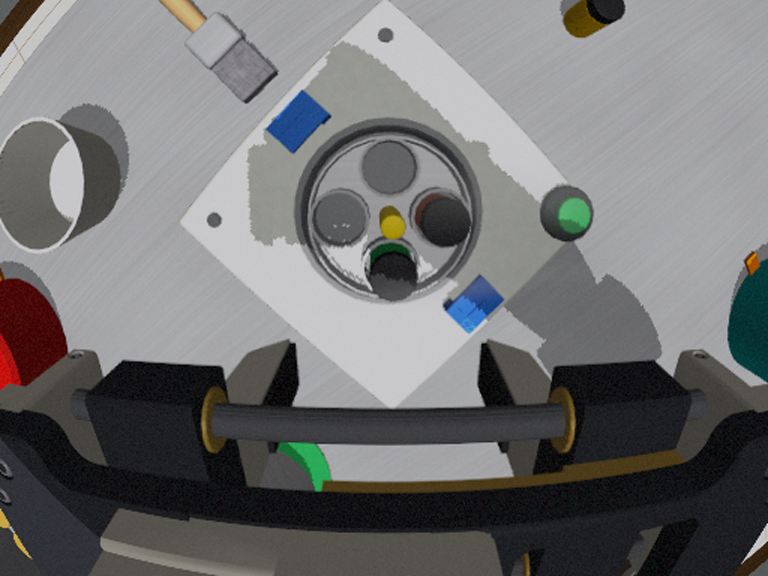

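Two jars are in (lids at (441,218) and (393,275)). I'm turning to yaw 143 for the third so the camera looks across the basket.

```bash
python3 -m inch '[[[0,10,9,0,0],[0,25,20,0,0],[0,35,30,0,0],[0,35,30,0,0],[0,35,30,0,0],[0,30,25,0,0],[0,20,18,0,0],[0,10,8,0,0]]]' >/dev/null; python3 z.py; python3 -m inch '[[[0,0,0,0,-8],[0,0,0,0,-8],[0,0,0,0,-8],[0,0,0,0,-8],[0,0,0,0,-8],[0,0,0,0,-8],[0,0,0,0,-8],[0,0,0,0,-8],[0,0,0,0,-8],[0,0,0,0,-8],[0,0,0,0,-8]]]' >/dev/null; python3 z.py; python3 h.py .599 -.243 .25 143
```

```text
t 51.40 [ 0.5851 -0.2275  0.2372] yaw -36.7 z [  8.2 -57.1] j [ 0.088  0.417  0.24   1.593 -0.049  1.118 -1.885] tau [-65.  -31.6  -0.4]
t 52.50 [ 0.5788 -0.227   0.2271] yaw 54.7 z [ -9.2 -52. ] j [ 0.335  0.429 -0.114  1.582  0.111  1.132 -0.431] tau [-66.7 -31.5  -0. ]
t 52.5 pos [ 0.5788 -0.227   0.2271] yaw 54.7 tilt 3.03 w 0.996 F [ 0.2 -0.8  0. ]
 turn -88.3; shift before turn [ -2.5  26.2 -22.2]  after turn [-26.3  -1.7 -22.2]
```

```bash
python3 -m inch '[[[0,0,0,0,-8],[0,0,0,0,-8],[0,0,0,0,-8],[0,0,0,0,-8],[0,0,0,0,-8],[0,0,0,0,-8],[0,0,0,0,-8],[0,0,0,0,-8],[0,0,0,0,-8],[0,0,0,0,-8],[0,0,0,0,-5],[0,0,0,0,0]]]' >/dev/null; python3 z.py
python3 - <<'E'
from h import *
plan([.599,-.243,.2],143)
w=V("wrist");w.save("w26",None,1.5)
E
```

```text
t 53.70 [ 0.5727 -0.2204  0.2173] yaw 144.3 z [-25.9 -43.7] j [ 0.563  0.475 -0.459  1.577  0.274  1.167  0.981] tau [-66.7 -30.8   0.3]
t 53.7 pos [ 0.5727 -0.2204  0.2173] yaw 144.3 tilt 2.91 w 1.004 F [-0.  -0.6 -0.9]
 turn 1.3; shift before turn [-34.5  -2.1  17.6]  after turn [-34.5  -1.3  17.6]
```

View pics/w26.png

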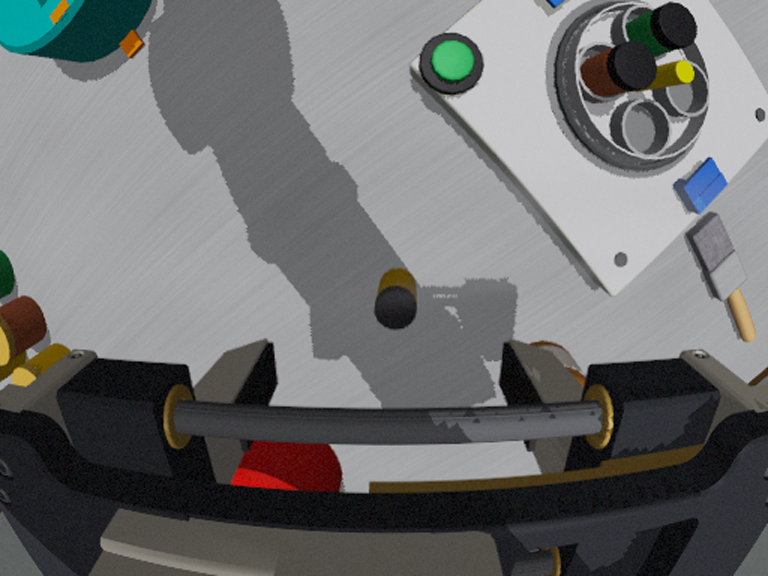

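Run:
```python
from h import *
w=V("wrist");t=V("top")
print("jar0",w.plane((396/1.5,309/1.5),.066)); print("bigjar",t.plane((312.5,103),.1))
j=w.plane((396/1.5,309/1.5),.066); plan([j[0],j[1],.12],143)
```

```text
jar0 [ 0.59924794 -0.2419342   0.066     ]
bigjar [ 0.74429192 -0.17783408  0.1       ]
t 53.9 pos [ 0.5729 -0.2206  0.2177] yaw 144.0 tilt 2.91 w 1.000 F [ 0.4 -0.1  0.3]
 turn 1.0; shift before turn [-33.3   3.2  97.9]  after turn [-33.3   3.7  97.9]
```

```bash
python3 -m inch '[[[0,-15,1,18,0.5],[0,-15,1,20,0.5],[0,-4,1,20,0],[0,0,0,20,0],[0.3,0,0,10,0]]]' >/dev/null;python3 h.py .5992 -.2425 .045 143; python3 z.py
```

```text
t 54.4 pos [ 0.6027 -0.2426  0.1292] yaw 142.4 tilt 2.91 w 0.957 F [-0.1  0.3  0.6]
 turn -0.6; shift before turn [ 3.8  2.1 84.2]  after turn [ 3.8  2.2 84.2]
t 54.35 [ 0.6027 -0.2426  0.1292] yaw 142.4 z [-20.8 -46.3] j [ 0.541  0.603 -0.417  1.59   0.33   1.027  0.927] tau [-74.8 -28.8   0.2]
```

```bash
python3 -m inch '[[[0.3,2,1,25,0],[0.3,1,1,25,0],[0.4,1,0,20,0],[0.4,0,0,12,0]]]'>/dev/null;python3 h.py .5992 -.2425 .045 143; python3 z.py
```

```text
t 54.8 pos [ 0.6002 -0.2422  0.046 ] yaw 142.1 tilt 2.91 w 0.623 F [-0.5  0.  -0.9]
 turn -0.9; shift before turn [ 0.6 -0.8  1. ]  after turn [ 0.6 -0.8  1. ]
t 54.75 [ 0.6002 -0.2422  0.046 ] yaw 142.1 z [-18.2 -47.4] j [ 0.521  0.689 -0.384  1.667  0.385  0.868  0.87 ] tau [-77.3 -24.8   0.3]
```

```bash
python3 -m inch '[[[0.5,0,-0.5,1,0],[0.7,0,0,0,0],[0.8,0,0,0,0],[0.9,0,0,0,0],[0.9,0,0,0,0],[0.9,0,0,0,0]]]' 30 >/dev/null;python3 z.py; python3 -m inch '[[[0.9,0,0,-8,0],[0.9,0,0,-14,0],[0.9,0,0,-18,0],[0.9,0,0,-18,0],[0.9,0,0,-18,0],[0.9,0,0,-18,0],[0.9,0,0,-18,0],[0.9,0,0,-18,0],[0.9,0,0,-18,0],[0.9,0,0,-8,0]]]';python3 z.py;  python3 h.py .587 -.007 .2 143
python3 - <<'E'
from h import *
w=V("wrist");w.save("w27",(220,185,300,270),7)
E
```

```text
t 55.35 [ 0.6014 -0.2428  0.0475] yaw 142.0 z [-15.5 -48.5] j [ 0.521  0.688 -0.384  1.665  0.385  0.868  0.869] tau [-77.1 -25.1   0.2]
clock: 56.35
position: [0.6041, -0.2335, 0.2196]
ee_rot: [1.02, 2.964, -0.078]
force: [-0.1, 0.4, -1.4]
width: 0.339
t 56.35 [ 0.6041 -0.2335  0.2196] yaw 142.1 z [-10.7 -48.8] j [ 0.543  0.516 -0.44   1.5    0.283  1.185  0.953] tau [-70.1 -30.9   0.2]
t 56.4 pos [ 0.6041 -0.2335  0.2196] yaw 142.1 tilt 2.86 w 0.339 F [-0.1  0.4 -1.4]
 turn -0.9; shift before turn [153.1 168.8   8.7]  after turn [150.4 171.2   8.7]
```

View pics/w27.png

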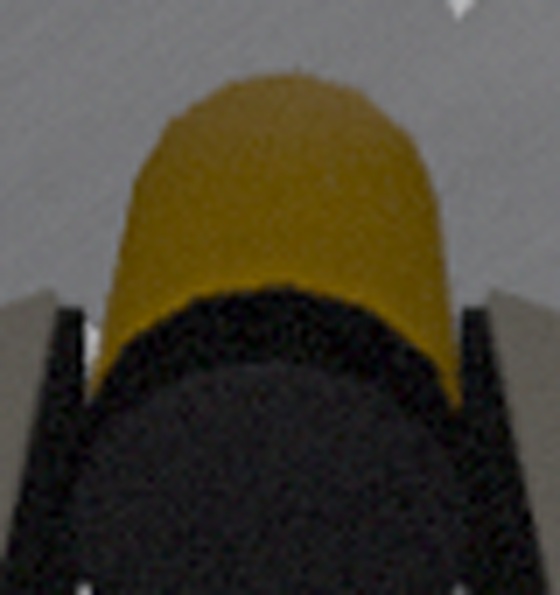

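```bash
python3 -c "
from h import *
print(tooloff((260.7,195.3),.047)*1e3, tooloff((260,237),-.019)*1e3)"; python3 -m inch '[[[0.9,7,8,0,-0.5],[0.9,14,16,0,-0.4],[0.9,18,20,0,0],[0.9,18,20,0,0],[0.9,18,20,0,0],[0.9,18,20,0,0],[0.9,18,20,0,0],[0.9,16,18,0,0],[0.9,12,14,0,0],[0.9,6,8,0,0],[0.9,0,0,0,0]]]'; python3 z.py;  python3 h.py .587 -.008 .19 143
python3 - <<'E'
from h import *
w=V("wrist");w.save("w28",(110,60,400,270),2.7)
E
```

```text
[14.4183442   1.23294659 47.        ] [ 13.6753167    0.39644056 -19.        ]
clock: 57.6
position: [0.5746, 0.0108, 0.1966]
ee_rot: [-0.967, -2.971, 0.076]
force: [0.5, 0.5, -0.4]
width: 0.342
t 57.60 [0.5746 0.0108 0.1966] yaw 143.9 z [-30.2 -41.5] j [ 0.226  0.453 -0.511  1.678  0.277  1.118  0.567] tau [-63.1 -29.6   0.3]
t 57.6 pos [0.5746 0.0108 0.1966] yaw 143.9 tilt 2.94 w 0.342 F [ 0.5  0.5 -0.4]
 turn 0.9; shift before turn [-21.1  -7.6   7. ]  after turn [-21.2  -7.2   7. ]
```

View pics/w28.png

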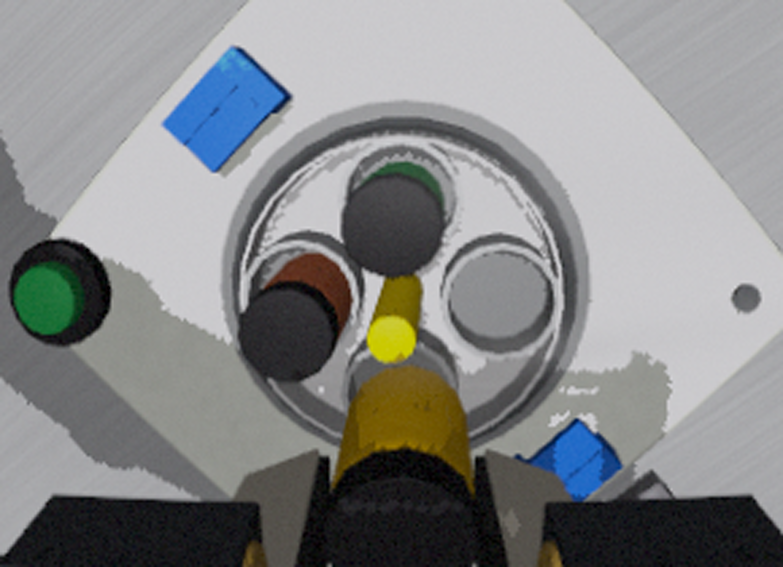

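```bash
cat > place.py <<'E'
from h import *
import sys
# need: move of jar bottom (tool coords mm given) to pocket xy
bx,by,bz,px,py=[float(a) for a in sys.argv[1:6]]
y,M,o=toolyaw(); B=o["position"]+M@np.array([bx,by,bz])/1e3
d=np.array([px,py])-B[:2]
print("t %.2f TCP"%o["clock"],o["position"].round(4),"bottom",B.round(4),"F",o["force"].round(1),"w %.3f"%o["width"])
print("level move in tool",(M.T@np.array([*d,0])*1e3).round(1)," per 10mm down",(M.T@np.array([0,0,-.01])*1e3).round(2))
E
python3 - <<'E'
from rel import *
pts,W,M=rel(dict(P0=(499,295)),(402,366),ztool=.047)
w=V("wrist");print("post",w.plane((110+392/2.7,60+340/2.7),.121))
E
python3 place.py -1.8 0.8 47 .5895 -.0098
```

```text
P0 [0.5792 0.0422]
jar bottom centre tool [-0.0017 -0.0001  0.047 ] world [0.575  0.0051 0.1498]
post [0.561  0.0089 0.121 ]
t 57.80 TCP [0.5755 0.0065 0.1969] bottom [0.5761 0.004  0.1499] F [ 0.4 -0.5 -1.2] w 0.338
level move in tool [-19.   -3.1   0.2]  per 10mm down [0.02 0.52 9.99]
```

```bash
python3 -m inch '[[[0.9,-9,-2,0,0],[0.9,-7,-1,0,0],[0.9,-2,0,0,0],[0.9,0,0,0,0]]]' >/dev/null;  python3 place.py -1.8 0.5 47 .5895 -.0098
python3 - <<'E'
from h import *
w=V("wrist");w.save("w29",(110,60,400,270),2.7)
E
python3 place.py -1.8 0.5 47 .5895 -.0098
```

```text
t 58.20 TCP [ 0.5901 -0.0125  0.197 ] bottom [ 0.5905 -0.0152  0.15  ] F [ 0.9 -0.2 -1.1] w 0.341
level move in tool [ 4.   3.8 -0.2]  per 10mm down [0.03 0.53 9.99]
t 58.25 TCP [ 0.59   -0.0124  0.1969] bottom [ 0.5903 -0.0152  0.15  ] F [-0.  -0.5 -1.2] w 0.339
level move in tool [ 3.9  3.8 -0.2]  per 10mm down [0.03 0.54 9.99]
```

View pics/w29.png

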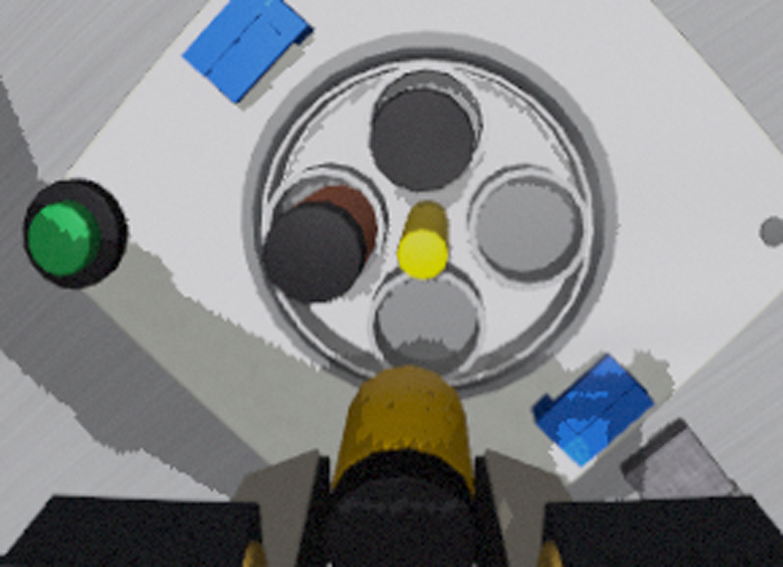

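```bash
python3 - <<'E'
from rel import *
pts,W,M=rel(dict(P0=(526,226),P1=(427,322)),(402,366),ztool=.047)
w=V("wrist");print("post",w.plane((110+423/2.7,60+254/2.7),.121))
E
python3 -m inch '[[[0.9,2,2.5,8,0],[0.9,2,2,14,0],[0.9,0,1,16,0],[0.9,0,1,14,0],[0.9,0,0,8,0],[0.9,0,0,1,0]]]' >/dev/null;python3 place.py -1.8 0.5 47 .5895 -.0098
python3 - <<'E'
from h import *
w=V("wrist");w.save("w30",(160,110,360,270),4)
E
python3 place.py -1.8 0.5 47 .5895 -.0098
```

```text
P0 [0.5799 0.0421]
P1 [ 0.588  -0.0078]
jar bottom centre tool [-0.0018 -0.0001  0.047 ] world [ 0.5897 -0.015   0.1501]
post [0.5593 0.0138 0.121 ]
t 59.00 TCP [ 0.5865 -0.0034  0.1297] bottom [ 0.5867 -0.0061  0.0828] F [-0.9  0.3 -0.9] w 0.344
level move in tool [-4.4 -1.3  0.1]  per 10mm down [0.01 0.54 9.99]
t 59.05 TCP [ 0.5866 -0.0033  0.13  ] bottom [ 0.5869 -0.006   0.0831] F [-1.2  0.2 -1.7] w 0.342
level move in tool [-4.4 -1.5  0.1]  per 10mm down [0.01 0.53 9.99]
```

View pics/w30.png

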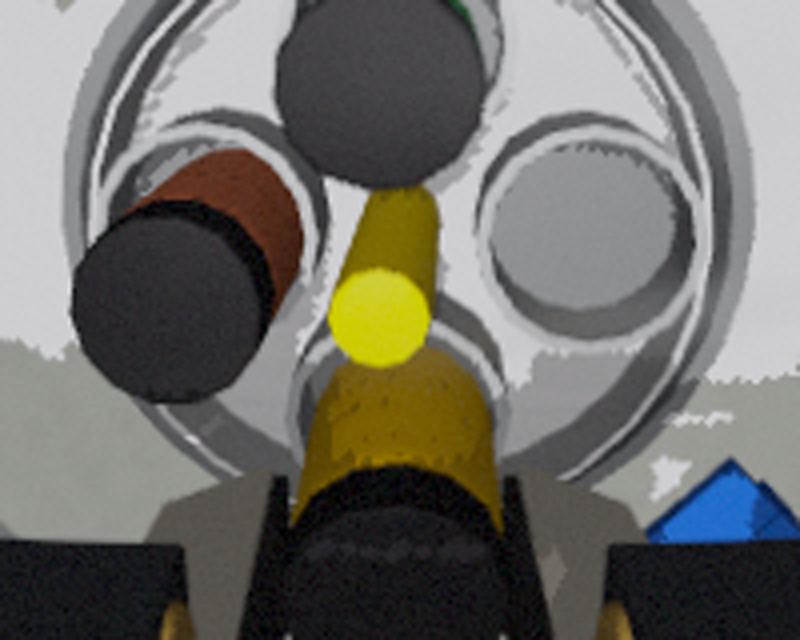

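Run:
```python
from rel import *
pts,W,M=rel(dict(P0=(590,237)),(402,348),ztool=.047,k=4,off=(160,110))
w=V("wrist");print("post",w.plane((160+380/4,110+317/4),.121)); zt()
c=pts[0]-.037*np.array([np.cos(np.radians(53.1)),np.sin(np.radians(53.1))]); P1=c+.037*np.array([np.cos(np.radians(-36.9)),np.sin(np.radians(-36.9))]);d=P1-W[:2];print(c,"P1",P1,"need tool",M.T@np.array([*d,0])*1e3)
```

```text
P0 [0.581  0.0424]
jar bottom centre tool [-0.0029  0.0011  0.047 ] world [ 0.5887 -0.0062  0.0839]
post [0.5612 0.0124 0.121 ]
toolz*1e3 [-27.9 -43.3]
[0.5588 0.0128] P1 [ 0.5883 -0.0094] need tool [-1.6497 -2.7968  0.1503]
```

```bash
python3 -m inch '[[[0.9,-1.5,-0.5,4,0],[0.9,-0.5,0.2,5,0],[0.9,0,0.3,5,0]]]' >/dev/null;python3 place.py -1.8 0.5 47 .588 -.0085
python3 - <<'E'
from h import *
w=V("wrist");w.save("w31",(160,110,360,270),4)
E
```

```text
t 59.50 TCP [ 0.5908 -0.0053  0.1192] bottom [ 0.5915 -0.008   0.0722] F [-0.  -1.1 -0.9] w 0.345
level move in tool [ 2.5 -2.4  0.1]  per 10mm down [0.07 0.49 9.99]
```

View pics/w31.png

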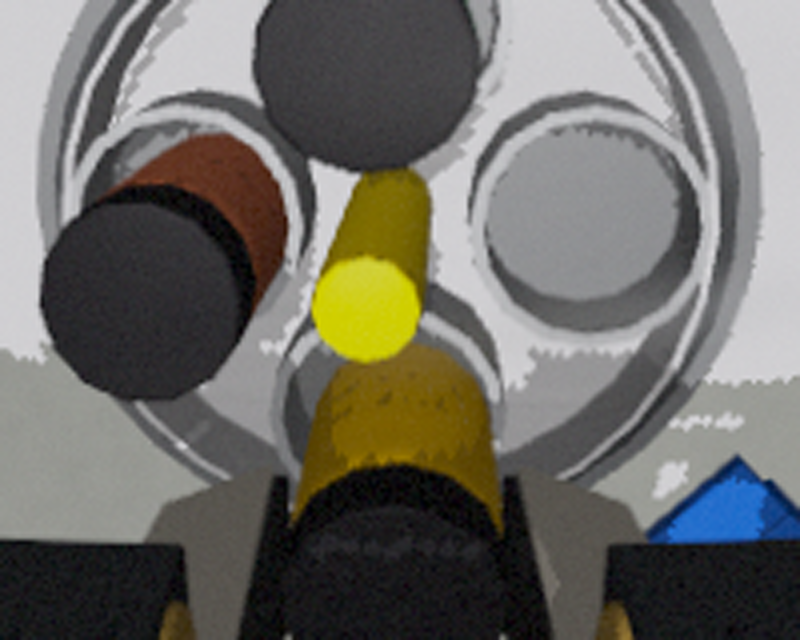

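```bash
python3 -m inch '[[[0.9,1.5,-2,0,0],[0.9,0,0.2,4,0]]]' >/dev/null;python3 place.py -1.8 0.5 47 .588 -.0085
python3 - <<'E'
from h import *
w=V("wrist");w.save("w32",(160,110,360,270),4)
E
```

```text
t 59.75 TCP [ 0.5878 -0.0062  0.1141] bottom [ 0.5884 -0.0089  0.0672] F [-0.5 -0.2 -0.3] w 0.340
level move in tool [ 0.5  0.1 -0. ]  per 10mm down [0.06 0.5  9.99]
```

View pics/w32.png

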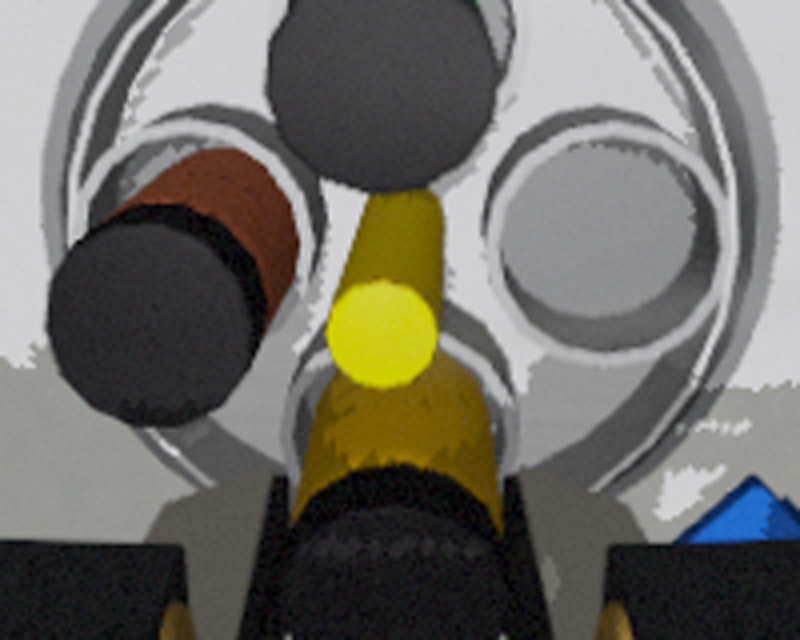

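Centred, and already below the wall top with no force. Going down.

```bash
python3 -m inch '[[[0.9,0,0.2,5,0],[0.9,0,0.2,5,0]]]' >/dev/null;python3 place.py -1.8 0.5 47 .588 -.0085; python3 -m inch '[[[0.9,0,0.2,4,0],[0.9,0,0,4,0]]]' >/dev/null;python3 place.py -1.8 0.5 47 .588 -.0085
```

```text
t 60.00 TCP [ 0.5877 -0.0063  0.103 ] bottom [ 0.5883 -0.009   0.056 ] F [ 0.7 -0.4 -1.2] w 0.344
level move in tool [ 0.5  0.2 -0. ]  per 10mm down [0.06 0.5  9.99]
t 60.20 TCP [ 0.5876 -0.0064  0.0942] bottom [ 0.5882 -0.0091  0.0473] F [-5.6 -0.3 40.4] w 0.343
level move in tool [ 0.5  0.4 -0. ]  per 10mm down [0.06 0.5  9.99]
```

```bash
python3 -m inch '[[[0.9,0,0,-3,0],[0.5,0,0,0,0],[0.5,0,0,0,0],[0.5,0,-0.5,-12,0],[0.5,0,-0.5,-15,0],[0.5,0,-1,-18,0],[0.5,0,-1,-18,0],[0.5,0,0,-18,0],[0,0,0,-18,0],[0,0,0,-18,0],[0,0,0,-18,0],[0,0,0,0,0]]]'; python3 z.py
python3 - <<'E'
from h import *
w=V("wrist");w.save("w33",None,1.5)
t=V("top");t.save("t5",(90,80,410,290),2.4)
E
```

```text
clock: 61.4
position: [0.5903, -0.0014, 0.2481]
ee_rot: [-0.981, -2.98, 0.071]
force: [0.9, -0.2, 0.8]
width: 0.798
t 61.40 [ 0.5903 -0.0014  0.2481] yaw 143.6 z [-17.7 -41.9] j [ 0.246  0.426 -0.513  1.581  0.257  1.222  0.61 ] tau [-62.1 -31.1   0.9]
```

View pics/w33.png

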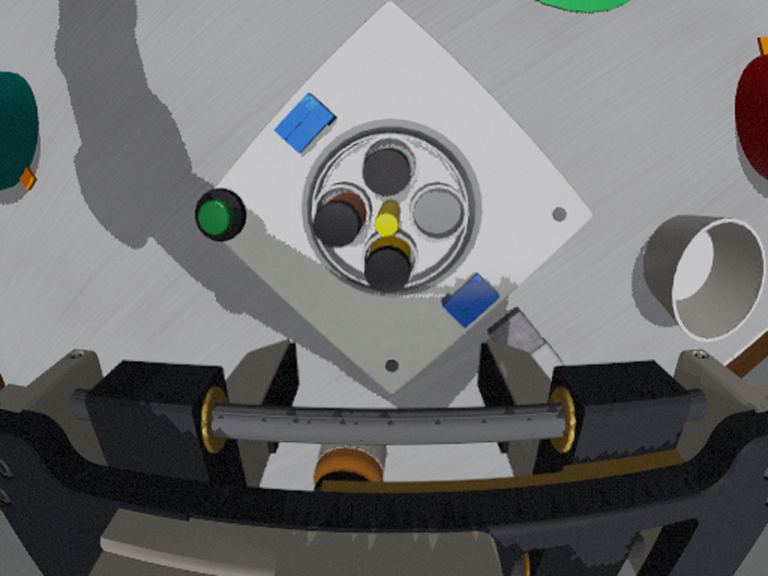

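View pics/t5.png

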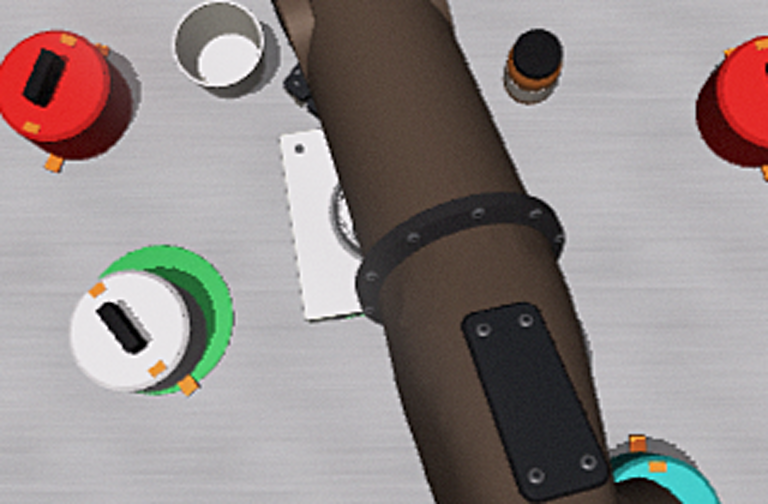

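All three jars stand in their pockets. The hood on the mat has been knocked: it is now at top crop (130,332), before it was at (140,303). Relocating it.

Run:
```python
from look import *
t=V("top");s=V("scene"); s.save("s5",(260,120,400,220),5.5)
b=[x for x in t.blobs(t.mask(*ORANGE),4) if 120<x[0][0]<175 and 190<x[0][1]<250]; print(b)
print([x for x in s.blobs(s.mask(*ORANGE),4) if 280<x[0][0]<400])
a,c=t.plane(b[0][0],.098),t.plane(b[1][0],.098); print(a,c,(a+c)/2,np.degrees(np.arctan2(*(a-c)[[1,0]])),np.linalg.norm(a-c))
```

```text
[(array([130. , 200.2]), 23, [127, 198, 7, 6]), (array([155. , 233.3]), 19, [152, 231, 7, 6]), (array([167.6, 239. ]), 22, [164, 236, 8, 6])]
[(array([314.6, 145.5]), 11, [313, 144, 4, 4]), (array([351.5, 152.8]), 11, [350, 151, 4, 4]), (array([355.9, 175.1]), 15, [354, 174, 5, 4])]
[0.4517 0.3657 0.098 ] [0.3543 0.2876 0.098 ] [0.403  0.3266 0.098 ] 38.74066216020669 0.1247961426459216
```

View pics/s5.png

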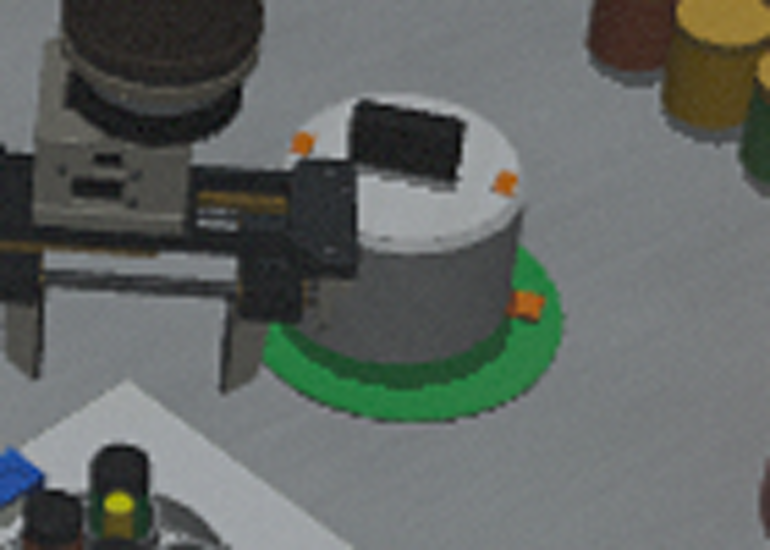

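```bash
python3 - <<'E'
from look import *
t=V("top");s=V("scene")
print(*tri(t,(130,200.2),s,(314.6,145.5)),*tri(t,(155,233.3),s,(351.5,152.8)))
print(*tri(t,(130,200.2),s,(351.5,152.8)),*tri(t,(155,233.3),s,(314.6,145.5)))
E
python3 -m inch '[[[0,0,0,-3,8],[0,0,0,-3,8],[0,0,0,-3,8],[0,0,0,-3,8],[0,0,0,-3,8],[0,0,0,-3,8],[0,0,0,-3,8],[0,0,0,-3,8],[0,0,0,-3,8],[0,0,0,-3,8],[0,0,0,-3,8],[0,0,0,-3,8]]]'; python3 z.py; python3 h.py .403 .3266 .27 38.7
```

```text
[0.423  0.2886 0.1682] 0.10066298961042107 [0.3864 0.3562 0.0389] 0.11318805546921053
[0.4518 0.3662 0.0958] 0.0007428901794593452 [0.3544 0.2882 0.0958] 0.00011449773065152948
clock: 62.9
position: [0.5842, -0.002, 0.269]
ee_rot: [2.893, 1.162, -0.092]
force: [-0.2, 0.3, 0.3]
width: 1.0
t 62.90 [ 0.5842 -0.002   0.269 ] yaw 43.8 z [-45.9 -43. ] j [-0.004  0.375 -0.152  1.562  0.096  1.262 -0.985] tau [-62.7 -32.1   0.2]
t 62.9 pos [ 0.5842 -0.002   0.269 ] yaw 43.8 tilt 3.61 w 1.000 F [-0.2  0.3  0.3]
 turn 5.1; shift before turn [  96.3 -362.6   -6.8]  after turn [  63.8 -369.7   -6.8]
```

```bash
python3 -m inch '[[[0,0,0,0,5],[0,3,-18,0,0],[0,6,-32,0,0],[0,6,-36,0,0],[0,6,-36,0,0],[0,6,-36,0,0],[0,6,-36,0,0],[0,6,-36,0,0],[0,6,-36,0,0],[0,6,-30,0,0],[0,6,-25,0,0],[0,0,-10,0,0]]]'; python3 z.py; python3 h.py .403 .3266 .27 38.7
```

```text
clock: 64.1
position: [0.4155, 0.2998, 0.2541]
ee_rot: [2.943, 1.011, -0.115]
force: [0.3, -0.1, -0.1]
width: 0.998
t 64.10 [0.4155 0.2998 0.2541] yaw 37.9 z [-61.  -50.4] j [-0.492  0.3   -0.304  1.72   0.086  1.215 -1.728] tau [-54.4 -31.3   0.4]
t 64.1 pos [0.4155 0.2998 0.2541] yaw 37.9 tilt 4.53 w 0.998 F [ 0.3 -0.1 -0.1]
 turn -0.8; shift before turn [  5.3 -28.7 -16.4]  after turn [  5.7 -28.7 -16.4]
```

Nearly all the tilt is radial here, so I can work it off with slow-up, fast-down cycles before gripping.

```bash
python3 -m inch '[[[0,3,-15,-12,-0.8],[0,2,-10,-12,0],[0,0,0,-12,0],[0,0,0,-12,0],[0,0,0,-12,0],[0,0,0,-12,0],[0,0,0,-12,0],[0,0,0,-12,0],[0,0,0,-12,0],[0,0,0,-12,0]]]' >/dev/null; python3 z.py;  python3 -m inch '[[[0,0,0,30,0],[0,0,0,30,0],[0,0,0,30,0],[0,0,0,30,0]]]' >/dev/null; python3 z.py; python3 -m inch '[[[0,0,0,-12,0],[0,0,0,-12,0],[0,0,0,-12,0],[0,0,0,-12,0],[0,0,0,-12,0],[0,0,0,-12,0],[0,0,0,-12,0],[0,0,0,-12,0],[0,0,0,-12,0],[0,0,0,-6,0]]]' >/dev/null; python3 z.py;  python3 -m inch '[[[0,0,0,30,0],[0,0,0,30,0],[0,0,0,30,0],[0,0,0,30,0]]]' >/dev/null; python3 z.py
```

```text
t 65.10 [0.4167 0.323  0.3858] yaw 38.1 z [-57.  -51.6] j [-0.528  0.256 -0.305  1.456  0.069  1.518 -1.738] tau [-54.2 -33.   -0.2]
t 65.50 [0.4179 0.3162 0.2743] yaw 37.6 z [-41.4 -40.8] j [-0.514  0.291 -0.306  1.679  0.09   1.244 -1.756] tau [-57.4 -33.5   1.9]
t 66.50 [0.4293 0.3192 0.4223] yaw 37.1 z [-20.3 -24.8] j [-0.516  0.232 -0.295  1.398  0.07   1.553 -1.731] tau [-52.  -33.7  -0. ]
t 66.90 [0.4323 0.3204 0.3149] yaw 37.0 z [-1.4 -9.2] j [-0.504  0.257 -0.302  1.622  0.084  1.282 -1.747] tau [-55.8 -34.9   1.5]
```

```bash
python3 h.py .403 .3266 .2 38.7; python3 -m inch '[[[0,-6,-6,14,-0.8],[0,-6,-6,14,-0.8],[0,-6,-6,14,0],[0,0,-3,14,0],[0,0,0,14,0],[0,0,0,14,0],[0,0,0,8,0],[0,0,0,0,0]]]' >/dev/null; python3 z.py;  python3 - <<'E'
from h import *
plan([.403,.3266,.105],38.7)
w=V("wrist");w.save("w34",None,1.5)
print([b for b in w.blobs(w.mask((6,150,150),(18,255,255)),15)])
E
```

```text
t 66.9 pos [0.4323 0.3204 0.3149] yaw 37.0 tilt 0.54 w 0.999 F [-1.  -0.5 -0.1]
 turn -1.7; shift before turn [-18.9 -23.4 114.9]  after turn [-18.2 -23.9 114.9]
t 67.70 [0.4093 0.3269 0.231 ] yaw 38.4 z [ 8.  -2.7] j [-0.529  0.288 -0.319  1.795  0.111  1.071 -1.788] tau [-52.6 -30.2  -0.5]
t 67.7 pos [0.4093 0.3269 0.231 ] yaw 38.4 tilt 0.49 w 1.004 F [0.2 0.1 0.4]
 turn -0.3; shift before turn [ -5.7  -4.6 126. ]  after turn [ -5.7  -4.6 126. ]
[(array([257.8, 107.6]), 33, [250, 105, 14, 5]), (array([251.4, 130.3]), 25, [246, 129, 12, 3]), (array([256.5, 244.9]), 18, [248, 244, 18, 2])]
```

View pics/w34.png

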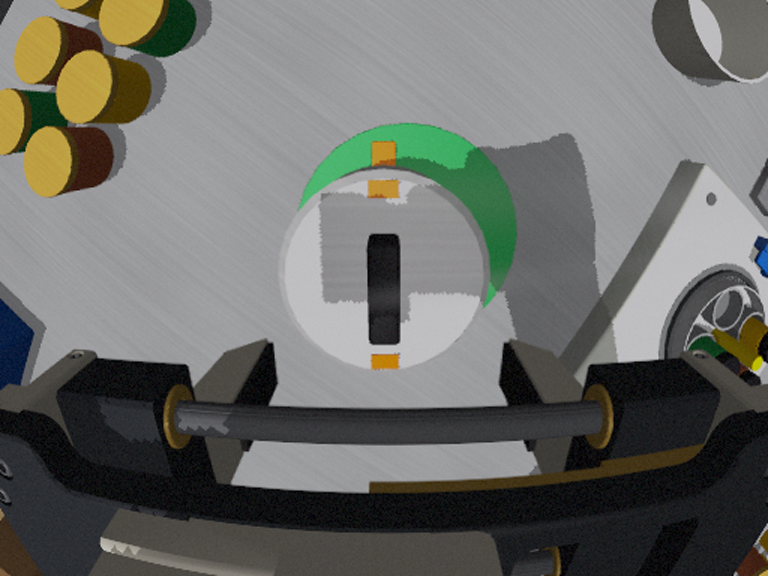

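Run:
```python
from look import *
w=V("wrist")
a,b=w.plane((383.5/1.5,188.5/1.5),.098),w.plane((385/1.5,361/1.5),.098)
print(a,b,(a+b)/2,np.linalg.norm(a-b),np.degrees(np.arctan2(*(a-b)[[1,0]])))
c=(a+b)/2; plan([c[0],c[1],.106],np.degrees(np.arctan2(*(a-b)[[1,0]])))
```

```text
[0.4526 0.3641 0.098 ] [0.3555 0.2859 0.098 ] [0.404 0.325 0.098] 0.12464754870934379 38.84134527786179
t 67.8 pos [0.4096 0.3274 0.2318] yaw 38.4 tilt 0.53 w 1.001 F [ 0.2 -0.3  1.3]
 turn -0.4; shift before turn [ -6.6  -2.5 125.7]  after turn [ -6.6  -2.6 125.7]
```

```bash
python3 -m inch '[[[0,-3,-1,14,-0.4],[0,-3,-1,16,0],[0,0,0,16,0],[0,0,0,16,0],[0,0,0,16,0],[0.4,0,0,14,0],[0.4,0,0,8,0]]]' >/dev/null; python3 z.py;python3 h.py .4035 .3255 .106 38.8
```

```text
t 68.50 [0.41   0.3294 0.1376] yaw 38.8 z [20.6  7.7] j [-0.549  0.384 -0.306  1.921  0.166  0.84  -1.837] tau [-56.8 -26.3  -0.1]
t 68.5 pos [0.41   0.3294 0.1376] yaw 38.8 tilt 1.26 w 0.877 F [-0.3  0.1  0.6]
 turn -0.0; shift before turn [-8.2 -1.2 31.4]  after turn [-8.2 -1.2 31.4]
```

```bash
python3 -m inch '[[[0.4,-5,-1,10,0],[0.4,-3,0,10,0],[0.45,-1,0,8,0],[0.5,0,0,4,0]]]' >/dev/null; python3 z.py;python3 h.py .4035 .3255 .106 38.8
```

```text
t 68.90 [0.4034 0.3252 0.1046] yaw 38.7 z [22.4  9.2] j [-0.56   0.415 -0.297  1.975  0.188  0.755 -1.864] tau [-57.3 -24.3  -0.2]
t 68.9 pos [0.4034 0.3252 0.1046] yaw 38.7 tilt 1.39 w 0.531 F [-0.7 -0.6 -0.3]
 turn -0.1; shift before turn [ 0.3 -0.1 -1.4]  after turn [ 0.3 -0.1 -1.4]
```

```bash
python3 -m inch '[[[0.8,0,0,-0.5,0],[1,0,0,0,0],[1,0,0,0,0],[1,0,0,0,0],[1,0,0,0,0],[1,0,0,0,0]]]' 50 >/dev/null; python3 z.py; python3 h.py .4035 .3255 .106 38.8; python3 -m inch '[[[1,0,0,-6,0],[1,0,0,-10,0],[1,0,0,-14,0],[1,0,0,-16,0],[1,0,0,-16,0],[1,0,0,-16,0],[1,0,0,-16,0],[1,0,0,-16,0],[1,0,0,-16,0],[1,0,0,-16,0],[1,0,0,-12,0],[1,0,0,-4,0]]]' >/dev/null; python3 z.py; python3 h.py .56 .012 .26 41
```

```text
t 69.50 [0.4037 0.3254 0.1055] yaw 38.7 z [22.7  9.4] j [-0.56   0.414 -0.297  1.974  0.188  0.757 -1.863] tau [-58.2 -24.8  -0.1]
t 69.5 pos [0.4037 0.3254 0.1055] yaw 38.7 tilt 1.41 w 0.216 F [-0.1  1.2 -2.6]
 turn -0.1; shift before turn [-0.  -0.2 -0.5]  after turn [-0.  -0.2 -0.5]
t 70.70 [0.3967 0.3216 0.2753] yaw 38.8 z [19.6  6.9] j [-0.521  0.222 -0.329  1.769  0.089  1.146 -1.771] tau [-51.2 -33.7  -0. ]
t 70.7 pos [0.3967 0.3216 0.2753] yaw 38.8 tilt 1.19 w 0.218 F [ 0.4  0.  -4.6]
 turn -2.2; shift before turn [-67.2 343.5  16.3]  after turn [-80.2 340.7  16.3]
```

```bash
python3 -m inch '[[[1,-3,14,0,-3],[1,-6,24,0,0],[1,-8,32,0,0],[1,-8,34,0,0],[1,-8,34,0,0],[1,-8,34,0,0],[1,-8,34,0,0],[1,-8,34,0,0],[1,-8,34,0,0],[1,-7,30,0,0],[1,-5,20,0,0],[1,-2,8,0,0]]]' >/dev/null; python3 z.py; python3 h.py .56 .012 .22 42
```

```text
t 71.90 [0.5604 0.0119 0.2756] yaw 42.5 z [14.3  8. ] j [-0.019  0.291 -0.122  1.665  0.031  1.173 -0.977] tau [-59.  -34.2  -0.3]
t 71.9 pos [0.5604 0.0119 0.2756] yaw 42.5 tilt 0.94 w 0.211 F [-0.3  0.2 -4.1]
 turn 0.5; shift before turn [-1.1 -0.6 55.6]  after turn [-1.1 -0.6 55.6]
```

```bash
python3 -m inch '[[[1,-1,-1,8,0],[1,-1,0,12,0],[1,0,0,14,0],[1,0,0,14,0],[1,0,0,14,0],[1,0,0,12,0],[1,0,0,8,0],[1,0,0,4,0]]]' >/dev/null; python3 z.py; python3 h.py .5588 .0110 .165 42; python3 -c "
from h import *
w=V('wrist');w.save('w35',None,1.5)
s=V('scene');s.save('s6',(200,130,370,290),4)"
```

```text
t 72.70 [0.5534 0.0215 0.1811] yaw 43.1 z [ 8.4 12.1] j [-0.028  0.365 -0.132  1.807  0.044  0.963 -0.995] tau [-61.1 -30.4  -0.1]
t 72.7 pos [0.5534 0.0215 0.1811] yaw 43.1 tilt 0.85 w 0.212 F [-0.7  0.3 -4.2]
 turn 1.1; shift before turn [-3.4 11.4 16.1]  after turn [-3.2 11.5 16.1]
```

View pics/w35.png

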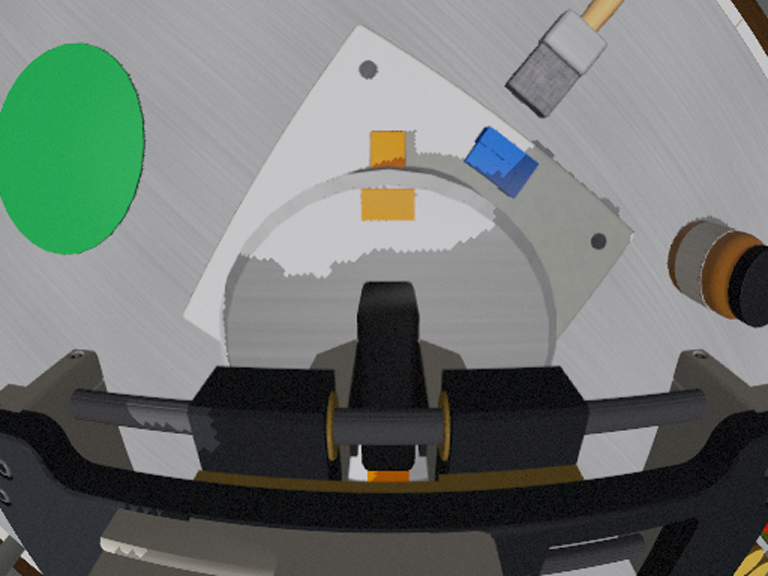

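View pics/s6.png

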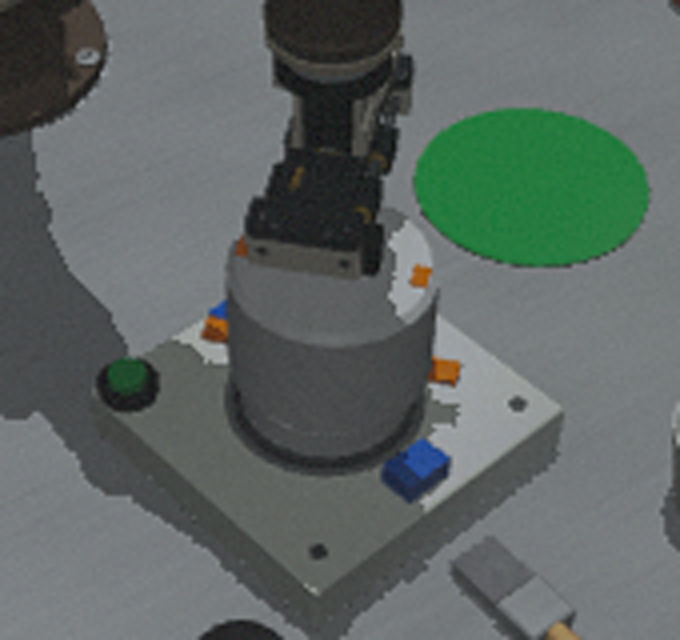

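```bash
python3 -m inch '[[[1,-2,5,0,0.5],[1,-1,4,2,0.5],[1,0,2,2,0],[1,0,0,0,0]]]' >/dev/null; python3 z.py; python3 h.py .5590 .0108 .165 42
```

```text
t 73.20 [0.5609 0.0096 0.1791] yaw 41.9 z [12.4 11.9] j [-0.014  0.376 -0.122  1.796  0.042  0.959 -0.991] tau [-62.  -30.5  -0.2]
t 73.2 pos [0.5609 0.0096 0.1791] yaw 41.9 tilt 0.99 w 0.214 F [-0.4 -0.4 -4.6]
 turn -0.1; shift before turn [-0.9 -2.1 14.1]  after turn [-0.9 -2.2 14.1]
```

```bash
python3 -m inch '[[[1,-1,-2,5,0],[1,0,-0.5,5,0],[1,0,0,3,0]]]' >/dev/null; python3 z.py; python3 h.py .5590 .0108 .148 42
```

```text
t 73.50 [0.5589 0.011  0.1657] yaw 41.9 z [13.7 12.2] j [-0.016  0.386 -0.123  1.818  0.045  0.926 -0.996] tau [-62.6 -30.   -0.1]
t 73.5 pos [0.5589 0.011  0.1657] yaw 41.9 tilt 1.05 w 0.217 F [ 0.2 -0.5 -4.3]
 turn -0.1; shift before turn [-0.4  0.2 17.7]  after turn [-0.4  0.2 17.7]
```

```bash
python3 -m inch '[[[1,0,0,6,0],[1,0,0,5,0]]]' >/dev/null; python3 z.py; python3 h.py .5590 .0108 .148 42;  python3 -m inch '[[[1,0,0,4,0],[1,0,0,3,0]]]' >/dev/null; python3 z.py; python3 h.py .5590 .0108 .148 42
```

```text
t 73.70 [0.559  0.0114 0.1538] yaw 41.9 z [13.7 12.2] j [-0.017  0.399 -0.122  1.831  0.047  0.899 -0.999] tau [-63.4 -29.5   0. ]
t 73.7 pos [0.559  0.0114 0.1538] yaw 41.9 tilt 1.05 w 0.213 F [ 0.3 -0.3 -4.5]
 turn -0.1; shift before turn [-0.5  0.5  5.8]  after turn [-0.5  0.5  5.8]
t 73.90 [0.5584 0.0115 0.147 ] yaw 41.9 z [12.3 12.1] j [-0.018  0.407 -0.122  1.838  0.049  0.886 -1.   ] tau [-36.7 -23.3  -6.5]
t 73.9 pos [0.5584 0.0115 0.147 ] yaw 41.9 tilt 0.99 w 0.214 F [-20.4  -2.8  44.3]
 turn -0.1; shift before turn [-0.   0.9 -1. ]  after turn [-0.   0.9 -1. ]
```

```bash
python3 -m inch '[[[1,0,0,-1.5,0],[1,0,0,0,5],[1,0,0,0,5],[1,0,0,0,5],[1,0,0,0,5]]]' >/dev/null; python3 z.py; python3 h.py .5590 .0115 .147 6
```

```text
t 74.40 [0.5588 0.0115 0.1486] yaw 21.3 z [13.3 12.4] j [-0.081  0.401 -0.037  1.842  0.005  0.884 -1.318] tau [-62.7 -29.   -0.2]
t 74.4 pos [0.5588 0.0115 0.1486] yaw 21.3 tilt 1.04 w 0.217 F [ 0.8  0.7 -4.5]
 turn 15.3; shift before turn [0.2 0.1 1.6]  after turn [0.2 0.  1.6]
```

```bash
python3 -m inch '[[[1,0,0,1,4],[1,0,0,0.4,4],[1,0,0,0,3]]]' >/dev/null; python3 z.py; python3 h.py .5590 .0115 .147 6;  python3 -m inch '[[[1,0,0,0,3],[1,0,0,0,2]]]' >/dev/null; python3 z.py; python3 h.py .5590 .0115 .147 6
```

```text
t 74.70 [0.5609 0.0123 0.1478] yaw 9.8 z [17.8 13. ] j [-0.118  0.401  0.011  1.845 -0.02   0.877 -1.496] tau [-62.4 -28.7  -0.2]
t 74.7 pos [0.5609 0.0123 0.1478] yaw 9.8 tilt 1.26 w 0.217 F [ 0.9 -0.5 -4.5]
 turn 3.8; shift before turn [-2.1  0.5  0.8]  after turn [-2.   0.6  0.8]
t 74.90 [0.5615 0.011  0.1477] yaw 4.6 z [18.7 10.8] j [-0.134  0.401  0.034  1.846 -0.029  0.875 -1.576] tau [-62.1 -29.2  -0.6]
t 74.9 pos [0.5615 0.011  0.1477] yaw 4.6 tilt 1.23 w 0.214 F [-1.  -4.1 -3.3]
 turn -1.4; shift before turn [-2.4 -0.7  0.7]  after turn [-2.4 -0.8  0.7]
```

```bash
python3 -m inch '[[[1,-0.5,0,1.5,0.5]]]' >/dev/null; python3 z.py; python3 h.py .56 .012 .147 6; python3 -m inch '[[[0.8,0,0,-0.5,0],[0.5,0,0,0,0],[0.5,0,0,0,0],[0.5,0,0,-12,0],[0.5,0,0,-15,0],[0.5,0,0,-18,0],[0.5,0,0,-18,0],[0.2,0,0,-18,0],[0,0,0,-18,0],[0,0,0,-18,0],[0,0,0,0,0]]]'; python3 z.py
python3 - <<'E'
from h import *
plan([.475,-.106,.2],None)
w=V("wrist");w.save("w36",None,1.5)
t=V("top");t.save("t6",(90,80,410,290),2.4)
s=V("scene");s.save("s7",(200,130,370,290),4)
E
```

```text
t 75.00 [0.5613 0.0112 0.1473] yaw 4.1 z [19.6 10.4] j [-0.136  0.401  0.035  1.848 -0.029  0.873 -1.584] tau [-49.  -25.7  -3.5]
t 75.0 pos [0.5613 0.0112 0.1473] yaw 4.1 tilt 1.27 w 0.215 F [-9.9  4.1 23.4]
 turn -1.9; shift before turn [-1.3 -0.9  0.3]  after turn [-1.2 -0.9  0.3]
clock: 76.1
position: [0.5619, 0.0108, 0.2778]
ee_rot: [-3.127, -0.112, -0.048]
force: [-0.3, 0.2, -0.1]
width: 0.801
t 76.10 [0.5619 0.0108 0.2778] yaw 4.1 z [30.1 13.7] j [-0.144  0.274  0.047  1.683 -0.026  1.153 -1.588] tau [-54.8 -32.3   0.4]
t 76.1 pos [0.5619 0.0108 0.2778] yaw 4.1 tilt 1.90 w 0.801 F [-0.3  0.2 -0.1]
 turn 0.0; shift before turn [-97.4 111.1  73.5]  after turn [-97.4 111.1  73.5]
```

View pics/w36.png

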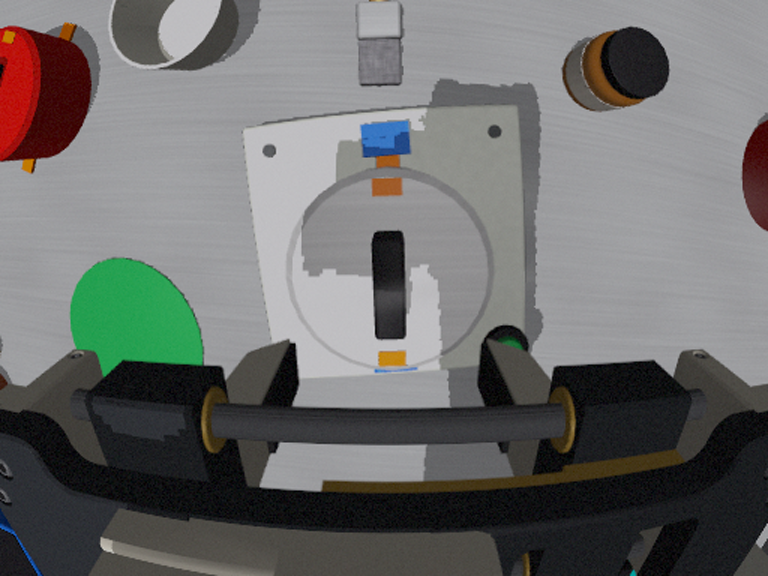

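View pics/s7.png

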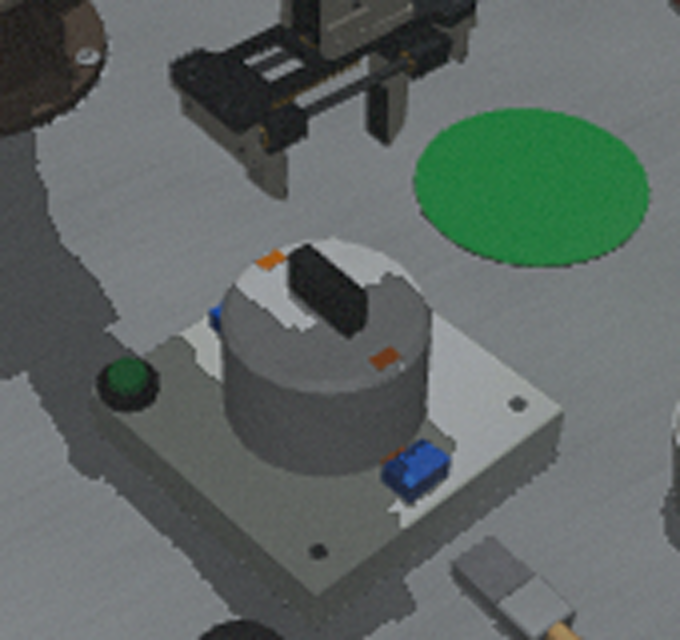

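The hood's ear is under the hook and the scene view shows it seated. I'll check the numbers, then turn so the gripper body and camera stay clear of the hood for the button.

```bash
python3 - <<'E'
from look import *
w=V("wrist");t=V("top");s=V("scene")
a,b=w.plane((387.5/1.5,187/1.5),.14),w.plane((392/1.5,358.5/1.5),.14)
print("w",(a+b)/2,np.degrees(np.arctan2(*(a-b)[[1,0]])),np.linalg.norm(a-b))
print("top",[x for x in t.blobs(t.mask(*ORANGE),4) if 235<x[0][0]<265 and 130<x[0][1]<200]); print("scene",[x for x in s.blobs(s.mask(*ORANGE),4) if 255<x[0][0]<310])
E
python3 -m inch '[[[1,0,0,0,-8],[1,0,0,0,-8],[1,0,0,0,-8],[1,0,0,0,-8],[1,0,0,0,-8],[1,0,0,0,-8],[1,0,0,0,-8],[1,0,0,0,-8],[1,0,0,0,-8],[1,0,0,0,-8],[1,0,0,0,-8],[1,0,0,0,-8]]]' 20 >/dev/null; python3 z.py
```

```text
w [0.5586 0.0105 0.14  ] 5.727128995218223 0.12310101634228855
top []
scene [(array([267.1, 194.6]), 16, [264, 193, 7, 4])]
t 77.60 [0.5552 0.0107 0.2628] yaw 103.9 z [ 4.4 11.9] j [ 0.088  0.308 -0.256  1.68   0.072  1.158  0.058] tau [-56.9 -31.8  -0. ]
```

```bash
python3 -m inch '[[[1,0,0,-3,-8],[1,0,0,-3,-8],[1,0,0,-3,-8],[1,0,0,-3,-8],[1,0,0,-3,-8],[1,0,0,-3,-8],[1,0,0,-3,-8],[1,0,0,-3,-8],[1,0,0,-3,-8],[1,0,0,-3,-8],[1,0,0,-3,-8],[1,0,0,-3,-8]]]' >/dev/null; python3 z.py; python3 h.py .4745 -.1054 .15 215
```

```text
t 78.80 [0.5508 0.0095 0.2893] yaw -155.9 z [-14.9  13.1] j [ 0.33   0.339 -0.583  1.612  0.176  1.26   1.708] tau [-55.9 -32.1  -0. ]
t 78.8 pos [0.5508 0.0095 0.2893] yaw -155.9 tilt 1.14 w 0.004 F [-0.1 -0.1  0. ]
 turn -10.9; shift before turn [115.3 -76.3 138.9]  after turn [127.7 -53.  138.9]
```

```bash
python3 -m inch '[[[1,0,0,0,-6],[1,0,0,0,-4],[1,20,-9,0,0],[1,30,-13,0,0],[1,30,-13,0,0],[1,25,-10,0,0],[1,12,-5,0,0],[1,0,0,0,0],[1,0,0,0,0]]]' >/dev/null; python3 z.py; python3 h.py .4745 -.1054 .15; python3 -c "
from h import *
w=V('wrist');w.save('w37',None,1.5); print([b for b in w.blobs(w.mask(*GREEN),60)])"
```

```text
t 79.70 [ 0.4785 -0.1014  0.2823] yaw -145.1 z [-25.8  18.1] j [ 0.596  0.245 -0.592  1.749  0.126  1.217  2.15 ] tau [-47.2 -31.5   0.3]
t 79.7 pos [ 0.4785 -0.1014  0.2823] yaw -145.1 tilt 1.80 w 0.004 F [0.  0.4 0. ]
 turn 0.0; shift before turn [  4.2  -4.9 132.3]  after turn [  4.2  -4.9 132.3]
[(array([ 6.2, 19. ]), 188, [0, 10, 14, 20]), (array([251.6, 161. ]), 409, [241, 150, 22, 23]), (array([434.7, 238.4]), 2435, [398, 211, 78, 56]), (array([422.5, 290.2]), 305, [404, 284, 35, 13])]
```

View pics/w37.png

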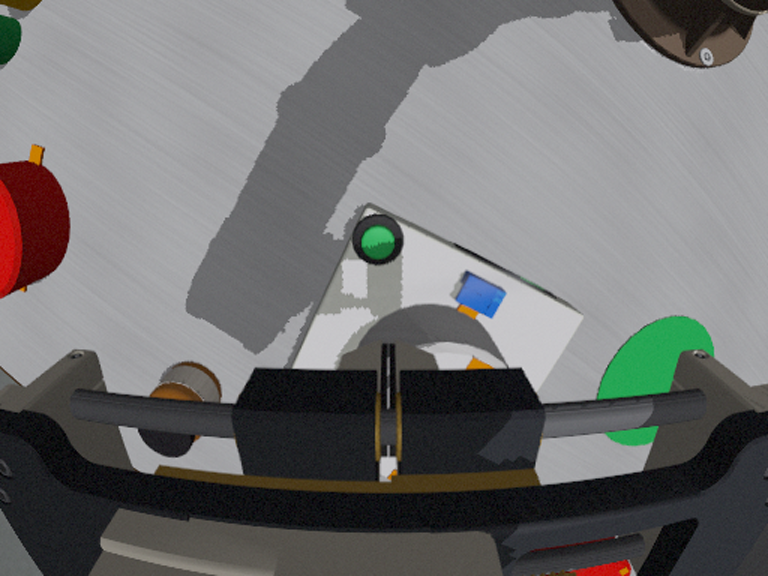

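```bash
python3 - <<'E'
from look import *
w=V("wrist");t=V("top")
u=(251.8,160.5);print(w.plane(u,.058),*tri(w,u,t,(289.2,193.3)))
E
python3 -m inch '[[[1,2,-3,20,0],[1,2,-2,25,0],[1,0,0,25,0],[1,0,0,20,0],[1,0,0,12,0],[1,0,0,6,0]]]' >/dev/null; python3 z.py; python3 h.py .4745 -.1056 .07
```

```text
[ 0.4752 -0.1055  0.058 ] [ 0.475  -0.1055  0.0585] 0.0003744235346079612
t 80.45 [ 0.4806 -0.099   0.1722] yaw -144.5 z [-19.9  20.2] j [ 0.56   0.352 -0.575  1.909  0.206  0.964  2.082] tau [-51.5 -27.1   0.2]
t 80.5 pos [ 0.4806 -0.099   0.1722] yaw -144.5 tilt 1.63 w 0.004 F [-0.4 -0.3  0.6]
 turn 0.0; shift before turn [  8.3  -4.7 102.1]  after turn [  8.3  -4.7 102.1]
```

Button at (0.475, −0.1055, 0.0585), so it's where I expected. Aligning, then descending.

```bash
python3 -m inch '[[[1,4,-2,20,0],[1,4,-2,22,0],[1,2,-1,22,0],[1,0,0,16,0],[1,0,0,8,0]]]' >/dev/null; python3 z.py; python3 h.py .475 -.1055 .07
```

```text
t 80.95 [ 0.4783 -0.1054  0.0841] yaw -144.3 z [-12.6  19.9] j [ 0.522  0.464 -0.525  2.011  0.303  0.759  2.012] tau [-56.1 -22.3   0.1]
t 81.0 pos [ 0.4783 -0.1054  0.0841] yaw -144.3 tilt 1.35 w 0.010 F [ 0.5  0.1 -0.4]
 turn 0.0; shift before turn [ 2.8  1.5 14.1]  after turn [ 2.8  1.5 14.1]
```

```bash
python3 -m inch '[[[1,2.5,1,8,0],[1,0,0,6,0],[1,0,0,4,0]]]' >/dev/null; python3 z.py; python3 h.py .475 -.1055 .055; python3 -m inch '[[[1,0,0,4,0],[1,0,0,3,0]]]' >/dev/null; python3 h.py .475 -.1055 .052
```

```text
t 81.25 [ 0.4767 -0.1053  0.066 ] yaw -144.2 z [-10.7  19.7] j [ 0.509  0.487 -0.51   2.032  0.326  0.715  1.992] tau [-55.9 -21.   -0.1]
t 81.2 pos [ 0.4767 -0.1053  0.066 ] yaw -144.2 tilt 1.28 w 0.011 F [-1.2  0.1  1.8]
 turn 0.0; shift before turn [ 1.6  0.6 11. ]  after turn [ 1.6  0.6 11. ]
t 81.5 pos [ 0.477  -0.1052  0.0603] yaw -144.3 tilt 1.20 w 0.009 F [-14.4   1.3  52.7]
 turn 0.0; shift before turn [1.8 0.8 8.3]  after turn [1.8 0.8 8.3]
```

Contact came at z≈0.066, and 6 mm lower it bottomed out at 52 N. Holding one more row, then lifting off.

```bash
python3 -m inch '[[[1,0,0,0.5,0]]]'
python3 - <<'E'
from h import *
s=V("scene");s.save("s8",(200,130,370,290),4)
E
python3 -m inch '[[[1,0,0,-4,0],[1,0,0,-12,0],[1,0,0,-20,0],[1,0,0,-30,0],[1,0,0,-30,0],[1,0,0,-30,0],[1,0,0,-30,0]]]'; python3 h.py .35 -.3 .3
```

```text
clock: 81.55
position: [0.4769, -0.1053, 0.0611]
ee_rot: [0.963, -2.986, -0.03]
force: [-6.6, 0.6, 14.2]
width: 0.005
clock: 82.3
position: [0.4773, -0.1071, 0.2237]
ee_rot: [0.965, -2.983, -0.034]
force: [0.8, -0.3, -0.0]
width: 0.001
t 82.3 pos [ 0.4773 -0.1071  0.2237] yaw -144.1 tilt 1.29 w 0.001 F [ 0.8 -0.3 -0. ]
 turn 0.0; shift before turn [216.1 -80.1 -78.3]  after turn [216.1 -80.1 -78.3]
```

View pics/s8.png

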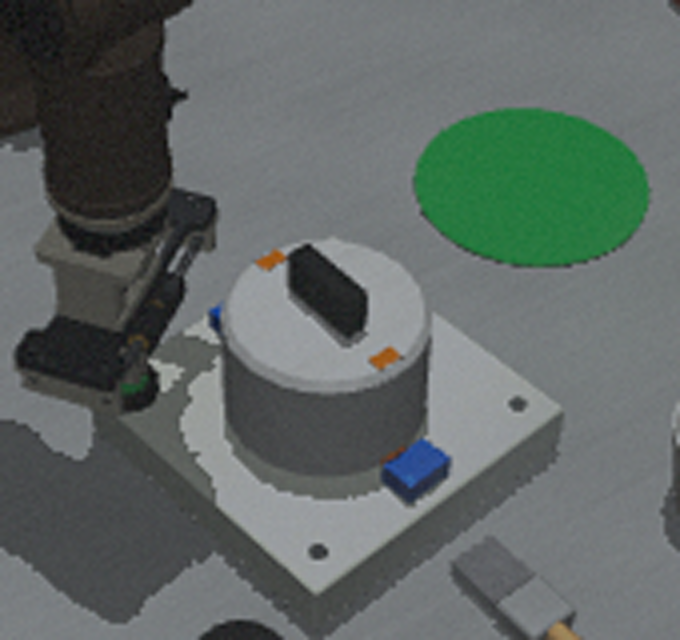

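The button spring is about 5 N, so 52 N should mean it bottomed. But the closed fingertips are 38 mm wide and could have rested on the black collar instead. A slow second press with the force logged will tell.

```bash
python3 -m inch '[[[1,1,0,30,0],[1,0,0,35,0],[1,0,0,35,0],[1,0,0,30,0],[1,0,0,10,0],[1,0,0,4,0]]]' >/dev/null; python3 h.py .4755 -.1055 .07; python3 -c "
from h import *
w=V('wrist');w.save('w38',(160,110,360,270),4)"
```

```text
t 82.9 pos [ 0.4843 -0.1064  0.0874] yaw -144.2 tilt 0.96 w 0.006 F [ 0.4 -1.1  0.4]
 turn 0.0; shift before turn [ 6.9  5.8 17.4]  after turn [ 6.9  5.8 17.4]
```

View pics/w38.png

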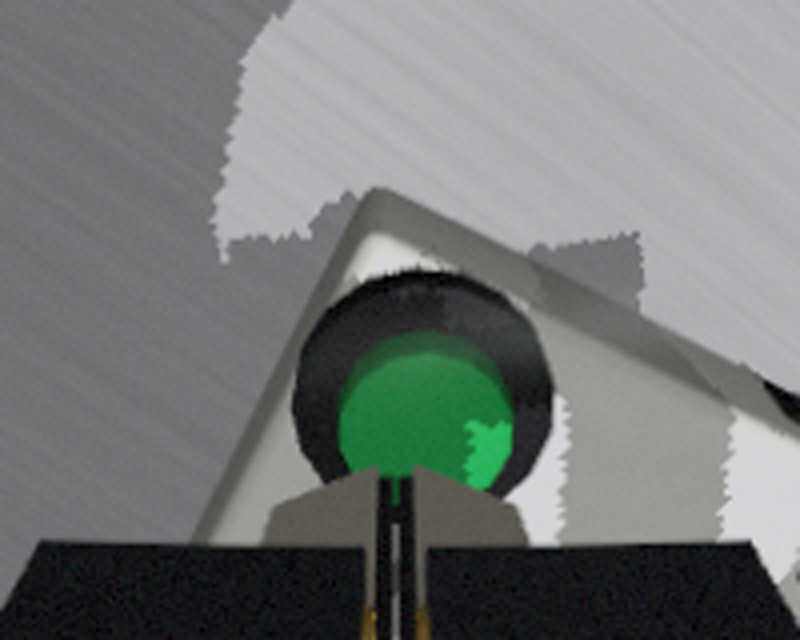

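```bash
python3 -m inch '[[[1,4,3,4,0],[1,3,3,4,0],[1,0,0,4,0],[1,0,0,3,0]]]' >/dev/null; python3 h.py .4755 -.1055 .066; for i in 1 2 3 4 5; do python3 -m inch '[[[1,0,0,2,0]]]' | grep -E "position|force"; done; python3 h.py .4755 -.1055 .066
```

```text
t 83.3 pos [ 0.4769 -0.1059  0.075 ] yaw -144.3 tilt 1.10 w 0.006 F [0.3 0.2 0.5]
 turn 0.0; shift before turn [1.1 1.1 9. ]  after turn [1.1 1.1 9. ]
position: [0.477, -0.106, 0.0731]
force: [-0.6, -0.1, 0.2]
position: [0.4773, -0.106, 0.0711]
force: [0.4, -0.1, 0.2]
position: [0.4775, -0.106, 0.069]
force: [-0.2, 0.1, -0.3]
position: [0.4776, -0.1059, 0.0669]
force: [-1.2, -0.3, 1.0]
position: [0.4776, -0.1059, 0.0648]
force: [-1.6, -0.1, 3.1]
t 83.8 pos [ 0.4776 -0.1059  0.0648] yaw -144.3 tilt 1.13 w 0.006 F [-1.6 -0.1  3.1]
 turn 0.0; shift before turn [ 1.5  1.6 -1.3]  after turn [ 1.5  1.6 -1.3]
```

```bash
for i in 1 2 3 4; do python3 -m inch '[[[1,0,0,1.5,0]]]' | grep -E "position|force"; done; python3 -m inch '[[[1,0,0,2.5,0]]]' | grep -E "position|force"
```

```text
position: [0.4776, -0.1059, 0.0631]
force: [-2.1, -0.3, 3.9]
position: [0.4776, -0.1059, 0.0616]
force: [-2.2, 0.1, 4.9]
position: [0.4777, -0.1059, 0.0607]
force: [-8.2, 1.2, 33.3]
position: [0.4778, -0.106, 0.0606]
force: [-12.1, 0.7, 38.2]
position: [0.4779, -0.1059, 0.0603]
force: [-15.5, 1.6, 55.0]
```

The spring ramp climbs to about 5 N at z 0.0616 and then hits a hard stop, so that's full travel. Retreating for final checks.

```bash
python3 -m inch '[[[1,0,0,-4,0],[1,0,0,-12,0],[1,0,0,-20,0],[1,0,0,-30,0],[1,0,0,-35,0],[1,0,0,-35,0],[1,0,0,-35,0],[1,25,0,-20,0],[1,30,0,-10,0],[1,30,0,0,0],[1,10,0,0,0],[1,0,0,0,0]]]'; python3 -m inch '[[[1,0,0,0,0],[1,0,0,0,0]]]' >/dev/null
python3 - <<'E'
from look import *
plan([.4,-.2,.25])
t=V("top");s=V("scene");t.save("t7",(195,90,395,240),4);s.save("s9",(200,130,370,290),4)
bt=[x for x in t.blobs(t.mask((5,120,90),(18,255,255)),4) if 235<x[0][0]<265 and 130<x[0][1]<200]; bs=[x for x in s.blobs(s.mask((5,120,90),(18,255,255)),4) if 255<x[0][0]<310]
print(bt,bs); print("green",[x for x in t.blobs(t.mask(*GREEN),20)],[x for x in s.blobs(s.mask(*GREEN),20)])
E
```

```text
clock: 85.55
position: [0.396, -0.1629, 0.2726]
ee_rot: [-0.965, 2.965, 0.002]
force: [-0.7, 0.5, -0.1]
width: 0.005
t 85.8 pos [ 0.3967 -0.1622  0.2729] yaw -143.9 tilt 1.37 w 0.005 F [ 0.4 -0.  -0.2]
 turn 0.0; shift before turn [ 20.1 -32.3  22.7]  after turn [ 20.1 -32.3  22.7]
[(array([246.9, 139. ]), 27, [244, 137, 7, 5]), (array([251.2, 181.3]), 23, [248, 180, 7, 4]), (array([252.6, 191.5]), 14, [250, 190, 6, 4])] [(array([267.5, 194.5]), 18, [264, 193, 8, 4]), (array([295.8, 219. ]), 20, [293, 217, 7, 5])]
green [(array([155.6, 212.8]), 2980, [125, 182, 62, 62]), (array([289.2, 193.3]), 81, [284, 189, 11, 10])] [(array([332.5, 176.3]), 1784, [304, 157, 58, 40]), (array([231.3, 222.9]), 55, [227, 220, 10, 7])]
```

View pics/t7.png

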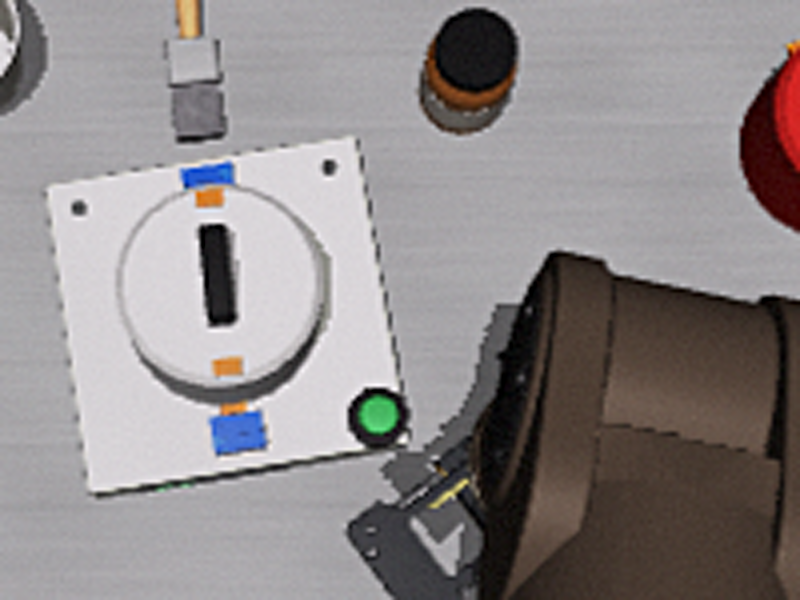

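View pics/s9.png

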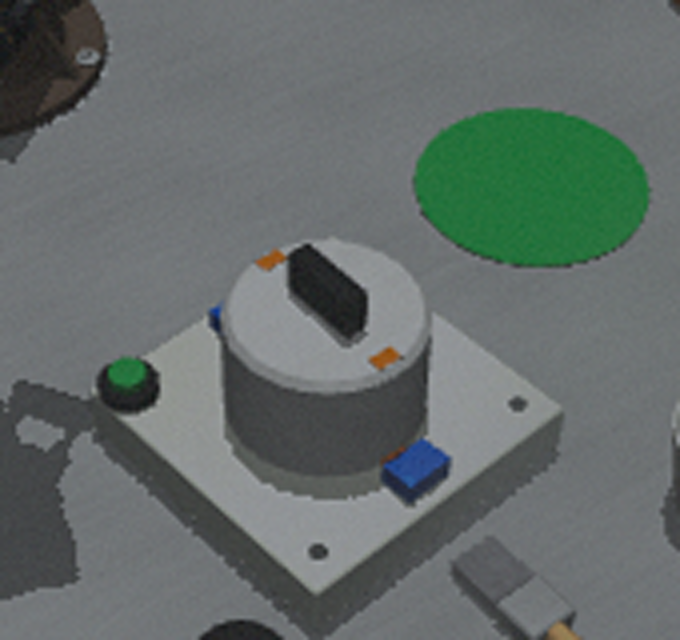

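The hood marks are within 1 px of where they started locked, the button is back up at its first pixel, and the bystanders haven't moved. Handing in.

```bash
python3 -c "
from cell import workorder
print(workorder.sign_off())"
```

```text
the job is handed in; nothing more can be done
None
```

The job is done and handed in at about 86 s of the 210 s allowed; sign-off gave no verdict.

**What I did:** I twisted the hood off and stood it on the mat, then stood the empty basket in the dish. Only three jars were present, and each went into its own pocket. After that I put the hood back over the basket, twisted it clockwise to its stop and pressed the start button twice. The second press was a slow check.

**Last checks:**
- **Hood:** the orange marks are within 1 px of their starting, locked positions in both fixed views. Its yaw read 5.7° from the wrist camera, against 7.0° from the fixed cameras at the start.
- **Button:** the force rose to about 5 N and then hit a hard stop after roughly 6 mm. Afterwards the button was back up at its original pixel.
- **Bystanders:** the brush and the big jar had not moved. I did not check the tub as closely at the end; only its edge was in the last crop.
- **Jars:** I saw all three standing in their pockets before the hood went on. I could not look again under the hood.

**What went wrong or disagreed:**
- **Hood on the mat:** it was knocked aside while parked, so I found it again before gripping it.
- **Jars:** two jars touched a pocket wall on the first try. I backed off, re-centred and reseated them; one had slid about 8.5 mm in the grip.
- **Tool tilt:** it crept up to about 6° during moves, and I worked most of it off before going on.
- **Heights:** those measured from two views came out 2–10 mm lower than the text's heights.

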